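# Make the studding bench ready: chuck the countersink, turn up and fill the stud cup, start

### The job

Make the bench ready for studding: put the countersink bit shank-down in the upright chuck and turn the chuck sleeve clockwise until the jaws hold it tight; turn the red stud cup over so that it stands mouth-up on the bench and put every road stud lying on the bench into it. Only when all that is done, press the green button fully in and let go. Leave the hoof pad, the bar shoe, the T-handled tap and the centre punch lying where they are.

Things in the scene. Friction and masses are not known exactly. Their poses are not given: they have to be found in the camera images.
- cup: red steel stud cup, 56 mm square, 56 mm tall, walls 3 mm (inside 50 mm square, 53 mm deep), 0.12 kg, loose. It starts mouth-down on the bench. Origin: centre of the mouth plane; its z axis points from the mouth to the closed end (up at the start; down once it stands mouth-up, with the origin 56 mm above the bench); x and y are square to its sides
- bit: countersink bit, 76 mm long, 0.09 kg: steel shank 12 mm diameter and 42 mm long with a flat foot, then a brass-coloured head 18 mm diameter from 42 to 66 mm, then a steel cone to the top. Starts standing upright, shank down, in the wooden stand. Origin: centre of the foot; z along the bit to the cone
- stand: wooden block, fixed, 70 x 70 mm and 45 mm high, with a 14.5 mm square hole 40 mm deep in its middle that holds the bit (so the bit's head underside is 2 mm above the block). Origin: centre of its underside
- spindle: small yellow electric countersinking spindle, fixed: housing 130 mm (x) x 200 mm (y), its top 70 mm above the bench, on a foot plate 150 x 220 mm and 12 mm high. The chuck stands up on its top at +45 mm in y, the green start button on its top at -62 mm in y. Origin: centre of its underside on the bench
- chuck (a point): centre of the chuck's mouth, on the chuck axis, at the level of the top of sleeve and jaws (110 mm above the bench, 40 mm above the flat floor on which the bit's foot stands inside the chuck); axes as the spindle's, z up
- sleeve (a joint): angle in rad of the ribbed steel chuck sleeve, 44 mm diameter, 73 to 110 mm above the bench, red mark on top. Grows when turned clockwise seen from above, 0 to a stop at 2.9; starts at 0 to 0.4, stays where left (friction 0.12 N m). Drives 3 jaws inward, 1.8 mm per rad: 10 mm from the axis at 0, touching the shank at about 2.2; turned past 2.5 it springs back to about 2.4 and holds tight
- start (a joint): travel in m of the green spring push button on the spindle: 0 out, 0.006 fully pressed downward (about 5 N); springs back
- start_top (a point): centre of the top face of the green button, 28 mm diameter, facing up
- stud0: screw-in road stud, 22 mm tall, 0.03 kg, loose; steel flange 20 mm diameter and 6 mm thick below, brass body 14 mm diameter above with a domed top. 2 to 4 of the four studs are present, standing on their flanges. Origin: centre of the flange's underside; z along the stud away from the flange
- stud1: screw-in road stud, 22 mm tall, 0.03 kg, loose; steel flange 20 mm diameter and 6 mm thick below, brass body 14 mm diameter above with a domed top. 2 to 4 of the four studs are present, standing on their flanges. Origin: centre of the flange's underside; z along the stud away from the flange
- stud2: screw-in road stud, 22 mm tall, 0.03 kg, loose; steel flange 20 mm diameter and 6 mm thick below, brass body 14 mm diameter above with a domed top. 2 to 4 of the four studs are present, standing on their flanges. Origin: centre of the flange's underside; z along the stud away from the flange
- stud3: screw-in road stud, 22 mm tall, 0.03 kg, loose; steel flange 20 mm diameter and 6 mm thick below, brass body 14 mm diameter above with a domed top. 2 to 4 of the four studs are present, standing on their flanges. Origin: centre of the flange's underside; z along the stud away from the flange
- pad: black nylon hoof pad, 120 x 130 x 8 mm, lying on the bench; bystander. Origin: centre of its underside
- shoe: galvanised straight bar shoe, about 110 x 130 x 10 mm, lying flat; bystander. Origin: underside, centre of its arc
- tap: chrome T-handled stud tap, 115 mm long with an 85 mm cross handle, 16 mm high, lying flat; bystander. Origin: underside; x along the tap to its point
- punch: steel centre punch, 120 mm long and 12 mm thick, lying flat; bystander. Origin: underside of its middle; x along it to the point
There are look-alikes about, which are no part of the job. Of the things like the cup, leave any that is turquoise or yellow; of the rest the smaller one is meant.

How it is judged:
On the way, in this order (a step that is already met when the one before it is completed fails the run):
1. the bit is clamped upright by the jaws in the chuck, and the cup stands mouth-up on the bench with every stud in it (horizontal distance between bit and chuck below 0.003 m and angle between bit's own z axis and vertical below 0.06 rad and z of bit in the frame of chuck below -0.034 m and value of joint sleeve above 2.1 rad and contact force between spindle and bit above 10 N and angle between cup's own z axis and vertical above 3.05 rad and height (world z) of cup between 0.053 and 0.06 m and x of stud0 in the frame of cup between -0.0265 and 0.0265 m and y of stud0 in the frame of cup between -0.0265 and 0.0265 m and z of stud0 in the frame of cup between -0.004 and 0.056 m and x of stud1 in the frame of cup between -0.0265 and 0.0265 m and y of stud1 in the frame of cup between -0.0265 and 0.0265 m and z of stud1 in the frame of cup between -0.004 and 0.056 m and x of stud2 in the frame of cup between -0.0265 and 0.0265 m and y of stud2 in the frame of cup between -0.0265 and 0.0265 m and z of stud2 in the frame of cup between -0.004 and 0.056 m and x of stud3 in the frame of cup between -0.0265 and 0.0265 m and y of stud3 in the frame of cup between -0.0265 and 0.0265 m and z of stud3 in the frame of cup between -0.004 and 0.056 m), for 0.2 s.
2. the green button is pressed in (value of joint start above 0.0042 m), for 0.05 s.
At the end, for the whole second after the job is handed in: Bit in the chuck (within 3 mm and 0.06 rad, foot within 6 mm of the floor), chuck gripping it with over 10 N in all, sleeve past 2.1 rad; cup mouth-up flat on the bench (0.09 rad), every stud inside; button then pressed over 4.2 mm and out again; all at rest (all of step 1 and value of joint start below 0.002 m and linear speed of each of bit, cup below 0.02 m/s and linear speed of each of stud0, stud1, stud2, stud3 below 0.03 m/s); the robot touches nothing.
It fails at once if the button is pressed while the bit is not clamped in the chuck (value of joint start above 0.003 m and (value of joint sleeve below 2 rad or horizontal distance between bit and chuck above 0.01 m)).
It fails at once if the pad is shifted by more than 3 cm (distance of pad from where it was at the start of the episode above 0.03 m).
It fails at once if the shoe is shifted by more than 3 cm (distance of shoe from where it was at the start of the episode above 0.03 m).
It fails at once if the tap is shifted by more than 3 cm (distance of tap from where it was at the start of the episode above 0.03 m).
It fails at once if the punch is shifted by more than 3 cm (distance of punch from where it was at the start of the episode above 0.03 m).
Of stud0, stud1, stud2, stud3 only 2 to 4 are there at a start; the rules pass over those that are not, and their reading is None.
At some moment in a run one of stud0, stud1, stud2, stud3, cup may be knocked a few centimetres aside while the robot is not near it.
It also fails if it takes over 210 s, if anything falls off the work surface, if the arm or the gripper's body presses on something with over 40 N, if the wrist force passes 120 N, or if a joint passes its speed limit or range.

### The arm

A 6-joint arm with a two-finger parallel gripper is mounted at the origin on the work surface. World frame = base frame: x ahead of the robot, y to its left, z up, the work surface at z = 0. Lengths are in m, angles in rad, forces in N, time in s.
With the tool pointing down it reaches from about 0.325 to 0.9 m from the base axis. Payload 3.5 kg.
Tool frame: the origin (TCP) lies at the very end of the fingers, on their centre line; the grasp point (between the pads) lies robot.hold_point_z behind it (robot.hold_point_z is the distance from the TCP to the grasp point, in m); y points along the fingers, x is the direction in which the jaws open and shut, and the axes are right-handed (so a half turn about y gives the same grasp; the last joint's range is limited). The gripper opens to 85 mm and grips with 20 to 120 N. Pads are 22 mm wide; open, the fingers measure 114 mm over their backs; the gripper's body (76 mm by 85 mm) begins 54 mm behind the grasp point. The pads swing forward as they close: fully open they stand 13 mm farther back than shut.
Start: joints at [-1.228, 0.276, -0.026, 1.268, 0, 1.467], TCP at [0.269, -0.564, 0.201] pointing down, gripper open.
Joint ranges: [-3.12, 3.12], [-0.85, 1.88], [-1.08, 1.24], [-1.95, 2.15], [-1.57, 1.53], [-3.14, 3.14]. Speed limits (rad/s): [2.57, 2.57, 3.14, 3.14, 3.14, 3.14].

### API

Orientations are given as a unit quaternion [x, y, z, w].
In Python, from bench import robot, capture, silhouettes gives the robot as it stands.
- The arm moves only by the tool apply_moves, never from a script. Its argument "targets" is a list of rows, each an object of numbers: "dx", "dy", "dz": the shift along the tool's x, y, z in mm; "turn": the turn about the tool's y in degrees; "hand": the finger opening in mm, from 0 to 85.4. A call has 1 to 5 rows; each row is the pose to reach, as a shift and turn from the pose commanded when the call began, along the tool's axes at that moment; what a row does not reach only later rows make up. A row lasts 1/8 s, in which the tool goes at most 62.5 mm and 10.7 degrees, less where a joint would pass 70% of its speed; a pose out of reach is approached as far as the arm can. A call with a gripper value outside its range is refused whole. The fingers move at their own pace and stop on an object; "force" is the grip in N (left out, the last holds). Time passes only in rows, so rows that repeat a pose let the fingers close. It gives the time, the measured TCP pose, the force and the opening at its end, in the units of the state.
- robot.read_state(): the state, without advancing time (a new reading comes with each control period).
- capture(name): name is "scene" or "top" or "wrist"; returns a dict with "img" (400x640x3 uint8, red, green, blue), "z_map" (400x640 float32, m along the optical axis (not along the pixel's ray), 0 where there is no reading), "fx", "fy", "cx", "cy" (pixels), "pose" (4x4, takes a point from camera to world coordinates). Camera axes: x right, y up, looking along -z (the intrinsics and any distortion apply to the point x, -y, -z); pixel columns grow to the right and rows downward; lengths in m; the calibration is good to about 2 mm. A picture is of the moment at which its call begins.
- robot.job_done(): hands the job in, once; it reports no verdict.
Trained networks look in a picture, given as the dict that the camera call returned (one of the last four; its "shot" number tells which), for a name from the list of things; names that differ only in an ending like _2 or _b are one class to them, and where a whole thing is asked for, a point or a joint stands for the part that bears it (a point fixed in the world has none). Each returns a list of dicts, best first, with "score" (0 to 1); they miss things now and then, are a little off and sometimes report something else, mostly with a low value. They report only what shows in the picture. A call takes as long as a camera call. They do not tell look-alikes from the thing itself.
- silhouettes(query, picture): "mask" (400x640 bool, what is visible of it) and "point" ([column, row] in pixels, amid what is visible of it).
The state is a dict: "clock": time; "q": joint angles; "qvel": joint speeds; "tau": joint torques, N m; "eef_pos": TCP position; "ee_rot": TCP orientation; "force": force on the tool from outside, world axes, zero at the start; "torque": the same for the moment, N m; "finger_gap": opening from 0.0 (shut) to 1.0 (fully open).
Only numpy, scipy, OpenCV 4.12 (cv2) and the standard library are available. Lean on these libraries where they do the work, as an engineer would, in place of code of your own. Each camera call takes 0.05 s, during which the arm holds its last target.

## Working session

There is one attempt and no reset: what is moved stays moved. The work goes in short steps, Python scripts to look and compute and a tool call to move; the robot and the scene stay as the last step left them, time stands still between calls to the robot, and variables do not carry over. Pictures are saved under pics/ and viewed, and the job is handed in when it is done.

Besides the shell and the picture viewer there is one more tool, called after "Request:" as name(argument=value, ...), one argument or row to a line, values as JSON. apply_moves: Moves the arm, as the interface text tells. Its arguments: {"type":"object","properties":{"targets":{"type":"array","items":{"type":"object","properties":{"dx":{"type":"number"},"dy":{"type":"number"},"dz":{"type":"number"},"turn":{"type":"number"},"hand":{"type":"number"}}}},"force":{"type":"number"}},"required":["targets"]}

```bash
ls -la; mkdir -p pics
cat > h.py <<'E'
import numpy as np, cv2
from bench import robot, capture, silhouettes
def save(img,name): cv2.imwrite('pics/'+name+'.png', img[:,:,::-1])
def pt(c,u,v,d=None):
    z=c['z_map'][int(round(v)),int(round(u))] if d is None else d
    x=(u-c['cx'])/c['fx']*z; y=(v-c['cy'])/c['fy']*z
    return (c['pose']@np.array([x,-y,-z,1]))[:3]
def cloud(c):
    v,u=np.mgrid[0:400,0:640]; z=c['z_map']
    P=np.stack([(u-c['cx'])/c['fx']*z,-(v-c['cy'])/c['fy']*z,-z,np.ones_like(z)],-1)
    return (P@c['pose'].T)[...,:3]
E
python3 - <<'E'
from h import *
print(robot.read_state(), robot.hold_point_z)
for n in ['scene','top','wrist']:
    c=capture(n); save(c['img'],n+'0'); print(n,c.keys(),c['fx'],c['fy'],c['cx'],c['cy']); print(c['pose'].round(3))
    np.save(n+'0.npy',c,allow_pickle=True)
E
```

```text
total 12
drwxr-xr-x  3 agent agent 4096 Dec  7 14:00 .
drwxr-xr-x 23 root  root  4096 Dec  7 14:00 ..
drwxr-xr-x  2 agent agent 4096 Dec  7 14:00 pics
{'clock': 0.0, 'q': array([-1.22839334e+00,  2.77142023e-01, -2.79182196e-02,  1.26796593e+00,
       -2.07906455e-05,  1.46737024e+00]), 'qvel': array([ 0.00019391, -0.0007381 ,  0.00036644,  0.00168577, -0.00048703,
        0.00125541]), 'tau': array([-9.26223424e-05, -4.45507944e+01,  2.95206195e+01,  1.65713456e-02,
       -8.57740793e-05, -1.41992018e-06]), 'eef_pos': array([ 0.26918702, -0.56311742,  0.20003656]), 'ee_rot': array([-0.5976835 ,  0.37771638, -0.37646742,  0.59864601]), 'force': array([0.74605852, 0.09167418, 0.22532129]), 'torque': array([ 0.04708131, -0.00143052,  0.00063265]), 'finger_gap': 0.9997330001291573} 0.0187
scene dict_keys(['img', 'z_map', 'fx', 'fy', 'cx', 'cy', 'pose', 'shot']) 377.70246940135354 377.70246940135354 321.74284183732544 196.50130826507316
[[-0.807 -0.331  0.49   1.081]
 [ 0.591 -0.44   0.676  0.774]
 [-0.008  0.835  0.551  0.688]
 [ 0.     0.     0.     1.   ]]
top dict_keys(['img', 'z_map', 'fx', 'fy', 'cx', 'cy', 'pose', 'shot']) 514.532625294262 514.532625294262 319.0329143364223 200.3355916616825
[[ 0.022  0.99  -0.137  0.371]
 [-1.     0.02  -0.013  0.008]
 [-0.01   0.137  0.991  1.353]
 [ 0.     0.     0.     1.   ]]
wrist dict_keys(['img', 'z_map', 'fx', 'fy', 'cx', 'cy', 'pose', 'shot']) 356.19537186719026 356.19537186719026 315.22146992524296 203.5139438673695
[[ 0.431  0.862  0.268  0.338]
 [-0.902  0.412  0.127 -0.531]
 [-0.001 -0.296  0.955  0.373]
 [ 0.     0.     0.     1.   ]]
```

View pics/scene0.png

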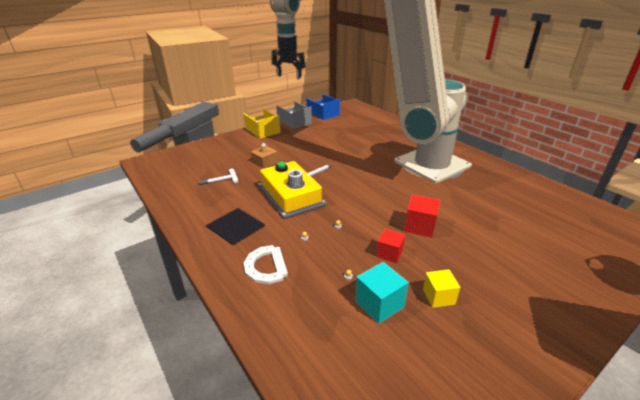

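View pics/top0.png

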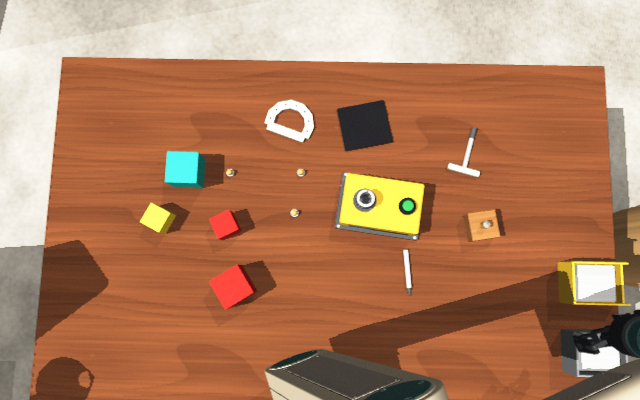

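View pics/wrist0.png

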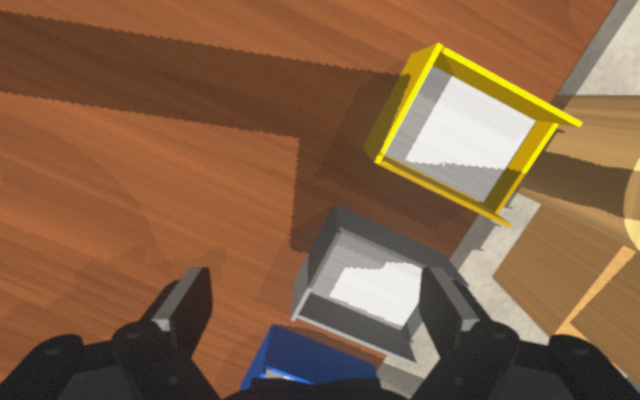

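```bash
cat > m.py <<'E'
from h import *
from scipy.spatial.transform import Rotation as R
s=robot.read_state(); print(R.from_quat(s['ee_rot']).as_matrix().round(3))
c=capture('top'); P=cloud(c)
for n in ['cup','bit','stand','spindle','sleeve','start','stud0','pad','shoe','tap','punch']:
    for r in silhouettes(n,c):
        if r['score']<0.2: continue
        m=r['mask']; Q=P[m]; zt=np.percentile(Q[:,2],90)
        T=Q[Q[:,2]>zt-0.006]
        rect=cv2.minAreaRect((T[:,:2]*1000).astype(np.float32))
        print(n,round(r['score'],2),np.round(r['point']),'n',m.sum(),'ztop %.3f'%zt,'rect',np.round(rect[0]),np.round(rect[1]),round(rect[2],1),'mean',(T.mean(0)*1000).round())
E
python3 m.py
python3 - <<'E'
from h import *
c=np.load('top0.npy',allow_pickle=True).item()
save(cv2.resize(c['img'][130:330,100:350],None,fx=3,fy=3,interpolation=cv2.INTER_CUBIC),'crop')
E
```

```text
[[ 0.431 -0.001  0.902]
 [-0.902  0.002  0.431]
 [-0.002 -1.     0.   ]]
cup 0.94 [187. 170.] n 1336 ztop 0.083 rect [532. 200.] [492. 101.] 61.7 mean [623. 371.  89.]
cup 0.89 [157. 218.] n 661 ztop 0.059 rect [426. 243.] [480.  61.] 69.8 mean [496. 434.  78.]
cup 0.76 [229. 286.] n 1267 ztop 0.082 rect [363. 150.] [ 92. 271.] 21.9 mean [329. 234.  84.]
cup 0.59 [222. 224.] n 602 ztop 0.059 rect [422. 161.] [315.  74.] 58.7 mean [484. 264.  63.]
bit 0.49 [486. 220.] n 65 ztop 0.078 rect [ 498. -392.] [12. 15.] 57.8 mean [ 497. -393.   76.]
spindle 0.77 [380. 210.] n 4803 ztop 0.077 rect [ 481. -119.] [201. 270.] 77.4 mean [ 542. -132.   93.]
start 0.66 [406. 206.] n 87 ztop 0.095 rect [ 538. -196.] [23. 25.] 45.4 mean [ 538. -196.   92.]
stud0 0.47 [230. 172.] n 32 ztop 0.024 rect [499. 139.] [365.  11.] 44.1 mean [611. 248. 100.]
pad 0.82 [363. 126.] n 2116 ztop 0.011 rect [601. -83.] [152. 469.] 86.3 mean [762. -92.  16.]
pad 0.55 [486. 222.] n 59 ztop 0.078 rect [ 497. -392.] [12. 15.] 57.8 mean [ 497. -392.   76.]
pad 0.47 [303. 175.] n 38 ztop 0.022 rect [631.  75.] [12. 10.] 27.6 mean [631.  75.  20.]
shoe 0.83 [288. 130.] n 932 ztop 0.013 rect [611.  43.] [469. 122.] 22.8 mean [773. 107.  14.]
tap 0.58 [468. 166.] n 431 ztop 0.017 rect [ 533. -224.] [101. 557.] 45.1 mean [ 667. -357.   29.]
punch 0.59 [411. 267.] n 182 ztop 0.015 rect [ 397. -113.] [226.  99.] 78.4 mean [ 379. -202.   39.]
```

View pics/crop.png

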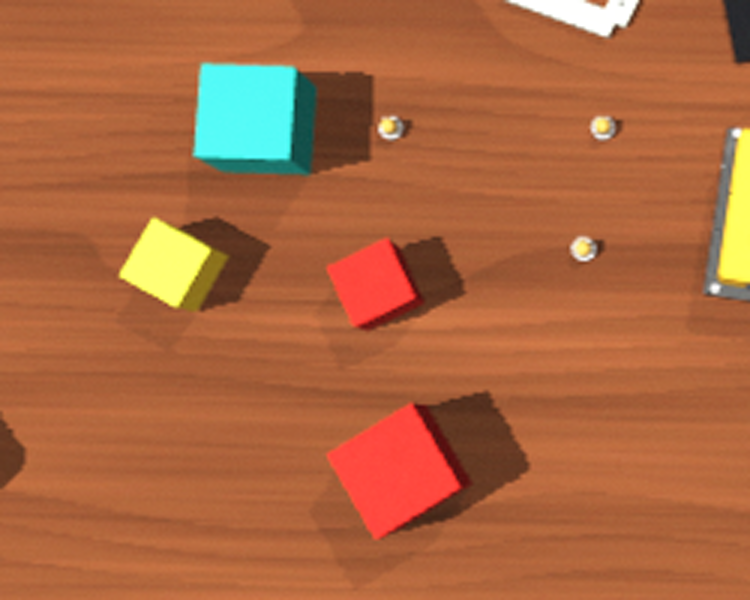

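```bash
cat > m2.py <<'E'
from h import *
def blob(c,P,u,v,r,zlo,zhi):
    vv,uu=np.mgrid[0:400,0:640]
    m=((uu-u)**2+(vv-v)**2<r*r)&(P[...,2]>zlo)&(P[...,2]<zhi)
    m=cv2.morphologyEx(m.astype(np.uint8),cv2.MORPH_OPEN,np.ones((2,2),np.uint8))
    n,l,st,_=cv2.connectedComponentsWithStats(m)
    if n<2: return None
    k=1+np.argmax(st[1:,4]); Q=P[l==k]
    rect=cv2.minAreaRect((Q[:,:2]*1000).astype(np.float32))
    return dict(n=len(Q),rect=[np.round(rect[0],1),np.round(rect[1],1),round(rect[2],1)],mean=(Q.mean(0)*1000).round(1),med=(np.median(Q,0)*1000).round(1))
if __name__=='__main__':
    c=capture('top'); P=cloud(c)
    for n,u,v,r,a,b in [('cup',224,224,28,.050,.063),('bigred',232,287,40,.07,.09),('turq',185,169,40,.07,.09),('yel',157,217,30,.05,.065),('stud',230,172,12,.012,.03),('stud',301,172,12,.012,.03),('stud',294,212,12,.012,.03),
      ('chuck',366,198,18,.1,.12),('button',407,206,15,.072,.1),('house',381,205,60,.063,.074),('stand',484,225,35,.04,.05),('bit',487,224,12,.06,.1)]:
        print(n,blob(c,P,u,v,r,a,b))
    Q=P[(P[...,2]>-.02)&(P[...,2]<.02)]; print('bench',np.median(Q[:,2]))
E
python3 m2.py
```

```text
cup {'n': 488, 'rect': [array([450.1, 147.6]), array([312. ,  75.9]), 74.3], 'mean': array([481.7, 261.7,  59.9]), 'med': array([482.3, 262.4,  55.7])}
bigred {'n': 1083, 'rect': [array([360.4, 151.2]), array([ 90.4, 273.1]), 22.6], 'mean': array([327.2, 230.4,  86.4]), 'med': array([327. , 231.8,  79.4])}
turq {'n': 1001, 'rect': [array([532.9, 199.9]), array([490.8, 105.9]), 62.1], 'mean': array([620.2, 367.7,  87.1]), 'med': array([621.6, 369.4,  79. ])}
yel {'n': 486, 'rect': [array([426.6, 251.8]), array([496.3,  63.5]), 69.9], 'mean': array([495.4, 436.5,  59.9]), 'med': array([496.1, 438. ,  55.9])}
stud {'n': 24, 'rect': [array([626.5, 261.3]), array([ 9.9, 13.2]), 45.8], 'mean': array([626.2, 261.2,  15.5]), 'med': array([625.9, 260.5,  16.7])}
stud {'n': 22, 'rect': [array([629. ,  71.8]), array([ 7.7, 13.3]), 25.3], 'mean': array([628.8,  72.3,  14.6]), 'med': array([628.7,  72.2,  14.8])}
stud {'n': 16, 'rect': [array([520.7,  86.2]), array([ 7.3, 10.7]), 83.8], 'mean': array([520.3,  85.8,  15.7]), 'med': array([519.8,  85.3,  16.7])}
chuck {'n': 172, 'rect': [array([474.5, -44.4]), array([ 44.1, 230.1]), 57.1], 'mean': array([548.1, -91.8, 108.9]), 'med': array([547.3, -92. , 108.3])}
button {'n': 244, 'rect': [array([ 535.6, -199.2]), array([40.5, 45.5]), 4.6], 'mean': array([ 534.5, -197.5,   83.9]), 'med': array([ 533.7, -197.2,   83.2])}
house {'n': 3217, 'rect': [array([ 486.6, -124.5]), array([232.2, 263.3]), 82.5], 'mean': array([ 541.1, -136. ,   72.4]), 'med': array([ 539.4, -138.6,   69.4])}
stand {'n': 637, 'rect': [array([ 456.5, -217.6]), array([ 71.4, 476.7]), 12.2], 'mean': array([ 494.4, -395.7,   48.1]), 'med': array([ 494. , -395.3,   44.3])}
bit {'n': 50, 'rect': [array([ 495.7, -400.7]), array([13.4, 27.8]), 3.7], 'mean': array([ 495.2, -397.4,   66.7]), 'med': array([ 494.5, -395.5,   71.9])}
bench -0.00012802095609365516
```

```bash
sed -i 's/    m=cv2.morph.*/    m0=m; m=cv2.morphologyEx(m.astype(np.uint8),cv2.MORPH_OPEN,np.ones((2,2),np.uint8))*m0.astype(np.uint8)/' m2.py; python3 m2.py
```

```text
cup {'n': 433, 'rect': [array([483.8, 263.9]), array([53.5, 55. ]), 27.7], 'mean': array([483.4, 263.9,  56.2]), 'med': array([483.1, 264.5,  56.2])}
bigred {'n': 1022, 'rect': [array([328.2, 233.8]), array([76.3, 79.7]), 32.6], 'mean': array([328.2, 233.1,  79.5]), 'med': array([328.3, 233.3,  79.5])}
turq {'n': 944, 'rect': [array([624.5, 372.1]), array([79.5, 79.5]), 89.0], 'mean': array([623.4, 371.1,  79. ]), 'med': array([623.3, 370.7,  79.1])}
yel {'n': 441, 'rect': [array([497.4, 439.6]), array([54.2, 54.8]), 62.9], 'mean': array([496.7, 438.9,  55.9]), 'med': array([496.6, 438.8,  56. ])}
stud {'n': 18, 'rect': [array([625.7, 261.9]), array([ 8.2, 11.2]), 46.4], 'mean': array([626. , 262.3,  18.6]), 'med': array([625.9, 262.4,  17.8])}
stud {'n': 14, 'rect': [array([628.8,  73.4]), array([8.4, 6.6]), 87.1], 'mean': array([629. ,  73.7,  19.8]), 'med': array([629.4,  74.4,  20. ])}
stud {'n': 15, 'rect': [array([520.9,  87.5]), array([ 6.5, 11.3]), 50.4], 'mean': array([521.2,  87.9,  17.8]), 'med': array([520.9,  87.6,  17.4])}
chuck {'n': 127, 'rect': [array([548.9, -91.3]), array([41.8, 39.7]), 89.4], 'mean': array([549.8, -90.9, 109. ]), 'med': array([548.5, -90.9, 108.8])}
button {'n': 229, 'rect': [array([ 535.2, -197.6]), array([42.2, 42.1]), 45.4], 'mean': array([ 535.1, -196.1,   85.4]), 'med': array([ 535.2, -195.7,   83.9])}
house {'n': 2919, 'rect': [array([ 543.7, -135.8]), array([197. , 127.8]), 82.4], 'mean': array([ 543.3, -136. ,   69.2]), 'med': array([ 542.1, -138.8,   69.3])}
stand {'n': 556, 'rect': [array([ 496.2, -396.3]), array([67.1, 70.3]), 10.0], 'mean': array([ 495.4, -395.4,   44.7]), 'med': array([ 493.8, -393.5,   44.7])}
bit {'n': 38, 'rect': [array([ 495.8, -395.4]), array([12.5, 17.1]), 4.6], 'mean': array([ 495.7, -394. ,   73.7]), 'med': array([ 495.5, -392.7,   72.9])}
bench -0.00014030734139813816
```

```bash
cat > go.py <<'E'
import sys,numpy as np
from bench import robot
from scipy.spatial.transform import Rotation as R
# usage: go.py x y z ang  (mm, deg world angle of tool x); prints tool-frame deltas
s=robot.read_state(); M=R.from_quat(s['ee_rot']).as_matrix(); p=np.array(s['eef_pos'])*1000
a=np.degrees(np.arctan2(M[1,0],M[0,0]))
print('t %.2f pos %s ang %.1f q6 %.0f gap %.1fmm F %s tilt %.3f'%(s['clock'],p.round(1),a,np.degrees(s['q'][5]),s['finger_gap']*85.4,np.round(s['force'],1),M[2,1]))
for k in range(1,len(sys.argv),4):
    t=np.array([float(v) for v in sys.argv[k:k+4]])
    d=M.T@(t[:3]-p); print('target',t,'dx %.1f dy %.1f dz %.1f turn %.1f'%(d[0],d[1],d[2],-((t[3]-a+180)%360-180)))
E
python3 go.py 480 271 130 27.7
```

```text
t 0.85 pos [ 269.5 -564.   201.3] ang -64.5 q6 84 gap 85.5mm F [ 0.6 -0.1 -0. ] tilt -1.000
target [480.  271.  130.   27.7] dx -662.6 dy 71.2 dz 549.9 turn -92.2
```

Request:
apply_moves(
  targets=[
    {"dx": -47,"dz": 39,"turn": -7},
    {"dx": -94,"dz": 78,"turn": -14},
    {"dx": -141,"dz": 117,"turn": -21},
    {"dx": -188,"dz": 156,"turn": -28},
    {"dx": -235,"dz": 195,"turn": -35},
  ],
)

```text
$.targets[0]: bad value
```

```bash
python3 go.py 480 271 130 27.7
```

```text
t 0.85 pos [ 269.5 -564.   201.3] ang -64.5 q6 84 gap 85.5mm F [ 0.6 -0.1 -0. ] tilt -1.000
target [480.  271.  130.   27.7] dx -662.6 dy 71.2 dz 549.9 turn -92.2
```

Perhaps every key is needed.

Request:
apply_moves(
  targets=[
    {"dx": -47,"dy": 0,"dz": 39,"turn": -7,"hand": 85},
    {"dx": -94,"dy": 0,"dz": 78,"turn": -14,"hand": 85},
    {"dx": -141,"dy": 0,"dz": 117,"turn": -21,"hand": 85},
    {"dx": -188,"dy": 0,"dz": 156,"turn": -28,"hand": 85},
    {"dx": -235,"dy": 0,"dz": 195,"turn": -35,"hand": 85},
  ],
)

```text
clock: 1.48
eef_pos: [0.3444, -0.2661, 0.2015]
ee_rot: [0.684, -0.178, 0.179, -0.684]
force: [1.9, 0.0, 0.4]
finger_gap: 0.997
```

```bash
python3 go.py 480 271 130 27.7
```

```text
t 1.48 pos [ 344.4 -266.1  201.5] ang -29.3 q6 73 gap 85.2mm F [1.9 0.  0.4] tilt -1.000
target [480.  271.  130.   27.7] dx -144.3 dy 71.3 dz 534.9 turn -57.0
```

Request:
apply_moves(
  targets=[
    {"dx": -16,"dy": 0,"dz": 59,"turn": -7,"hand": 85},
    {"dx": -32,"dy": 0,"dz": 118,"turn": -14,"hand": 85},
    {"dx": -48,"dy": 0,"dz": 177,"turn": -21,"hand": 85},
    {"dx": -64,"dy": 0,"dz": 236,"turn": -28,"hand": 85},
    {"dx": -80,"dy": 0,"dz": 295,"turn": -35,"hand": 85},
  ],
)

```text
clock: 2.1
eef_pos: [0.42, 0.0303, 0.2018]
ee_rot: [0.706, 0.036, -0.035, -0.706]
force: [1.6, -0.3, 0.8]
finger_gap: 0.997
```

```bash
python3 go.py 480 271 130 27.7
```

```text
t 2.10 pos [420.   30.3 201.8] ang 5.8 q6 80 gap 85.2mm F [ 1.6 -0.3  0.8] tilt -1.000
target [480.  271.  130.   27.7] dx 83.8 dy 71.8 dz 233.5 turn -21.9
```

Request:
apply_moves(
  targets=[
    {"dx": 19,"dy": 10,"dz": 55,"turn": -6,"hand": 85},
    {"dx": 38,"dy": 20,"dz": 110,"turn": -12,"hand": 85},
    {"dx": 57,"dy": 30,"dz": 163,"turn": -18,"hand": 85},
    {"dx": 75,"dy": 45,"dz": 210,"turn": -21.9,"hand": 85},
    {"dx": 84,"dy": 60,"dz": 233,"turn": -21.9,"hand": 85},
  ],
)

```text
clock: 2.72
eef_pos: [0.4814, 0.2712, 0.141]
ee_rot: [-0.687, -0.169, 0.168, 0.687]
force: [-0.3, -0.2, -0.0]
finger_gap: 0.996
```

```bash
python3 go.py 480 271 130 27.7
python3 - <<'E'
from h import *
import m2
c=capture('wrist'); save(c['img'],'w1'); 
c=capture('top'); P=cloud(c); save(c['img'],'t1')
print(m2.blob(c,P,224,224,28,.050,.063))
E
```

```text
t 2.73 pos [481.4 271.2 141. ] ang 27.6 q6 85 gap 85.0mm F [-0.3 -0.2 -0. ] tilt -1.000
target [480.  271.  130.   27.7] dx -1.3 dy 11.0 dz 0.5 turn -0.1
{'n': 364, 'rect': [array([485.7, 260.6]), array([53.3, 47.8]), 26.4], 'mean': array([485.1, 259.6,  56.1]), 'med': array([484.9, 259.5,  56.2])}
```

View pics/w1.png

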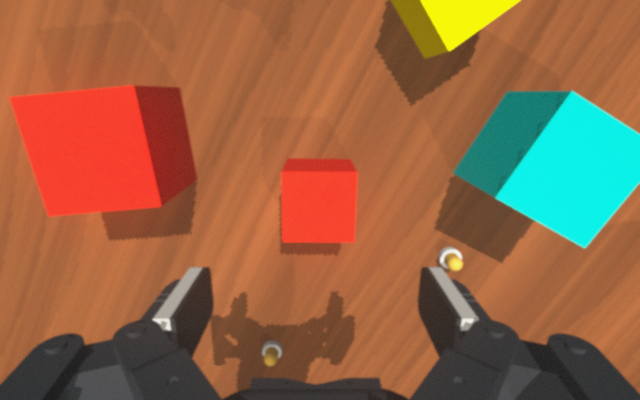

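View pics/t1.png

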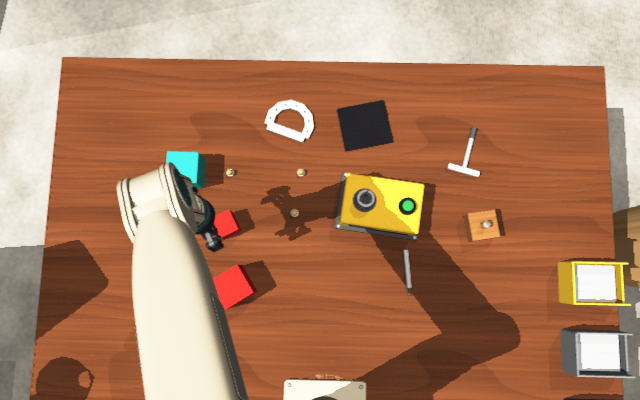

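Request:
apply_moves(
  targets=[
    {"dx": -1,"dy": 50,"dz": 0,"turn": 0,"hand": 85},
    {"dx": -1,"dy": 100,"dz": 0,"turn": 0,"hand": 85},
    {"dx": -1,"dy": 130,"dz": 0,"turn": 0,"hand": 85},
    {"dx": -1,"dy": 138,"dz": 0,"turn": 0,"hand": 85},
    {"dx": -1,"dy": 138,"dz": 0,"turn": 0,"hand": 85},
  ],
)

```text
clock: 3.45
eef_pos: [0.4801, 0.2676, 0.0039]
ee_rot: [0.687, 0.168, -0.167, -0.687]
force: [-1.0, 1.0, 0.3]
finger_gap: 0.993
```

Request:
apply_moves(
  targets=[
    {"dx": 0,"dy": 0,"dz": 0,"turn": 0,"hand": 45},
    {"dx": 0,"dy": 0,"dz": 0,"turn": 0,"hand": 45},
    {"dx": 0,"dy": 0,"dz": 0,"turn": 0,"hand": 45},
    {"dx": 0,"dy": 0,"dz": 0,"turn": 0,"hand": 45},
    {"dx": 0,"dy": 0,"dz": 0,"turn": 0,"hand": 45},
  ],
  force=25,
)

```text
clock: 4.08
eef_pos: [0.482, 0.2689, 0.0054]
ee_rot: [-0.687, -0.169, 0.166, 0.687]
force: [1.0, 0.1, 6.0]
finger_gap: 0.65
```

```bash
python3 go.py 480 271 130 27.7
python3 - <<'E'
from h import *
c=capture('wrist'); save(c['img'],'w2'); 
c=capture('scene'); save(cv2.resize(c['img'][150:350,300:500],None,fx=3,fy=3),'s2')
E
```

```text
t 4.08 pos [482.  268.9   5.4] ang 27.4 q6 85 gap 55.5mm F [1.  0.1 6. ] tilt -1.000
target [480.  271.  130.   27.7] dx -0.2 dy -124.6 dz 2.7 turn -0.3
```

View pics/w2.png

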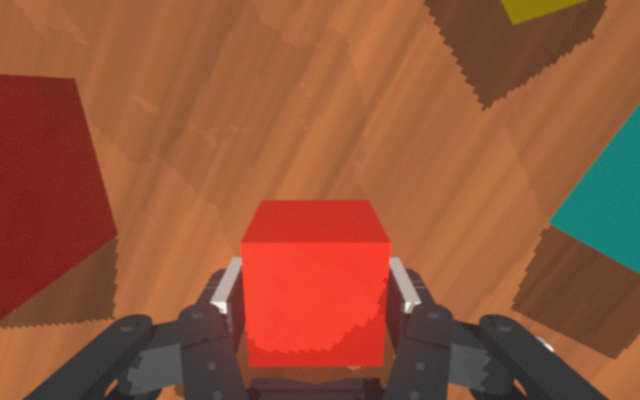

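View pics/s2.png

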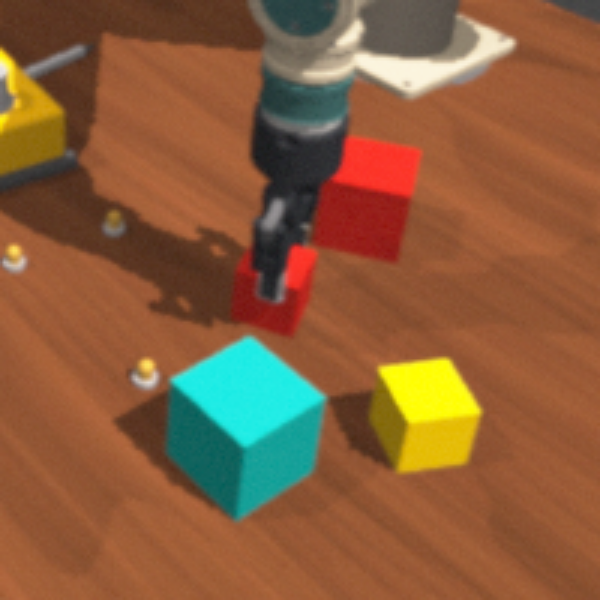

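Request:
apply_moves(
  targets=[
    {"dx": 0,"dy": -40,"dz": 0,"turn": 0,"hand": 45},
    {"dx": 0,"dy": -85,"dz": 0,"turn": 0,"hand": 45},
    {"dx": 0,"dy": -125,"dz": 0,"turn": 0,"hand": 45},
    {"dx": 0,"dy": -125,"dz": 0,"turn": 0,"hand": 45},
  ],
)

```text
clock: 4.68
eef_pos: [0.4827, 0.2693, 0.1324]
ee_rot: [-0.686, -0.171, 0.165, 0.687]
force: [-0.5, 0.4, -2.3]
finger_gap: 0.647
```

```bash
python3 go.py 560.6 -9 130 -7.6
python3 - <<'E'
from h import *
c=capture('wrist'); save(c['img'],'w3'); 
c=capture('scene'); save(cv2.resize(c['img'][150:350,300:500],None,fx=3,fy=3),'s3')
E
```

```text
t 4.67 pos [482.7 269.3 132.4] ang 27.5 q6 85 gap 55.3mm F [-0.5  0.4 -2.3] tilt -1.000
target [560.6  -9.  130.   -7.6] dx -59.2 dy 2.1 dz -282.8 turn 35.1
```

View pics/w3.png

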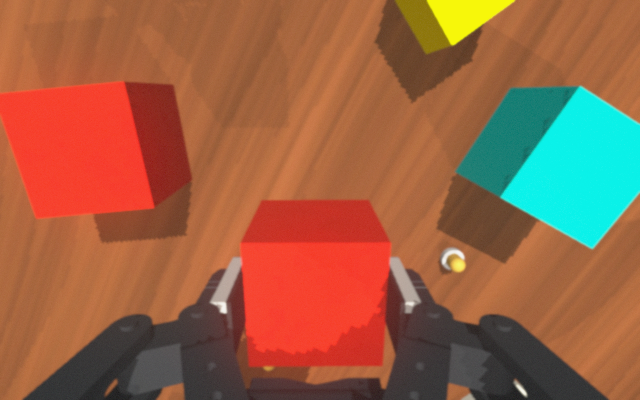

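View pics/s3.png

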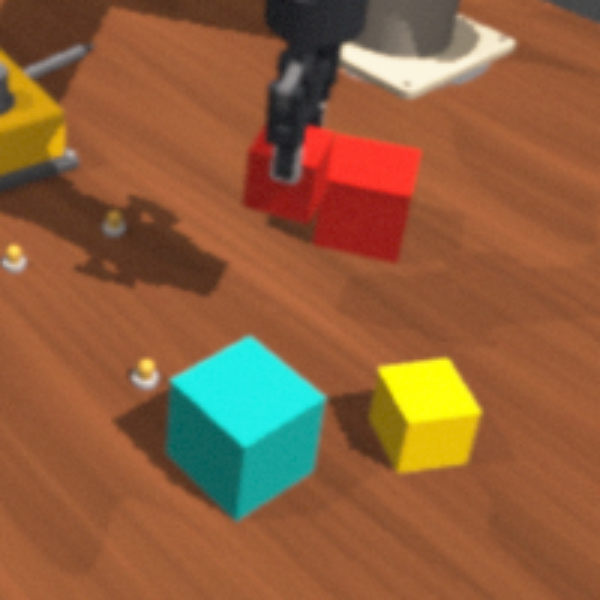

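Request:
apply_moves(
  targets=[
    {"dx": -12,"dy": 0,"dz": -56,"turn": 8,"hand": 45},
    {"dx": -24,"dy": 0,"dz": -112,"turn": 16,"hand": 45},
    {"dx": -36,"dy": 0,"dz": -168,"turn": 24,"hand": 45},
    {"dx": -48,"dy": 0,"dz": -225,"turn": 32,"hand": 45},
    {"dx": -58,"dy": 0,"dz": -275,"turn": 35,"hand": 45},
  ],
)

```text
clock: 5.4
eef_pos: [0.5533, -0.0046, 0.1258]
ee_rot: [-0.705, 0.049, -0.046, 0.706]
force: [0.6, -0.1, -1.6]
finger_gap: 0.653
```

```bash
python3 go.py 560.6 -9 88 -7.6
python3 - <<'E'
from h import *
c=capture('wrist'); save(c['img'],'w4'); 
c=capture('scene'); save(cv2.resize(c['img'][100:300,220:420],None,fx=3,fy=3),'s4')
E
```

```text
t 5.40 pos [553.3  -4.6 125.8] ang -7.7 q6 91 gap 55.7mm F [ 0.6 -0.1 -1.6] tilt -1.000
target [560.6  -9.   88.   -7.6] dx 8.0 dy 37.7 dz -3.4 turn -0.1
```

View pics/w4.png

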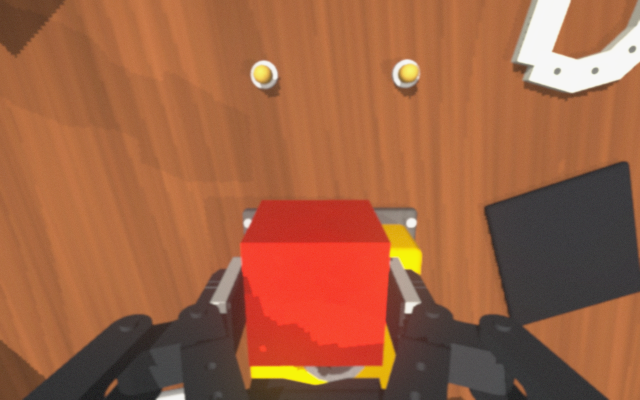

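View pics/s4.png

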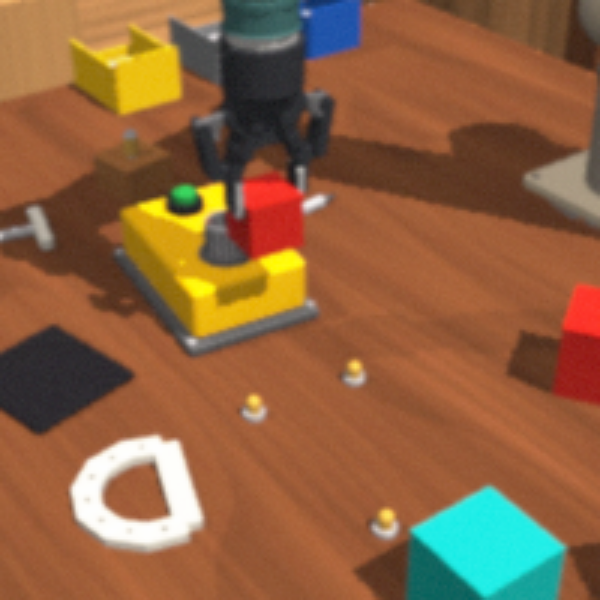

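Request:
apply_moves(
  targets=[
    {"dx": 8,"dy": 20,"dz": -3,"turn": 0,"hand": 45},
    {"dx": 8,"dy": 40,"dz": -3,"turn": 0,"hand": 45},
    {"dx": 8,"dy": 50,"dz": -3,"turn": 0,"hand": 45},
    {"dx": 8,"dy": 60,"dz": -3,"turn": 0,"hand": 45},
    {"dx": 8,"dy": 60,"dz": -3,"turn": 0,"hand": 45},
  ],
  force=20,
)

```text
clock: 6.12
eef_pos: [0.5612, -0.0034, 0.069]
ee_rot: [-0.704, 0.047, -0.045, 0.708]
force: [-2.9, 5.5, 6.7]
finger_gap: 0.652
```

```bash
python3 go.py 560.6 -9 55 -7.6
python3 - <<'E'
from h import *
c=capture('wrist'); save(c['img'],'w5'); 
c=capture('scene'); save(cv2.resize(c['img'][100:300,220:420],None,fx=3,fy=3),'s5')
E
```

```text
t 6.12 pos [561.2  -3.4  69. ] ang -7.4 q6 90 gap 55.6mm F [-2.9  5.5  6.7] tilt -1.000
target [560.6  -9.   55.   -7.6] dx 0.2 dy 14.0 dz -5.7 turn 0.2
```

View pics/w5.png

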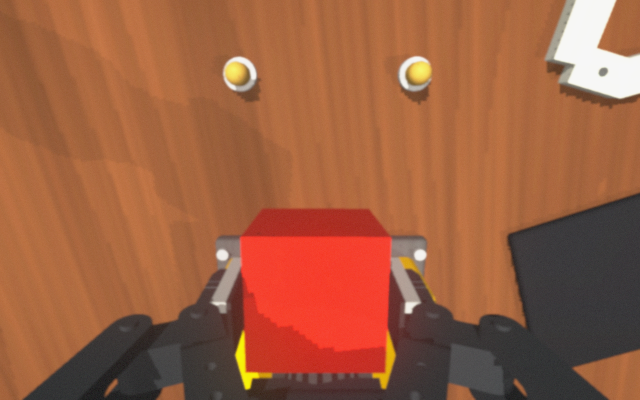

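View pics/s5.png

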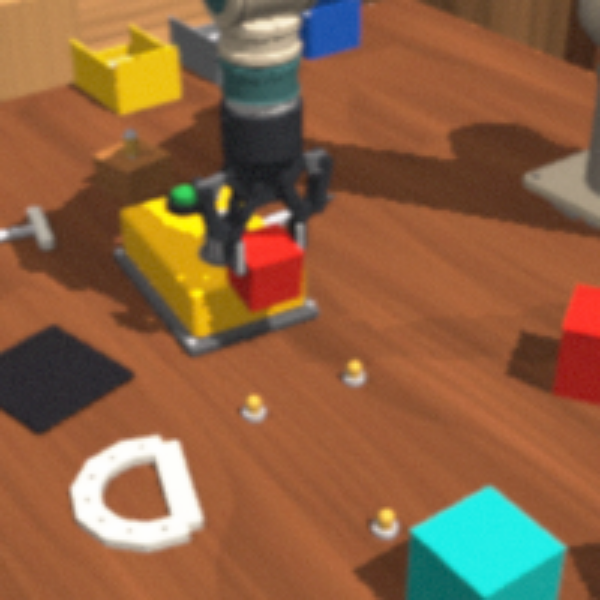

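Request:
apply_moves(
  targets=[
    {"dx": 0,"dy": 5,"dz": -6,"turn": 0,"hand": 45},
    {"dx": 0,"dy": 10,"dz": -8,"turn": 0,"hand": 45},
    {"dx": 0,"dy": 15,"dz": -8,"turn": 0,"hand": 45},
    {"dx": 0,"dy": 20,"dz": -8,"turn": 0,"hand": 45},
  ],
)

```text
clock: 6.72
eef_pos: [0.5627, -0.0046, 0.0552]
ee_rot: [-0.698, 0.044, -0.046, 0.713]
force: [-11.3, 25.1, 44.6]
finger_gap: 0.652
```

```bash
python3 go.py 560.6 -9 45 -7.6
python3 - <<'E'
from h import *
c=capture('wrist'); save(c['img'],'w6'); 
c=capture('scene'); save(cv2.resize(c['img'][100:300,220:420],None,fx=3,fy=3),'s6')
E
```

```text
t 6.72 pos [562.7  -4.6  55.2] ang -7.3 q6 90 gap 55.7mm F [-11.3  25.1  44.6] tilt -1.000
target [560.6  -9.   45.   -7.6] dx -1.6 dy 10.1 dz -4.9 turn 0.3
```

View pics/w6.png

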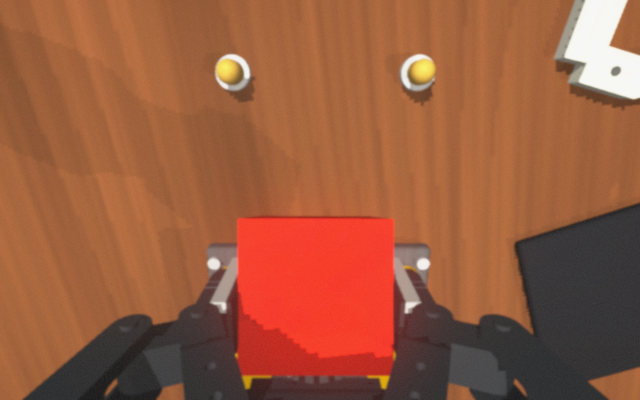

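View pics/s6.png

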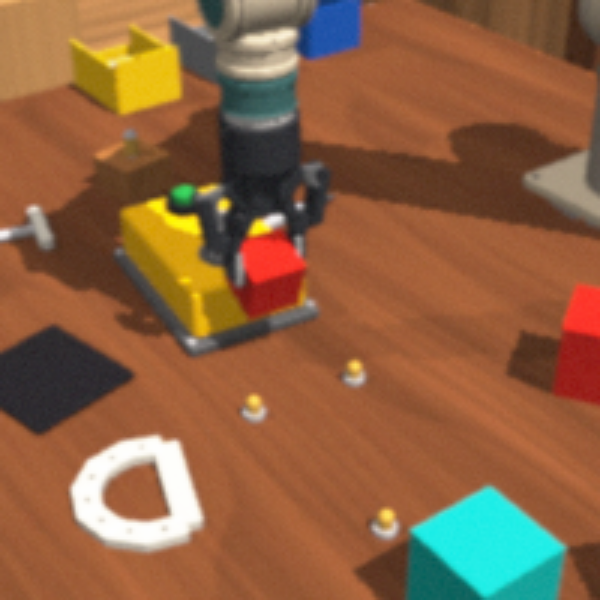

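Request:
apply_moves(
  targets=[
    {"dx": 0,"dy": 0,"dz": 5,"turn": 0,"hand": 45},
    {"dx": 0,"dy": 3,"dz": 8,"turn": 0,"hand": 45},
    {"dx": 0,"dy": 6,"dz": 10,"turn": 0,"hand": 45},
  ],
)

```text
clock: 7.2
eef_pos: [0.5633, 0.0004, 0.0468]
ee_rot: [-0.702, 0.045, -0.046, 0.709]
force: [-7.8, 12.9, 24.4]
finger_gap: 0.651
```

```bash
cat > look.py <<'E'
import sys
from h import *
n=sys.argv[1]; u0,u1,v0,v1=[int(x) for x in sys.argv[2:6]] if len(sys.argv)>5 else (220,420,100,300)
w=capture('wrist')['img']; s=cv2.resize(capture('scene')['img'][v0:v1,u0:u1],(400,400))
save(np.hstack([cv2.resize(w[:,:],(400,250)),np.zeros((250,0,3),np.uint8)]) if 0 else np.hstack([s,cv2.copyMakeBorder(cv2.resize(w,(400,250)),0,150,0,0,cv2.BORDER_CONSTANT)]),n)
E
python3 go.py 560.6 -9 45 -7.6; python3 look.py a7
```

```text
t 7.20 pos [5.633e+02 4.000e-01 4.680e+01] ang -7.4 q6 91 gap 55.6mm F [-7.8 12.9 24.4] tilt -1.000
target [560.6  -9.   45.   -7.6] dx -1.5 dy 1.7 dz -9.7 turn 0.2
```

View pics/a7.png

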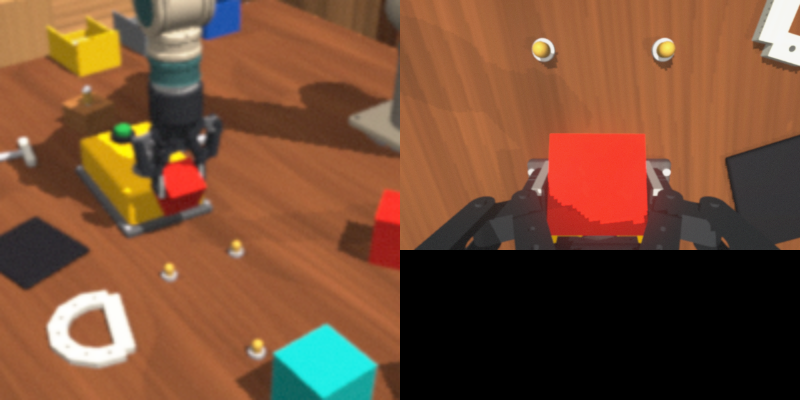

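Request:
apply_moves(
  targets=[
    {"dx": -1,"dy": 4,"dz": 0,"turn": 0,"hand": 45},
    {"dx": -2,"dy": 8,"dz": -1,"turn": 0,"hand": 45},
    {"dx": -2,"dy": 12,"dz": -2,"turn": 0,"hand": 45},
  ],
)

```text
clock: 7.68
eef_pos: [0.5638, 0.0036, 0.0362]
ee_rot: [-0.698, 0.042, -0.047, 0.713]
force: [-6.5, 30.5, 35.6]
finger_gap: 0.647
```

```bash
python3 go.py 560.6 -9 45 -7.6; python3 look.py a8
```

```text
t 7.67 pos [563.8   3.6  36.2] ang -7.3 q6 90 gap 55.3mm F [-6.5 30.5 35.6] tilt -1.000
target [560.6  -9.   45.   -7.6] dx -1.5 dy -9.1 dz -12.7 turn 0.3
```

View pics/a8.png

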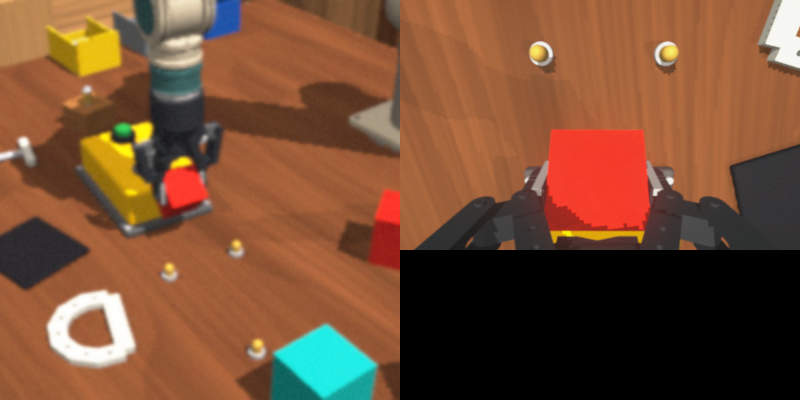

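Request:
apply_moves(
  targets=[
    {"dx": 0,"dy": 4,"dz": 2,"turn": 0,"hand": 45},
    {"dx": 0,"dy": 8,"dz": 3,"turn": 0,"hand": 45},
    {"dx": 0,"dy": 11,"dz": 3,"turn": 0,"hand": 45},
  ],
)

```text
clock: 8.15
eef_pos: [0.5638, 0.0048, 0.0236]
ee_rot: [-0.7, 0.043, -0.047, 0.711]
force: [-2.8, 23.9, 25.7]
finger_gap: 0.648
```

```bash
python3 go.py 560.6 -9 45 -7.6; python3 look.py a9
python3 - <<'E'
from h import *
c=capture('top'); save(cv2.resize(c['img'][120:260,230:450],None,fx=3.5,fy=3.5),'t9')
E
```

```text
t 8.15 pos [563.8   4.8  23.6] ang -7.3 q6 91 gap 55.3mm F [-2.8 23.9 25.7] tilt -1.000
target [560.6  -9.   45.   -7.6] dx -1.3 dy -21.7 dz -13.7 turn 0.3
```

View pics/a9.png

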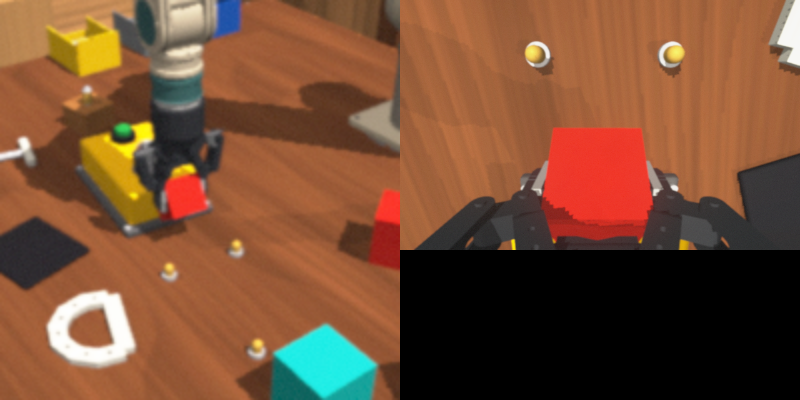

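Request:
apply_moves(
  targets=[
    {"dx": 0,"dy": -5,"dz": 15,"turn": 0,"hand": 45},
    {"dx": 0,"dy": -5,"dz": 30,"turn": 0,"hand": 45},
    {"dx": 0,"dy": -5,"dz": 30,"turn": 0,"hand": 45},
  ],
)

```text
clock: 8.68
eef_pos: [0.564, 0.0271, 0.0233]
ee_rot: [0.706, -0.047, 0.045, -0.705]
force: [-0.1, 0.4, -1.6]
finger_gap: 0.647
```

```bash
python3 go.py 560.6 30 5 -7.6; python3 look.py a10
python3 - <<'E'
from h import *
c=capture('top'); P=cloud(c); save(cv2.resize(c['img'][120:260,230:450],None,fx=3.5,fy=3.5),'t9')
E
```

```text
t 8.68 pos [564.   27.1  23.3] ang -7.5 q6 94 gap 55.3mm F [-0.1  0.4 -1.6] tilt -1.000
target [560.6  30.    5.   -7.6] dx -3.7 dy 18.3 dz 2.5 turn 0.1
```

View pics/a10.png

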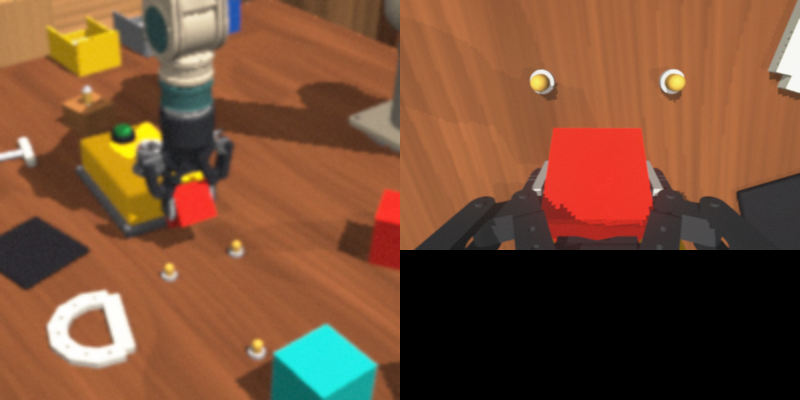

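View pics/t9.png

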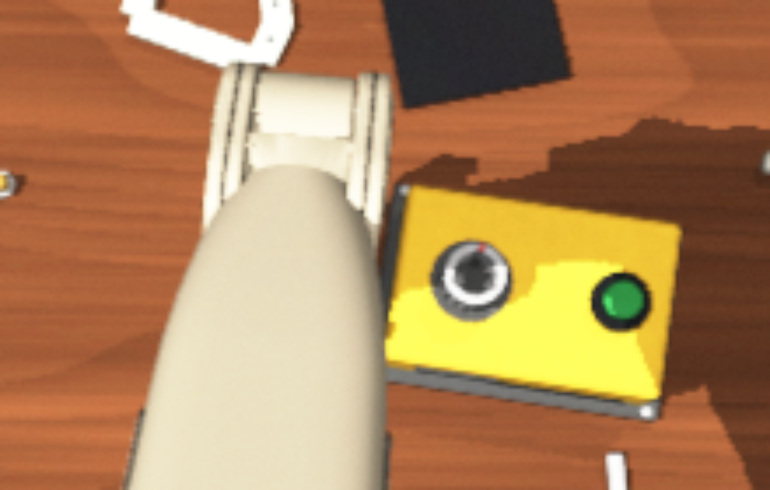

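Request:
apply_moves(
  targets=[
    {"dx": 0,"dy": 8,"dz": 0,"turn": 0,"hand": 45},
    {"dx": 0,"dy": 14,"dz": 0,"turn": 0,"hand": 45},
    {"dx": 0,"dy": 19,"dz": 0,"turn": 0,"hand": 45},
    {"dx": 0,"dy": 19,"dz": 0,"turn": 0,"hand": 45},
  ],
)

```text
clock: 9.32
eef_pos: [0.5642, 0.026, 0.0044]
ee_rot: [0.706, -0.047, 0.046, -0.706]
force: [0.0, 0.6, -1.1]
finger_gap: 0.653
```

```bash
python3 go.py 560.6 30 5 -7.6; python3 look.py a11
```

```text
t 9.32 pos [564.2  26.    4.4] ang -7.6 q6 94 gap 55.7mm F [ 0.   0.6 -1.1] tilt -1.000
target [560.6  30.    5.   -7.6] dx -4.1 dy -0.6 dz 3.5 turn 0.0
```

View pics/a11.png

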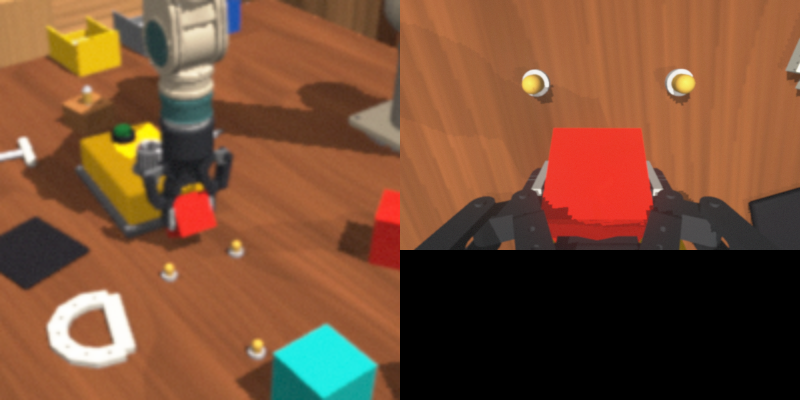

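Request:
apply_moves(
  targets=[
    {"dx": 0,"dy": 2,"dz": 0,"turn": 0,"hand": 56},
    {"dx": 0,"dy": 2,"dz": 0,"turn": 0,"hand": 58},
    {"dx": 0,"dy": 2,"dz": 0,"turn": 0,"hand": 62},
    {"dx": 0,"dy": 2,"dz": 0,"turn": 0,"hand": 70},
    {"dx": 0,"dy": 2,"dz": 0,"turn": 0,"hand": 80},
  ],
)

```text
clock: 10.05
eef_pos: [0.565, 0.0261, 0.0033]
ee_rot: [-0.706, 0.047, -0.047, 0.706]
force: [0.2, -0.2, 0.4]
finger_gap: 0.938
```

```bash
python3 go.py 560.6 30 5 -7.6; python3 look.py a12
```

```text
t 10.05 pos [565.   26.1   3.3] ang -7.6 q6 94 gap 80.1mm F [ 0.2 -0.2  0.4] tilt -1.000
target [560.6  30.    5.   -7.6] dx -4.8 dy -1.7 dz 3.3 turn 0.0
```

View pics/a12.png

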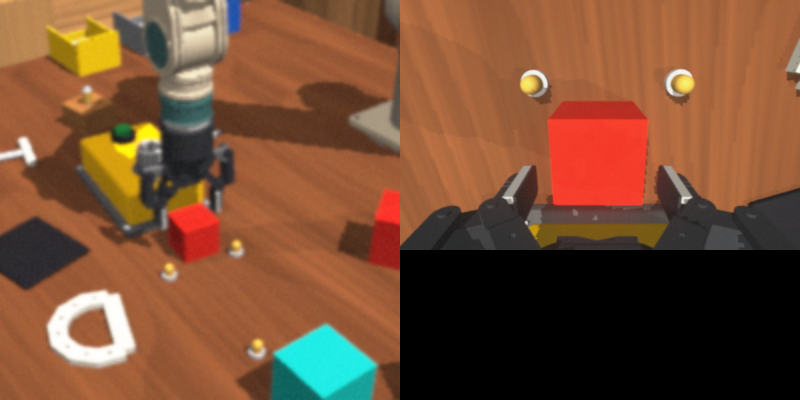

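Request:
apply_moves(
  targets=[
    {"dx": 0,"dy": -50,"dz": -10,"turn": 0,"hand": 85},
    {"dx": 0,"dy": -110,"dz": -20,"turn": 0,"hand": 85},
    {"dx": 0,"dy": -150,"dz": -20,"turn": 0,"hand": 85},
    {"dx": 0,"dy": -150,"dz": -20,"turn": 0,"hand": 85},
  ],
)

```text
clock: 10.65
eef_pos: [0.5658, 0.0058, 0.1578]
ee_rot: [0.706, -0.043, 0.05, -0.705]
force: [-0.0, -0.2, 0.2]
finger_gap: 0.996
```

```bash
cat > cup.py <<'E'
from h import *
c=capture('wrist'); P=cloud(c); save(c['img'],'wc')
im=c['img'].astype(int); red=(im[...,0]>110)&(im[...,1]<70)&(im[...,2]<70)
m=red&(P[...,2]>.049)&(P[...,2]<.062)
n,l,st,ce=cv2.connectedComponentsWithStats(m.astype(np.uint8))
for k in range(1,n):
    if st[k,4]>150:
        Q=P[l==k]; r=cv2.minAreaRect((Q[:,:2]*1000).astype(np.float32)); print(ce[k].round(),st[k,4],np.round(r[0],1),np.round(r[1],1),round(r[2],1),'z',np.median(Q[:,2]).round(4),'mean',(Q.mean(0)*1000).round(1))
E
python3 go.py 560.6 30 5 -7.6;python3 cup.py
```

```text
t 10.65 pos [565.8   5.8 157.8] ang -7.6 q6 92 gap 85.1mm F [-0.  -0.2  0.2] tilt -1.000
target [560.6  30.    5.   -7.6] dx -9.7 dy 152.7 dz 23.3 turn 0.0
[310. 146.] 5342 [567.8  40.8] [56.3 56.2] 82.3 z 0.0565 mean [567.9  41.9  56.5]
```

View pics/wc.png

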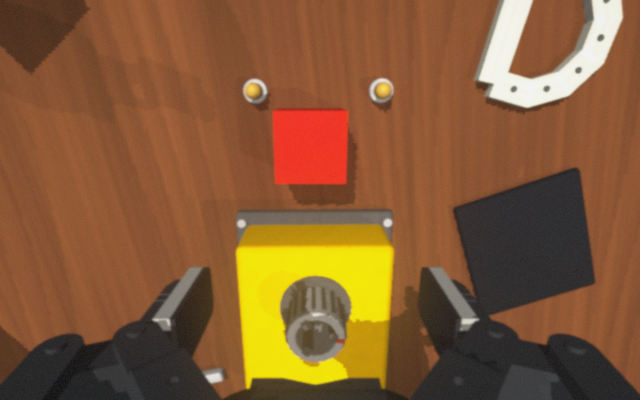

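```bash
python3 go.py 568.6 47 80 -7.6 568.6 47 4 -7.6
```

```text
t 10.70 pos [563.8   6.1 155.1] ang -7.6 q6 92 gap 85.6mm F [ 0.1  0.7 -1.5] tilt -1.000
target [568.6  47.   80.   -7.6] dx -0.9 dy 75.1 dz 41.2 turn 0.0
target [568.6  47.    4.   -7.6] dx -1.3 dy 151.1 dz 41.2 turn 0.0
```

Request:
apply_moves(
  targets=[
    {"dx": 0,"dy": 20,"dz": 25,"turn": 0,"hand": 76},
    {"dx": 0,"dy": 70,"dz": 41,"turn": 0,"hand": 76},
    {"dx": 0,"dy": 115,"dz": 41,"turn": 0,"hand": 76},
    {"dx": 0,"dy": 149,"dz": 41,"turn": 0,"hand": 76},
    {"dx": 0,"dy": 151,"dz": 41,"turn": 0,"hand": 76},
  ],
)

```text
clock: 11.32
eef_pos: [0.5621, 0.0473, -0.0025]
ee_rot: [0.706, -0.05, 0.043, -0.705]
force: [0.3, -0.2, -0.5]
finger_gap: 0.893
```

Request:
apply_moves(
  targets=[
    {"dx": 0,"dy": 0,"dz": 0,"turn": 0,"hand": 45},
    {"dx": 0,"dy": 0,"dz": 0,"turn": 0,"hand": 45},
    {"dx": 0,"dy": 0,"dz": 0,"turn": 0,"hand": 45},
  ],
  force=20,
)

```text
clock: 11.7
eef_pos: [0.5688, 0.0469, 0.0035]
ee_rot: [-0.706, 0.046, -0.047, 0.706]
force: [0.3, -0.4, -1.2]
finger_gap: 0.65
```

```bash
python3 go.py 561 -3 110 -7.6;  python3 look.py a13
```

```text
t 11.70 pos [568.8  46.9   3.5] ang -7.6 q6 96 gap 55.5mm F [ 0.3 -0.4 -1.2] tilt -1.000
target [561.   -3.  110.   -7.6] dx -0.9 dy -106.5 dz -50.4 turn 0.0
```

View pics/a13.png

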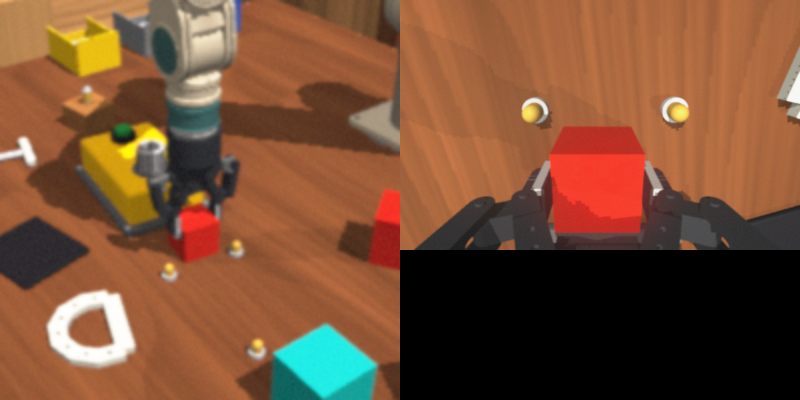

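Request:
apply_moves(
  targets=[
    {"dx": 0,"dy": -50,"dz": 0,"turn": 0,"hand": 45},
    {"dx": 0,"dy": -100,"dz": 0,"turn": 0,"hand": 45},
    {"dx": 0,"dy": -106,"dz": -30,"turn": 0,"hand": 45},
    {"dx": -1,"dy": -100,"dz": -50,"turn": 0,"hand": 45},
    {"dx": -1,"dy": -80,"dz": -50,"turn": 0,"hand": 45},
  ],
)

```text
clock: 12.42
eef_pos: [0.5602, -0.0041, 0.0821]
ee_rot: [0.706, -0.047, 0.048, -0.705]
force: [0.1, 0.8, -1.7]
finger_gap: 0.648
```

```bash
python3 go.py 561 -3 50 -7.6;  python3 look.py a14
```

```text
t 12.43 pos [560.2  -4.1  82.1] ang -7.7 q6 91 gap 55.4mm F [ 0.1  0.8 -1.7] tilt -1.000
target [561.   -3.   50.   -7.6] dx 0.6 dy 32.1 dz 1.2 turn -0.1
```

View pics/a14.png

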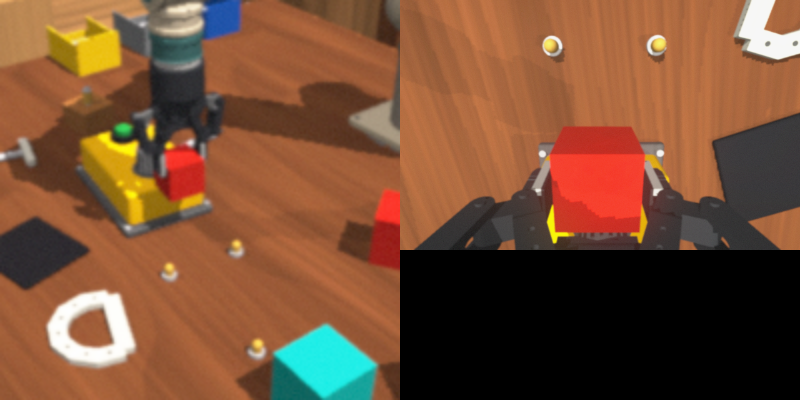

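Request:
apply_moves(
  targets=[
    {"dx": 0,"dy": 5,"dz": -6,"turn": 0,"hand": 45},
    {"dx": 0,"dy": 12,"dz": -7,"turn": 0,"hand": 45},
    {"dx": 0,"dy": 19,"dz": -7,"turn": 0,"hand": 45},
    {"dx": 0,"dy": 25,"dz": -6,"turn": 0,"hand": 45},
  ],
)

```text
clock: 13.02
eef_pos: [0.5607, -0.0034, 0.0619]
ee_rot: [-0.702, 0.045, -0.047, 0.71]
force: [-9.0, 16.0, 28.1]
finger_gap: 0.65
```

```bash
python3 go.py 561 -3 50 -7.6;  python3 look.py a15
```

```text
t 13.03 pos [560.7  -3.4  61.9] ang -7.4 q6 90 gap 55.5mm F [-9.  16.  28.1] tilt -1.000
target [561.   -3.   50.   -7.6] dx 0.3 dy 11.9 dz 0.3 turn 0.2
```

View pics/a15.png

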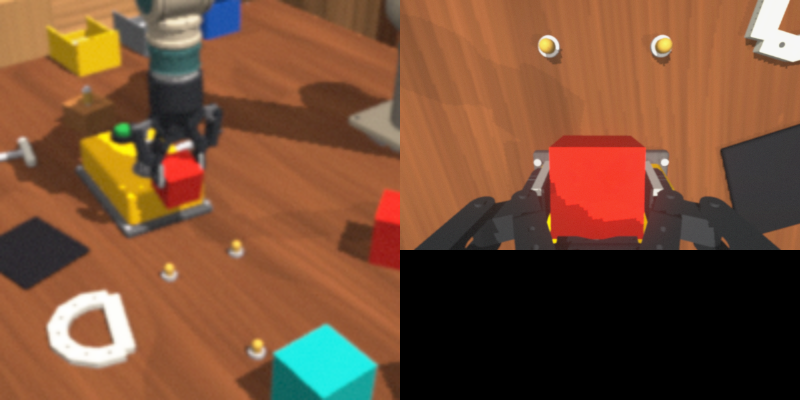

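Working as before. Continue.

Request:
apply_moves(
  targets=[
    {"dx": 0,"dy": 4,"dz": 3,"turn": 0,"hand": 45},
    {"dx": 0,"dy": 8,"dz": 5,"turn": 0,"hand": 45},
    {"dx": 0,"dy": 12,"dz": 7,"turn": 0,"hand": 45},
    {"dx": 0,"dy": 16,"dz": 7,"turn": 0,"hand": 45},
  ],
)

```text
clock: 13.62
eef_pos: [0.5616, 0.0047, 0.0455]
ee_rot: [-0.701, 0.045, -0.047, 0.71]
force: [-7.1, 19.2, 24.4]
finger_gap: 0.652
```

```bash
python3 go.py 561 -3 50 -7.6;  python3 look.py a16
```

```text
t 13.62 pos [561.6   4.7  45.5] ang -7.4 q6 91 gap 55.6mm F [-7.1 19.2 24.4] tilt -1.000
target [561.   -3.   50.   -7.6] dx 0.4 dy -4.6 dz -7.7 turn 0.2
```

View pics/a16.png

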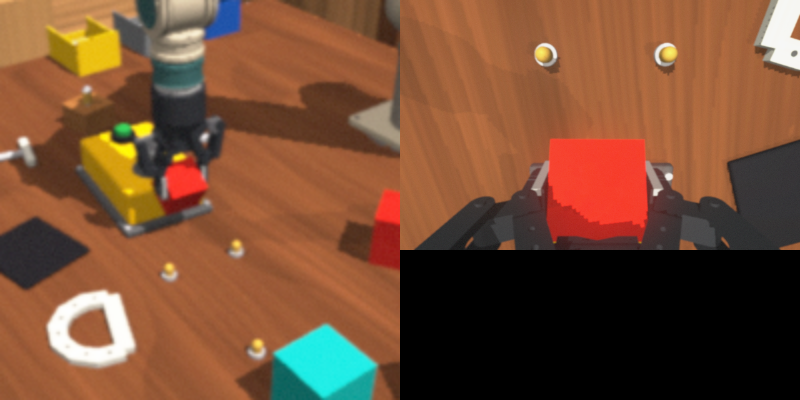

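Request:
apply_moves(
  targets=[
    {"dx": 0,"dy": 4,"dz": -2,"turn": 0,"hand": 45},
    {"dx": 0,"dy": 8,"dz": -4,"turn": 0,"hand": 45},
    {"dx": 0,"dy": 12,"dz": -5,"turn": 0,"hand": 45},
    {"dx": 0,"dy": 17,"dz": -5,"turn": 0,"hand": 45},
  ],
)

```text
clock: 14.22
eef_pos: [0.5616, 0.0051, 0.0292]
ee_rot: [-0.697, 0.043, -0.046, 0.714]
force: [-5.7, 30.5, 23.5]
finger_gap: 0.645
```

```bash
python3 go.py 561 -3 50 -7.6;  python3 look.py a17
```

```text
t 14.22 pos [561.6   5.1  29.2] ang -7.2 q6 90 gap 55.1mm F [-5.7 30.5 23.5] tilt -1.000
target [561.   -3.   50.   -7.6] dx 0.5 dy -21.0 dz -7.6 turn 0.4
```

View pics/a17.png

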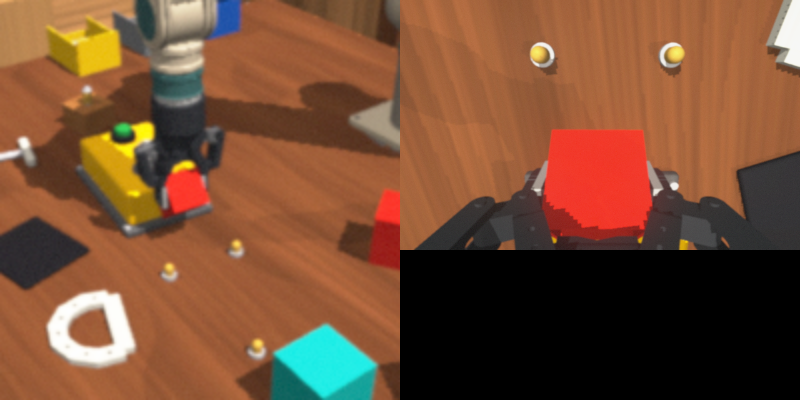

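Request:
apply_moves(
  targets=[
    {"dx": 0,"dy": 5,"dz": 0,"turn": 0,"hand": 45},
    {"dx": 0,"dy": 9,"dz": 0,"turn": 0,"hand": 45},
    {"dx": 0,"dy": 4,"dz": 18,"turn": 0,"hand": 45},
    {"dx": 0,"dy": 4,"dz": 38,"turn": 0,"hand": 45},
    {"dx": 0,"dy": 4,"dz": 38,"turn": 0,"hand": 45},
  ],
)

```text
clock: 14.95
eef_pos: [0.5646, 0.0323, 0.0198]
ee_rot: [0.706, -0.046, 0.046, -0.706]
force: [0.2, -0.4, -1.3]
finger_gap: 0.649
```

```bash
python3 go.py 561 30 4 -7.6;  python3 look.py a18
```

```text
t 14.95 pos [564.6  32.3  19.8] ang -7.5 q6 94 gap 55.4mm F [ 0.2 -0.4 -1.3] tilt -1.000
target [561.   30.    4.   -7.6] dx -3.2 dy 15.8 dz -2.8 turn 0.1
```

View pics/a18.png

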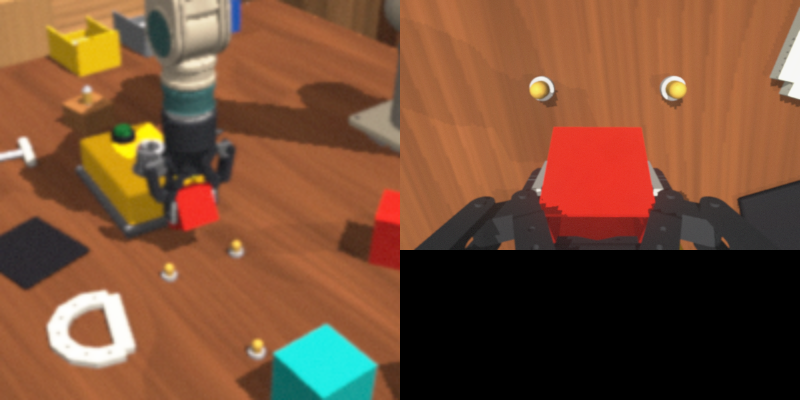

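Request:
apply_moves(
  targets=[
    {"dx": 0,"dy": 8,"dz": -4,"turn": 0,"hand": 45},
    {"dx": 0,"dy": 14,"dz": -6,"turn": 0,"hand": 45},
    {"dx": 0,"dy": 18,"dz": -6,"turn": 0,"hand": 45},
    {"dx": 0,"dy": 18,"dz": -6,"turn": 0,"hand": 45},
  ],
)

```text
clock: 15.55
eef_pos: [0.5631, 0.025, 0.0015]
ee_rot: [-0.706, 0.047, -0.046, 0.706]
force: [-0.1, 0.2, -1.2]
finger_gap: 0.652
```

Request:
apply_moves(
  targets=[
    {"dx": 0,"dy": 0,"dz": 0,"turn": 0,"hand": 56},
    {"dx": 0,"dy": 0,"dz": 0,"turn": 0,"hand": 58},
    {"dx": 0,"dy": 0,"dz": 0,"turn": 0,"hand": 62},
    {"dx": 0,"dy": 0,"dz": 0,"turn": 0,"hand": 70},
    {"dx": 0,"dy": 0,"dz": 0,"turn": 0,"hand": 78},
  ],
)

```text
clock: 16.18
eef_pos: [0.5639, 0.0253, 0.0023]
ee_rot: [0.706, -0.047, 0.047, -0.706]
force: [0.7, 0.5, -0.9]
finger_gap: 0.914
```

```bash
python3 go.py 561 30 4 -7.6;  python3 look.py a19
```

```text
t 16.18 pos [563.9  25.3   2.3] ang -7.6 q6 94 gap 78.1mm F [ 0.7  0.5 -0.9] tilt -1.000
target [561.   30.    4.   -7.6] dx -3.5 dy -1.7 dz 4.3 turn 0.0
```

View pics/a19.png

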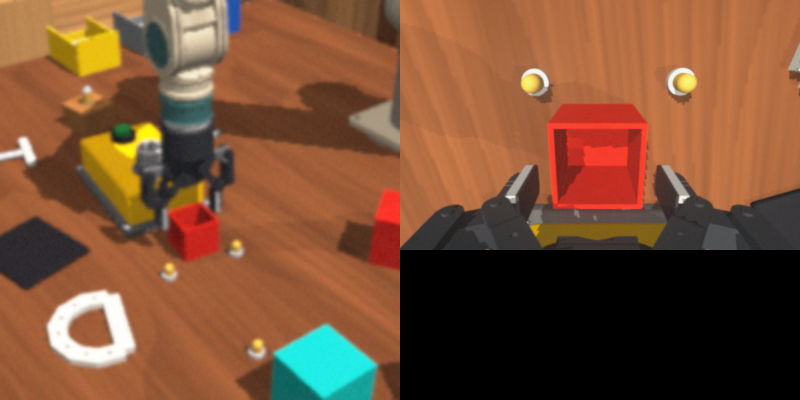

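Request:
apply_moves(
  targets=[
    {"dx": 0,"dy": -50,"dz": -5,"turn": 0,"hand": 80},
    {"dx": 0,"dy": -110,"dz": -10,"turn": 0,"hand": 60},
    {"dx": 0,"dy": -150,"dz": -10,"turn": 0,"hand": 40},
    {"dx": 0,"dy": -150,"dz": -10,"turn": 0,"hand": 40},
    {"dx": 0,"dy": -150,"dz": -10,"turn": 0,"hand": 40},
  ],
)

```text
clock: 16.9
eef_pos: [0.5618, 0.0154, 0.1515]
ee_rot: [-0.706, 0.047, -0.046, 0.706]
force: [-0.7, -0.3, 0.3]
finger_gap: 0.47
```

```bash
cat > st.py <<'E'
from h import *
import sys
c=capture(sys.argv[1] if len(sys.argv)>1 else 'wrist'); P=cloud(c); save(c['img'],'st')
hsv=cv2.cvtColor(c['img'],cv2.COLOR_RGB2HSV)
im=c['img'].astype(int)
# studs: height 5..26mm, not red, small blob
m=((P[...,2]>.004)&(P[...,2]<.027)&(c['z_map']>0)).astype(np.uint8)
m=cv2.morphologyEx(m,cv2.MORPH_OPEN,np.ones((2,2),np.uint8))
n,l,sz,ce=cv2.connectedComponentsWithStats(m)
for k in range(1,n):
    if 20<sz[k,4]<1500:
        Q=P[(l==k)]; Q=Q[(Q[:,2]>.003)&(Q[:,2]<.028)]
        D=Q[Q[:,2]>.0165]
        r=cv2.minEnclosingCircle((Q[:,:2]*1000).astype(np.float32))
        print('blob',ce[k].round(),sz[k,4],'circ',np.round(r[0],1),round(r[1],1),'top',(np.percentile(Q[:,2],98)*1000).round(1),'dome',(D.mean(0)*1000).round(1) if len(D) else None)
red=(im[...,0]>90)&(im[...,1]<80)&(im[...,2]<80)
m=(red&(P[...,2]>.050)&(P[...,2]<.062)).astype(np.uint8)
n,l,sz,ce=cv2.connectedComponentsWithStats(m)
for k in range(1,n):
    if sz[k,4]>100:
        Q=P[l==k]; r=cv2.minAreaRect((Q[:,:2]*1000).astype(np.float32)); print('cup',ce[k].round(),sz[k,4],np.round(r[0],1),np.round(r[1],1),round(r[2],1),np.median(Q[:,2]))
E
python3 go.py 561 30 4 -7.6;python3 st.py
```

```text
t 16.90 pos [561.8  15.4 151.5] ang -7.6 q6 93 gap 40.1mm F [-0.7 -0.3  0.3] tilt -1.000
target [561.   30.    4.   -7.6] dx -2.6 dy 147.6 dz 14.4 turn 0.0
blob [4. 5.] 113 circ [333.8 188.4] 8.2 top 12.2 dome None
blob [263. 103.] 445 circ [526.4  88.4] 9.8 top 22.7 dome [526.4  89.1  20.3]
blob [391. 102.] 451 circ [635.1  74.7] 10.0 top 23.1 dome [633.9  75.3  20.5]
blob [302. 124.] 97 circ [557.5  67.5] 13.6 top 27.6 dome [557.2  67.6  23.9]
blob [335. 124.] 89 circ [584.8  63.9] 12.3 top 27.3 dome [585.   63.9  24.6]
blob [289. 142.] 42 circ [542.9  52. ] 8.3 top 15.0 dome None
blob [321. 176.] 538 circ [566.  36.] 33.8 top 27.8 dome [569.8  18.1  22.2]
blob [192. 393.] 194 circ [ 393.  -206.3] 12.5 top 13.4 dome None
cup [317. 164.] 1377 [566.1  38. ] [56.6 56.1] 82.4 0.05631490286950924
```

View pics/st.png

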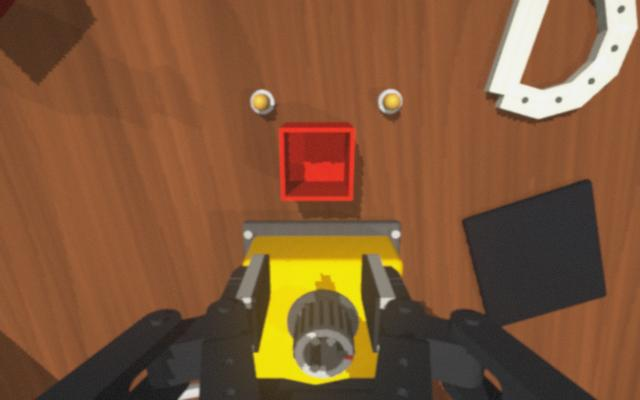

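```bash
python3 go.py 526 88.5 3 -7.6;python3 st.py|egrep 'cup|(5..|6..). +[78]..*20'; python3 st.py top; python3 go.py 526 88.5 3 -7.6
```

```text
t 16.95 pos [561.1  15.5 150.7] ang -7.6 q6 93 gap 40.0mm F [ 0.2 -0.1 -0.5] tilt -1.000
target [526.   88.5   3.   -7.6] dx -44.0 dy 147.8 dz 67.8 turn 0.0
blob [264. 103.] 447 circ [526.2  88.6] 9.8 top 22.6 dome [526.3  89.1  20.3]
blob [392. 102.] 457 circ [635.   74.7] 9.9 top 23.0 dome [634.   75.2  20.4]
cup [318. 164.] 1408 [566.2  38.1] [56.3 56.1] 82.3 0.05627051924320475
blob [286. 117.] 664 circ [769.3 108.7] 62.3 top 15.2 dome [784.2 117.4  17.1]
blob [467. 160.] 407 circ [ 693.5 -368.5] 68.4 top 19.8 dome [ 649.4 -358.1   18. ]
blob [205. 168.] 37 circ [638.1 333.5] 22.2 top 15.0 dome None
blob [231. 173.] 40 circ [628.1 264. ] 9.6 top 22.5 dome [627.  262.3  19.5]
blob [170. 225.] 56 circ [483.7 415.3] 26.3 top 18.6 dome [481.9 416.9  18. ]
blob [467. 224.] 39 circ [ 501.3 -359.2] 21.5 top 26.7 dome [ 501.7 -358.8   22.1]
blob [385. 234.] 293 circ [ 473.  -144.8] 94.3 top 16.5 dome [ 471.6 -153.1   17.2]
blob [470. 238.] 24 circ [ 467.2 -368.7] 9.9 top 27.2 dome [ 468.3 -365.    22. ]
blob [409. 272.] 208 circ [ 372.3 -207.1] 56.6 top 16.8 dome [ 370.4 -206.    17.5]
blob [562. 282.] 150 circ [ 356.8 -599.7] 49.3 top 27.3 dome [ 357.4 -597.9   21.9]
blob [599. 284.] 1261 circ [ 355.7 -687.2] 68.6 top 27.7 dome [ 357.4 -686.1   23.8]
blob [565. 351.] 166 circ [ 187.4 -599.7] 51.7 top 27.3 dome [ 186.3 -597.9   21.9]
blob [602. 354.] 1280 circ [ 183.6 -685.4] 69.0 top 27.8 dome [ 184.4 -684.3   23.9]
blob [353. 391.] 519 circ [ 74.3 -68.5] 40.2 top 17.5 dome [ 77.4 -61.9  17.4]
t 17.05 pos [560.8  15.5 150.1] ang -7.6 q6 93 gap 40.3mm F [-0.4  0.1 -0.3] tilt -1.000
target [526.   88.5   3.   -7.6] dx -43.6 dy 147.3 dz 67.8 turn 0.0
```

Request:
apply_moves(
  targets=[
    {"dx": -30,"dy": 20,"dz": 45,"turn": 0,"hand": 40},
    {"dx": -45,"dy": 60,"dz": 68,"turn": 0,"hand": 40},
    {"dx": -45,"dy": 115,"dz": 68,"turn": 0,"hand": 40},
    {"dx": -45,"dy": 141,"dz": 68,"turn": 0,"hand": 40},
    {"dx": -45,"dy": 142,"dz": 68,"turn": 0,"hand": 40},
  ],
)

```text
clock: 17.68
eef_pos: [0.5226, 0.0886, 0.0067]
ee_rot: [0.706, -0.049, 0.044, -0.705]
force: [-0.1, -0.8, 0.4]
finger_gap: 0.473
```

Request:
apply_moves(
  targets=[
    {"dx": 0,"dy": 0,"dz": 0,"turn": 0,"hand": 5},
    {"dx": 0,"dy": 0,"dz": 0,"turn": 0,"hand": 5},
    {"dx": 0,"dy": 0,"dz": 0,"turn": 0,"hand": 5},
    {"dx": 0,"dy": 0,"dz": 0,"turn": 0,"hand": 5},
  ],
  force=30,
)

```text
clock: 18.18
eef_pos: [0.5275, 0.0887, 0.011]
ee_rot: [-0.706, 0.046, -0.047, 0.706]
force: [0.8, 0.6, 0.2]
finger_gap: 0.059
```

```bash
python3 go.py 566 38 75 -7.6;python3 look.py a20
```

```text
t 18.18 pos [527.5  88.7  11. ] ang -7.6 q6 100 gap 5.0mm F [0.8 0.6 0.2] tilt -1.000
target [566.   38.   75.   -7.6] dx 45.0 dy -63.9 dz -45.1 turn 0.0
```

View pics/a20.png

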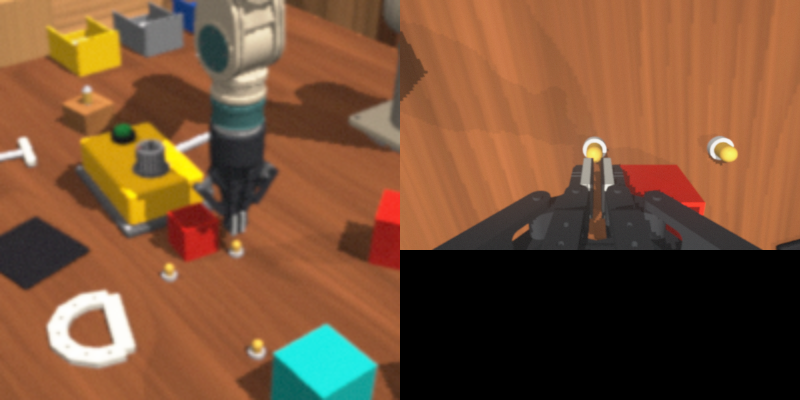

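Request:
apply_moves(
  targets=[
    {"dx": 0,"dy": -30,"dz": 0,"turn": 0,"hand": 5},
    {"dx": 0,"dy": -80,"dz": -20,"turn": 0,"hand": 40},
    {"dx": 0,"dy": -110,"dz": -40,"turn": 0,"hand": 40},
    {"dx": 0,"dy": -110,"dz": -40,"turn": 0,"hand": 40},
    {"dx": 0,"dy": -110,"dz": -40,"turn": 0,"hand": 40},
  ],
)

```text
clock: 18.9
eef_pos: [0.5209, 0.0492, 0.1195]
ee_rot: [-0.705, 0.047, -0.046, 0.706]
force: [-1.1, 0.4, -0.7]
finger_gap: 0.47
```

```bash
python3 st.py;python3 go.py 526 88.5 8 -7.6
```

```text
blob [454. 140.] 545 circ [634.4  75.1] 10.0 top 23.0 dome [633.4  75.7  20.4]
blob [316. 140.] 498 circ [526.1  88.6] 9.9 top 22.9 dome [525.7  89.6  20.3]
blob [372. 165.] 391 circ [569.   61.2] 28.3 top 27.8 dome [568.3  65.7  22.2]
blob [386. 218.] 866 circ [567.7  33.6] 31.0 top 27.6 dome [574.7  19.9  22.4]
blob [338. 211.] 74 circ [537.2  32.2] 13.6 top 26.9 dome [537.1  32.   21.9]
blob [428. 274.] 1405 circ [602.4 -44. ] 35.3 top 27.1 dome [604.4 -41.4  23. ]
cup [382. 211.] 1742 [565.8  38.3] [56.4 55.7] 82.3 0.05620163706521045
t 18.95 pos [520.3  49.4 118.9] ang -7.5 q6 96 gap 39.9mm F [ 0.  -0.1 -0.1] tilt -1.000
target [526.   88.5   8.   -7.6] dx 0.8 dy 110.9 dz 39.5 turn 0.1
```

View pics/st.png

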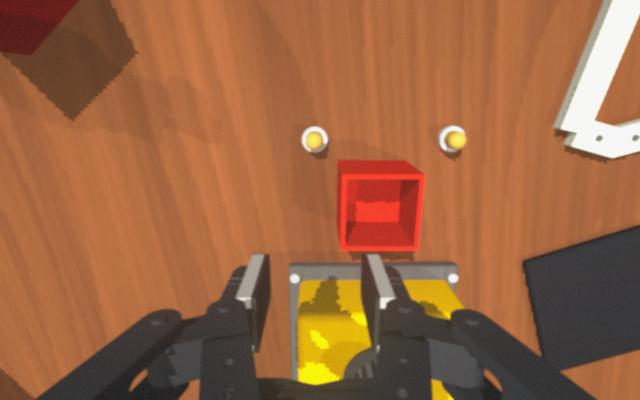

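```bash
cat > proj.py <<'E'
from h import *
from scipy.spatial.transform import Rotation as R
s=robot.read_state(); M=R.from_quat(s['ee_rot']).as_matrix(); p=np.array(s['eef_pos'])
c=capture('wrist'); im=c['img'].copy()
Ti=np.linalg.inv(c['pose'])
def pr(w):
    q=Ti@np.append(w,1); z=-q[2]; return c['cx']+c['fx']*q[0]/z, c['cy']-c['fy']*q[1]/z, z
for off,col in [((0,0,0),(255,0,0)),((.02,0,0),(0,255,0)),((-.02,0,0),(0,255,0)),((0,-.0187,0),(0,0,255)),((0,.1,0),(255,0,255))]:
    u,v,z=pr(p+M@np.array(off)); print(off,round(u),round(v),round(z,3)); cv2.circle(im,(int(u),int(v)),4,col,-1)
print('campose in tool', (M.T@(c['pose'][:3,3]-p)).round(4)); print((M.T@c['pose'][:3,:3]).round(3))
P=cloud(c)
for (u,v) in [(262,262),(373,262),(262,300),(375,300)]:
    q=P[v,u]; print((u,v),'world',q.round(4),'tool',(M.T@(q-p)).round(4))
save(im,'proj')
E
python3 proj.py
```

```text
(0, 0, 0) 315 243 0.188
(0.02, 0, 0) 353 243 0.188
(-0.02, 0, 0) 277 243 0.188
(0, -0.0187, 0) 315 259 0.17
(0, 0.1, 0) 315 192 0.283
campose in tool [-0.0002 -0.1732  0.0758]
[[ 1.     0.001 -0.001]
 [-0.001  0.298 -0.955]
 [-0.     0.955  0.298]]
(262, 262) world [0.5008 0.0631 0.163 ] tool [-0.0213 -0.0441  0.011 ]
(373, 262) world [0.5448 0.0573 0.163 ] tool [ 0.0231 -0.0442  0.0111]
(262, 300) world [0.5009 0.0537 0.1757] tool [-0.0199 -0.0567  0.0017]
(375, 300) world [0.5416 0.0556 0.1871] tool [ 0.0201 -0.0683  0.009 ]
```

View pics/proj.png

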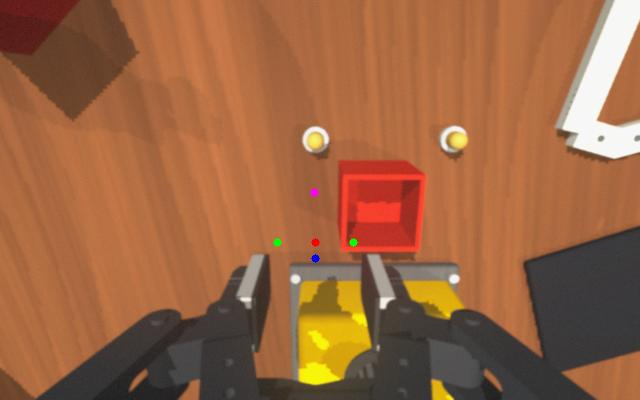

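```bash
cat >> proj.py <<'E'
print('profile')
for u in (258,262,266,375,370):
  for v in range(250,300,4):
    if c['z_map'][v,u]>0 and c['z_map'][v,u]<.24:
        q=M.T@(P[v,u]-p); print(u,v,(q*1000).round(1))
E
python3 proj.py | sed -n '/profile/,$p'
```

```text
profile
258 254 [-24.2 -35.6  10.5]
258 258 [-23.5 -40.   10.8]
258 262 [-23.  -43.8  10.9]
258 266 [-22.4 -47.5  11. ]
258 270 [-21.9 -50.5  10.9]
258 274 [-21.4 -54.1  11.1]
258 278 [-21.1 -56.2  10.6]
258 282 [-20.7 -58.7  10.3]
258 286 [-20.1 -62.6  11. ]
258 290 [-20.  -63.7  10.1]
258 294 [-19.9 -64.5   9. ]
258 298 [-19.7 -65.9   8.3]
262 254 [-22.4 -36.7  11. ]
262 258 [-21.8 -40.5  11. ]
262 262 [-21.4 -43.3  10.6]
262 266 [-20.9 -47.   10.8]
262 270 [-20.4 -50.7  11. ]
262 274 [-19.9 -53.9  11. ]
262 278 [-19.9 -54.7   9.8]
262 282 [-19.8 -55.6   8.6]
262 286 [-19.9 -55.2   6.7]
262 290 [-19.9 -55.7   5.3]
262 294 [-19.9 -56.4   4. ]
262 298 [-19.8 -57.3   2.8]
266 254 [-20.8 -35.7  10.5]
266 258 [-20.2 -40.4  11. ]
266 262 [-19.8 -43.2  10.6]
266 266 [-20.  -42.8   8.6]
266 270 [-19.9 -43.5   7.1]
266 274 [-19.9 -44.5   5.9]
266 278 [-19.8 -45.2   4.4]
266 282 [-19.9 -45.1   2.6]
266 286 [-19.8 -46.2   1.4]
266 290 [-19.9 -46.3  -0.4]
266 294 [-20.  -46.3  -2.2]
266 298 [-20.  -46.8  -3.7]
375 254 [ 25.4 -35.2  10.2]
375 258 [ 24.7 -39.6  10.5]
375 262 [ 24.  -43.5  10.7]
375 266 [ 23.4 -47.2  10.8]
375 270 [ 22.7 -51.4  11.2]
375 274 [ 22.4 -53.9  10.9]
375 278 [ 22.  -56.3  10.6]
375 282 [ 21.3 -60.1  11.1]
375 286 [ 20.9 -62.6  11. ]
375 290 [ 20.4 -65.5  11.1]
375 294 [ 20.1 -67.9  11. ]
375 298 [ 19.7 -70.3  11. ]
370 254 [ 23.2 -35.6  10.5]
370 258 [ 22.5 -40.   10.7]
370 262 [ 22.1 -43.3  10.6]
370 266 [ 21.5 -47.   10.7]
370 270 [ 21.  -50.5  10.8]
370 274 [ 20.4 -54.4  11.2]
370 278 [ 20.1 -56.3  10.6]
370 282 [ 20.1 -57.    9.3]
370 286 [ 20.2 -57.    7.7]
370 290 [ 20.  -58.1   6.7]
370 294 [ 20.2 -57.8   4.8]
370 298 [ 20.  -58.9   3.8]
```

Request:
apply_moves(
  targets=[
    {"dx": 1,"dy": 0,"dz": 20,"turn": 0,"hand": 14},
    {"dx": 1,"dy": 0,"dz": 39,"turn": 0,"hand": 14},
    {"dx": 1,"dy": 0,"dz": 39,"turn": 0,"hand": 14},
    {"dx": 1,"dy": 0,"dz": 39,"turn": 0,"hand": 14},
  ],
)

```text
clock: 19.55
eef_pos: [0.5273, 0.0877, 0.1198]
ee_rot: [0.706, -0.047, 0.046, -0.705]
force: [0.0, 0.1, 0.2]
finger_gap: 0.164
```

```bash
cat > tip.py <<'E'
from h import *
from scipy.spatial.transform import Rotation as R
s=robot.read_state(); M=R.from_quat(s['ee_rot']).as_matrix(); p=np.array(s['eef_pos'])
c=capture('wrist'); P=cloud(c); q=(P-p)@M*1000
m=(c['z_map']>.05)&(np.abs(q[...,0])<60)&(np.abs(q[...,2])<12)&(q[...,1]<-5)&(q[...,1]>-75)
for sgn in (-1,1):
    k=m&(q[...,0]*sgn>2); Q=q[k]; print(sgn, 'tip y', np.percentile(Q[:,1],[90,98,99.8]).round(1), 'inner x',np.percentile(Q[:,0]*sgn,[1,5]).round(1))
save(c['img'],'tip'); print(s['clock'],p.round(4),s['finger_gap']*85.4)
E
python3 tip.py; python3 go.py 526 88.6 8 -7.6
```

```text
-1 tip y [-40.8 -36.  -32. ] inner x [6.9 6.9]
1 tip y [-40.8 -35.9 -31.7] inner x [7.  7.1]
19.55 [0.5273 0.0877 0.1198] 14.041348624105371
t 19.60 pos [527.4  87.4 120. ] ang -7.5 q6 100 gap 14.0mm F [0.7 0.5 0.2] tilt -1.000
target [526.   88.6   8.   -7.6] dx -1.5 dy 112.0 dz 1.0 turn 0.1
```

View pics/tip.png

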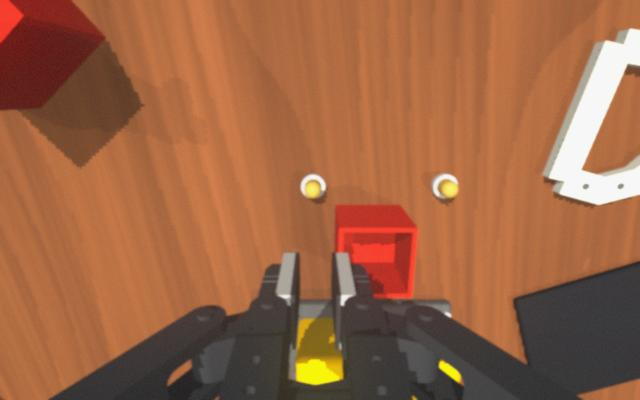

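Request:
apply_moves(
  targets=[
    {"dx": -1.5,"dy": 40,"dz": 1,"turn": 0,"hand": 40},
    {"dx": -1.5,"dy": 90,"dz": 1,"turn": 0,"hand": 40},
    {"dx": -1.5,"dy": 120,"dz": 1,"turn": 0,"hand": 40},
    {"dx": -1.5,"dy": 126,"dz": 1,"turn": 0,"hand": 40},
    {"dx": -1.5,"dy": 130,"dz": 1,"turn": 0,"hand": 40},
  ],
)

```text
clock: 20.23
eef_pos: [0.5271, 0.0885, -0.0092]
ee_rot: [-0.706, 0.046, -0.047, 0.706]
force: [-0.1, -0.4, 0.6]
finger_gap: 0.474
```

```bash
python3 tip.py; python3 go.py 526 88.6 -25 -7.6;python3 look.py a21
```

```text
-1 tip y [-9.2 -8.7 -8.2] inner x [2.8 5.5]
1 tip y [-9.2 -8.7 -8.1] inner x [2.7 6. ]
20.225 [ 0.5271  0.0885 -0.0092] 40.44819723428817
t 20.27 pos [527.3  88.6  -9.2] ang -7.6 q6 100 gap 39.9mm F [0.5 0.2 0.6] tilt -1.000
target [526.   88.6 -25.   -7.6] dx -1.4 dy 15.8 dz -0.1 turn 0.0
```

View pics/a21.png

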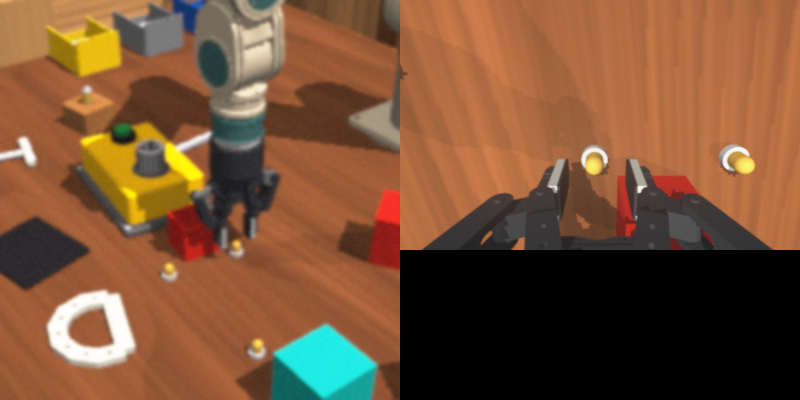

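Request:
apply_moves(
  targets=[
    {"dx": -1,"dy": 5,"dz": 0,"turn": 0,"hand": 36},
    {"dx": -1,"dy": 10,"dz": 0,"turn": 0,"hand": 36},
    {"dx": -1,"dy": 14,"dz": 0,"turn": 0,"hand": 36},
    {"dx": -1,"dy": 14,"dz": 0,"turn": 0,"hand": 36},
  ],
)

```text
clock: 20.88
eef_pos: [0.5247, 0.0889, -0.0243]
ee_rot: [0.706, -0.047, 0.046, -0.706]
force: [0.2, -0.3, -0.7]
finger_gap: 0.424
```

```bash
python3 go.py 526 88.6 -25 -7.6;python3 look.py a22
```

```text
t 20.88 pos [524.7  88.9 -24.3] ang -7.6 q6 100 gap 36.2mm F [ 0.2 -0.3 -0.7] tilt -1.000
target [526.   88.6 -25.   -7.6] dx 1.3 dy 0.7 dz -0.1 turn 0.0
```

View pics/a22.png

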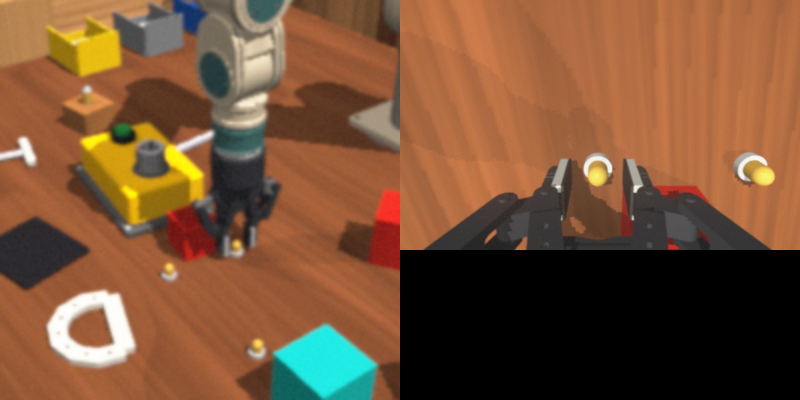

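Request:
apply_moves(
  targets=[
    {"dx": 0,"dy": 0,"dz": 0,"turn": 0,"hand": 5},
    {"dx": 0,"dy": 0,"dz": 0,"turn": 0,"hand": 5},
    {"dx": 0,"dy": 0,"dz": 0,"turn": 0,"hand": 5},
    {"dx": 0,"dy": 0,"dz": 0,"turn": 0,"hand": 5},
  ],
  force=30,
)

```text
clock: 21.48
eef_pos: [0.5256, 0.0889, -0.0236]
ee_rot: [-0.706, 0.046, -0.047, 0.706]
force: [-0.0, -0.3, 1.1]
finger_gap: 0.142
```

```bash
python3 go.py 566 38 75 -7.6;python3 look.py a23
```

```text
t 21.48 pos [525.6  88.9 -23.6] ang -7.6 q6 100 gap 12.1mm F [-0.  -0.3  1.1] tilt -1.000
target [566.   38.   75.   -7.6] dx 46.8 dy -98.5 dz -45.1 turn 0.0
```

View pics/a23.png

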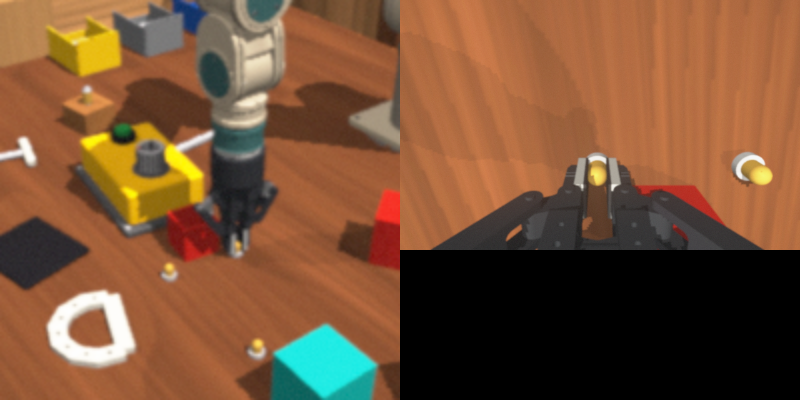

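Request:
apply_moves(
  targets=[
    {"dx": 0,"dy": -30,"dz": 0,"turn": 0,"hand": 5},
    {"dx": 0,"dy": -85,"dz": 0,"turn": 0,"hand": 5},
    {"dx": 30,"dy": -85,"dz": -30,"turn": 0,"hand": 5},
    {"dx": 46,"dy": -85,"dz": -45,"turn": 0,"hand": 5},
    {"dx": 46,"dy": -85,"dz": -45,"turn": 0,"hand": 5},
  ],
)

```text
clock: 22.2
eef_pos: [0.5651, 0.0372, 0.0604]
ee_rot: [-0.705, 0.048, -0.047, 0.706]
force: [0.3, 0.2, -0.8]
finger_gap: 0.141
```

```bash
python3 go.py 566 38 29 -7.6;python3 look.py a24; python3 st.py | grep cup
```

```text
t 22.20 pos [565.1  37.2  60.4] ang -7.7 q6 95 gap 12.1mm F [ 0.3  0.2 -0.8] tilt -1.000
target [566.   38.   29.   -7.6] dx 0.8 dy 31.4 dz 0.9 turn -0.1
cup [323. 214.] 2028 [566.   38.5] [56.  56.4] 82.4 0.056301974521897336
```

View pics/a24.png

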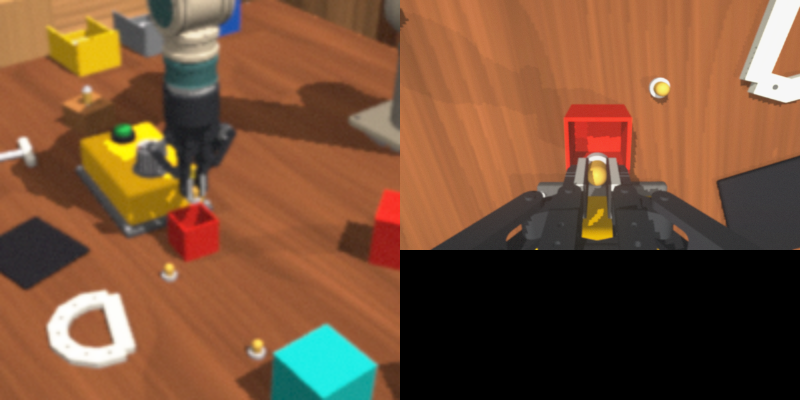

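Run:
```python
from h import *
c=capture('wrist'); P=cloud(c)
for v in range(250,300,5): print(v,P[v,315].round(4),c['img'][v,315])
```

```text
250 [0.5644 0.0485 0.09  ] [239 235 231]
255 [0.564  0.0459 0.0896] [239 233 224]
260 [0.5641 0.0459 0.0946] [196 146  69]
265 [0.5641 0.0458 0.099 ] [201 151  71]
270 [0.5639 0.0447 0.1014] [238 198  86]
275 [0.5637 0.0433 0.1029] [246 225  97]
280 [0.5636 0.0423 0.1053] [247 242 114]
285 [0.5633 0.0402 0.1056] [247 231 102]
290 [0.5631 0.0381 0.1058] [246 223  99]
295 [0.5627 0.0351 0.1046] [226 182  80]
```

Request:
apply_moves(
  targets=[
    {"dx": -8,"dy": 20,"dz": -6,"turn": 0,"hand": 5},
    {"dx": -8,"dy": 31,"dz": -6,"turn": 0,"hand": 5},
    {"dx": -8,"dy": 32,"dz": -6,"turn": 0,"hand": 5},
    {"dx": -8,"dy": 32,"dz": -6,"turn": 0,"hand": 30},
    {"dx": -8,"dy": 32,"dz": -6,"turn": 0,"hand": 40},
  ],
)

```text
clock: 23.02
eef_pos: [0.5572, 0.0334, 0.03]
ee_rot: [-0.706, 0.046, -0.047, 0.706]
force: [0.1, -0.6, 0.4]
finger_gap: 0.472
```

Request:
apply_moves(
  targets=[
    {"dx": 0,"dy": -30,"dz": 0,"turn": 0,"hand": 40},
    {"dx": 20,"dy": -80,"dz": 0,"turn": 0,"hand": 40},
    {"dx": 50,"dy": -80,"dz": 10,"turn": 0,"hand": 40},
    {"dx": 70,"dy": -80,"dz": 20,"turn": 0,"hand": 40},
    {"dx": 70,"dy": -80,"dz": 20,"turn": 0,"hand": 40},
  ],
)

```text
clock: 23.65
eef_pos: [0.6303, 0.0442, 0.11]
ee_rot: [-0.706, 0.046, -0.047, 0.706]
force: [-0.2, 0.1, -0.6]
finger_gap: 0.468
```

```bash
python3 go.py 634 75 -25 -7.6; python3 st.py
```

```text
t 23.65 pos [630.3  44.2 110. ] ang -7.5 q6 96 gap 39.9mm F [-0.2  0.1 -0.6] tilt -1.000
target [634.   75.  -25.   -7.6] dx -0.6 dy 135.0 dz 31.0 turn 0.1
blob [316. 153.] 521 circ [634.8  74.7] 10.0 top 22.9 dome [634.6  75.7  20.3]
blob [247. 189.] 703 circ [567.2  38.1] 38.9 top 27.6 dome [574.5  61.4  21.8]
blob [222. 233.] 1014 circ [562.6  32.9] 30.0 top 27.4 dome [553.6  21.3  21.9]
blob [229. 216.] 531 circ [556.1  31.7] 12.9 top 25.7 dome [558.9  35.2  22.5]
blob [488. 374.] 31 circ [ 769.9 -153.8] 3.8 top 10.3 dome None
blob [440. 385.] 44 circ [ 724.1 -162.8] 5.8 top 9.2 dome None
cup [219. 225.] 1774 [566.1  38.4] [56.4 56.5] 82.2 0.05602894605920557
cup [309. 323.] 279 [613.8 -43. ] [ 4.6 23.4] 72.3 0.056546793769880366
```

View pics/st.png

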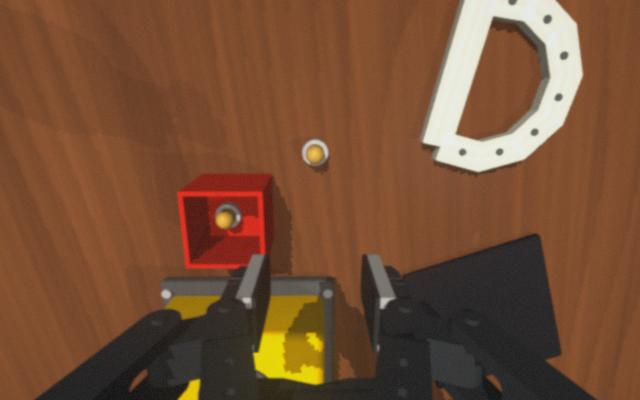

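Request:
apply_moves(
  targets=[
    {"dx": 0,"dy": 30,"dz": 31,"turn": 0,"hand": 38},
    {"dx": 0,"dy": 80,"dz": 31,"turn": 0,"hand": 38},
    {"dx": 0,"dy": 120,"dz": 31,"turn": 0,"hand": 38},
    {"dx": 0,"dy": 133,"dz": 31,"turn": 0,"hand": 38},
    {"dx": 0,"dy": 134,"dz": 31,"turn": 0,"hand": 38},
  ],
)

```text
clock: 24.32
eef_pos: [0.6314, 0.0744, -0.0251]
ee_rot: [0.706, -0.047, 0.046, -0.705]
force: [-0.1, 0.5, 0.2]
finger_gap: 0.446
```

Request:
apply_moves(
  targets=[
    {"dx": 0,"dy": 0,"dz": 0,"turn": 0,"hand": 38},
    {"dx": 0,"dy": 0,"dz": 0,"turn": 0,"hand": 5},
    {"dx": 0,"dy": 0,"dz": 0,"turn": 0,"hand": 5},
    {"dx": 0,"dy": 0,"dz": 0,"turn": 0,"hand": 5},
    {"dx": 0,"dy": 0,"dz": 0,"turn": 0,"hand": 5},
  ],
)

```text
clock: 24.95
eef_pos: [0.6339, 0.0746, -0.0229]
ee_rot: [-0.706, 0.046, -0.048, 0.706]
force: [-1.7, -1.1, 6.1]
finger_gap: 0.138
```

Request:
apply_moves(
  targets=[
    {"dx": 0,"dy": -30,"dz": 0,"turn": 0,"hand": 5},
    {"dx": 0,"dy": -85,"dz": 0,"turn": 0,"hand": 5},
    {"dx": 0,"dy": -85,"dz": 0,"turn": 0,"hand": 5},
  ],
)

```text
clock: 25.32
eef_pos: [0.6374, 0.0748, 0.066]
ee_rot: [-0.705, 0.043, -0.05, 0.706]
force: [-0.2, -1.0, 0.3]
finger_gap: 0.142
```

```bash
python3 go.py 574 46 60 -7.6;python3 look.py a25
```

```text
t 25.32 pos [637.4  74.8  66. ] ang -7.6 q6 98 gap 12.2mm F [-0.2 -1.   0.3] tilt -1.000
target [574.   46.   60.   -7.6] dx -59.1 dy 5.3 dz -36.9 turn 0.0
```

View pics/a25.png

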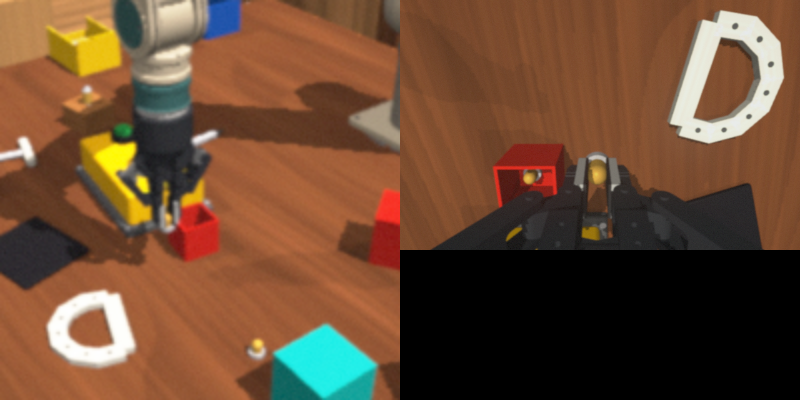

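Request:
apply_moves(
  targets=[
    {"dx": -30,"dy": 0,"dz": -20,"turn": 0,"hand": 5},
    {"dx": -57,"dy": 0,"dz": -39,"turn": 0,"hand": 5},
    {"dx": -57,"dy": 15,"dz": -39,"turn": 0,"hand": 5},
    {"dx": -57,"dy": 32,"dz": -39,"turn": 0,"hand": 5},
    {"dx": -57,"dy": 32,"dz": -39,"turn": 0,"hand": 5},
  ],
)

```text
clock: 26.05
eef_pos: [0.569, 0.0438, 0.0254]
ee_rot: [0.706, -0.048, 0.045, -0.706]
force: [0.9, -0.2, -0.1]
finger_gap: 0.146
```

```bash
python3 go.py 576 43 30 -7.6
python3 - <<'E'
from h import *
c=capture('wrist'); P=cloud(c)
for v in range(250,300,10): print(v,P[v,315].round(4),c['img'][v,315])
E
```

```text
t 26.05 pos [569.   43.8  25.4] ang -7.5 q6 95 gap 12.5mm F [ 0.9 -0.2 -0.1] tilt -1.000
target [576.   43.   30.   -7.6] dx 7.0 dy -4.7 dz 0.1 turn 0.1
250 [0.5703 0.0533 0.0549] [243 241 238]
260 [0.57   0.0508 0.0595] [195 151  71]
270 [0.57   0.0507 0.0684] [242 211  92]
280 [0.5695 0.0472 0.0703] [247 242 112]
290 [0.569  0.0431 0.071 ] [243 215  90]
```

Request:
apply_moves(
  targets=[
    {"dx": 6,"dy": -3,"dz": 0,"turn": 0,"hand": 5},
    {"dx": 6,"dy": -3,"dz": 0,"turn": 0,"hand": 30},
    {"dx": 6,"dy": -3,"dz": 0,"turn": 0,"hand": 40},
    {"dx": 6,"dy": -50,"dz": 0,"turn": 0,"hand": 40},
    {"dx": 6,"dy": -95,"dz": 0,"turn": 0,"hand": 40},
  ],
)

```text
clock: 26.72
eef_pos: [0.576, 0.0427, 0.124]
ee_rot: [0.706, -0.047, 0.046, -0.706]
force: [0.8, -0.8, 0.1]
finger_gap: 0.47
```

```bash
python3 go.py 626.5 263 110 -7.6; python3 st.py wrist; python3 -c "
from h import *
c=capture('top'); save(c['img'],'tt')"
```

```text
t 26.73 pos [576.   42.7 124. ] ang -7.6 q6 95 gap 40.2mm F [ 0.8 -0.8  0.1] tilt -1.000
target [626.5 263.  110.   -7.6] dx 21.1 dy 13.9 dz 225.0 turn 0.0
blob [2. 2.] 37 circ [367.1 209.9] 3.9 top 8.1 dome None
blob [305. 164.] 361 circ [570.9  65.7] 27.2 top 27.5 dome [571.   65.8  21.7]
blob [299. 221.] 709 circ [565.5  32.6] 31.8 top 27.6 dome [561.2  15.7  22.2]
blob [324. 190.] 481 circ [582.  34.] 17.1 top 26.3 dome [582.4  42.9  23. ]
blob [296. 201.] 463 circ [557.5  32.4] 11.6 top 25.7 dome [558.   35.2  22.8]
blob [389. 264.] 52 circ [631.8 -36.5] 5.1 top 13.0 dome None
blob [236. 267.] 174 circ [498.5 -22.5] 9.8 top 15.3 dome [490.1 -27.   16.7]
cup [301. 210.] 1724 [566.3  38.2] [56.9 56.1] 82.4 0.05625787881674603
```

View pics/st.png

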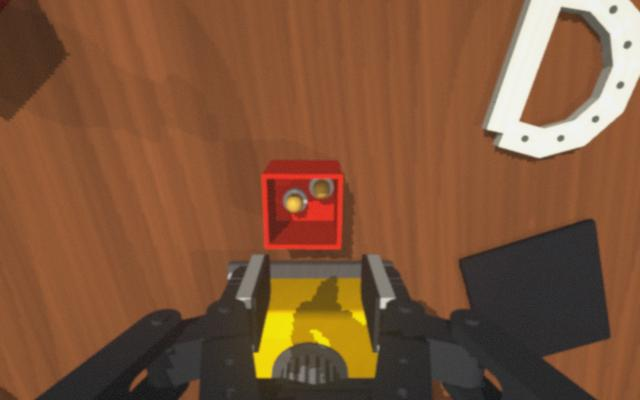

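View pics/tt.png

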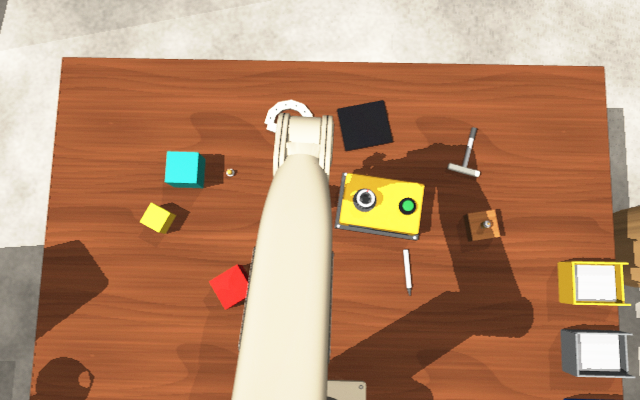

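Request:
apply_moves(
  targets=[
    {"dx": 6,"dy": 0,"dz": 55,"turn": 0,"hand": 40},
    {"dx": 12,"dy": 0,"dz": 115,"turn": 0,"hand": 40},
    {"dx": 19,"dy": 5,"dz": 170,"turn": 0,"hand": 38},
    {"dx": 25,"dy": 10,"dz": 195,"turn": 0,"hand": 38},
    {"dx": 25,"dy": 10,"dz": 195,"turn": 0,"hand": 38},
  ],
)

```text
clock: 27.45
eef_pos: [0.6267, 0.2338, 0.1119]
ee_rot: [0.706, -0.046, 0.045, -0.705]
force: [-0.5, -0.7, -0.0]
finger_gap: 0.442
```

```bash
python3 go.py 631 264 -23 -7.6; python3 st.py wrist
```

```text
t 27.45 pos [626.7 233.8 111.9] ang -7.4 q6 112 gap 37.8mm F [-0.5 -0.7 -0. ] tilt -1.000
target [631.  264.  -23.   -7.6] dx 0.6 dy 134.9 dz 30.6 turn 0.2
blob [342.  52.] 80 circ [658.6 333.6] 7.6 top 19.8 dome [659.2 333.5  18.3]
blob [288.  59.] 273 circ [619.2 334. ] 30.5 top 19.6 dome [619.3 334.   18. ]
blob [316. 153.] 510 circ [630.8 264. ] 9.9 top 22.8 dome [630.8 264.9  20.3]
blob [ 14. 237.] 1095 circ [355.7 223.2] 32.3 top 26.2 dome [379.9 228.5  21.1]
blob [286. 373.] 729 circ [574.3  65.4] 23.7 top 24.4 dome [579.6  64.7  19.9]
```

Request:
apply_moves(
  targets=[
    {"dx": 1,"dy": 30,"dz": 31,"turn": 0,"hand": 38},
    {"dx": 1,"dy": 80,"dz": 31,"turn": 0,"hand": 38},
    {"dx": 1,"dy": 120,"dz": 31,"turn": 0,"hand": 38},
    {"dx": 1,"dy": 134,"dz": 31,"turn": 0,"hand": 38},
    {"dx": 1,"dy": 135,"dz": 31,"turn": 0,"hand": 38},
  ],
)

```text
clock: 28.12
eef_pos: [0.6316, 0.2619, -0.0222]
ee_rot: [0.706, -0.048, 0.047, -0.705]
force: [-0.0, 0.3, -0.4]
finger_gap: 0.444
```

Request:
apply_moves(
  targets=[
    {"dx": 0,"dy": 0,"dz": 0,"turn": 0,"hand": 38},
    {"dx": 0,"dy": 0,"dz": 0,"turn": 0,"hand": 5},
    {"dx": 0,"dy": 0,"dz": 0,"turn": 0,"hand": 5},
    {"dx": 0,"dy": 0,"dz": 0,"turn": 0,"hand": 5},
    {"dx": 0,"dy": 0,"dz": 0,"turn": 0,"hand": 5},
  ],
)

```text
clock: 28.75
eef_pos: [0.6338, 0.2638, -0.0197]
ee_rot: [-0.705, 0.045, -0.048, 0.706]
force: [-0.1, -1.3, 6.9]
finger_gap: 0.14
```

Request:
apply_moves(
  targets=[
    {"dx": 0,"dy": -30,"dz": 0,"turn": 0,"hand": 5},
    {"dx": 0,"dy": -85,"dz": 0,"turn": 0,"hand": 5},
    {"dx": 0,"dy": -85,"dz": -50,"turn": 0,"hand": 5},
    {"dx": 0,"dy": -85,"dz": -100,"turn": 0,"hand": 5},
    {"dx": 0,"dy": -85,"dz": -100,"turn": 0,"hand": 5},
  ],
)

```text
clock: 29.38
eef_pos: [0.6182, 0.1614, 0.0634]
ee_rot: [0.706, -0.048, 0.048, -0.705]
force: [0.3, 0.7, -0.0]
finger_gap: 0.139
```

```bash
python3 go.py 568 28 62 -7.6;python3 look.py a26; python3 st.py | grep cup
```

```text
t 29.38 pos [618.2 161.4  63.4] ang -7.8 q6 107 gap 11.9mm F [ 0.3  0.7 -0. ] tilt -1.000
target [568.   28.   62.   -7.6] dx -31.7 dy 1.5 dz -138.9 turn -0.2
```

View pics/a26.png

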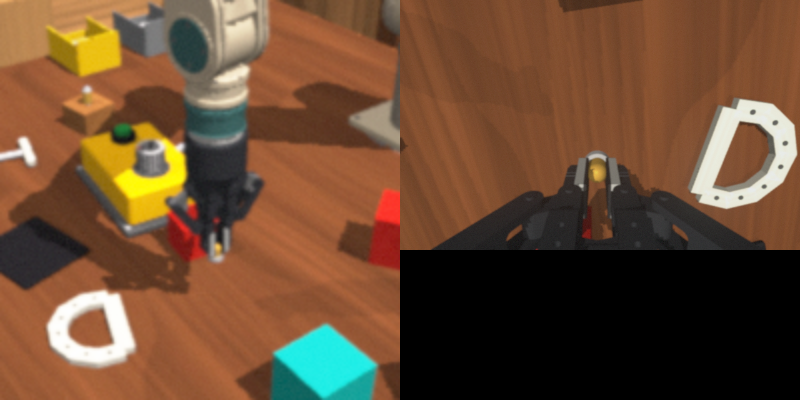

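Request:
apply_moves(
  targets=[
    {"dx": -11,"dy": -5,"dz": -50,"turn": 0,"hand": 5},
    {"dx": -22,"dy": -5,"dz": -100,"turn": 0,"hand": 5},
    {"dx": -31,"dy": -5,"dz": -135,"turn": 0,"hand": 5},
    {"dx": -31,"dy": -5,"dz": -135,"turn": 0,"hand": 5},
  ],
)

```text
clock: 30.02
eef_pos: [0.5699, 0.0338, 0.0681]
ee_rot: [-0.706, 0.047, -0.047, 0.706]
force: [-0.2, -0.2, -0.4]
finger_gap: 0.139
```

```bash
python3 go.py 568 30 30 -7.6;python3 look.py a27; python3 st.py | grep cup;python3 - <<'E'
from h import *
c=capture('wrist'); P=cloud(c)
for v in range(250,300,10): print(v,P[v,315].round(4),c['img'][v,315])
E
```

```text
t 30.02 pos [569.9  33.8  68.1] ang -7.6 q6 95 gap 11.8mm F [-0.2 -0.2 -0.4] tilt -1.000
target [568.   30.   30.   -7.6] dx -1.3 dy 38.1 dz -4.1 turn -0.0
cup [302. 210.] 1924 [566.2  38.5] [56.2 56.2] 82.7 0.05626458219635855
250 [0.5723 0.0436 0.0946] [244 242 239]
260 [0.5722 0.0426 0.1026] [198 147  71]
270 [0.5719 0.0407 0.108 ] [246 222  97]
280 [0.5715 0.0374 0.1104] [247 237 110]
290 [0.5709 0.033  0.1107] [198 154  71]
```

View pics/a27.png

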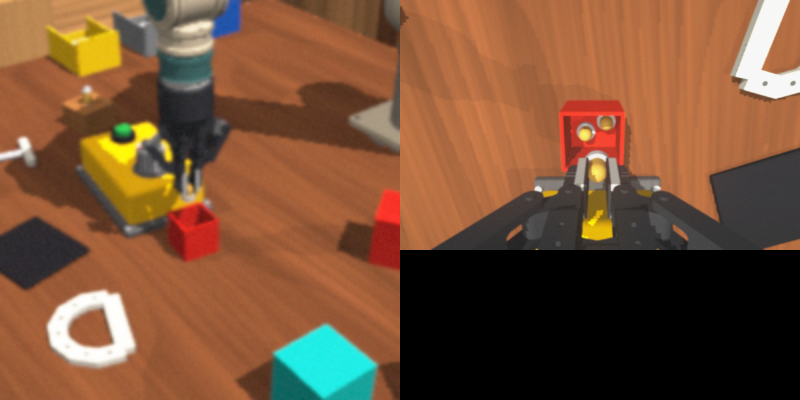

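Request:
apply_moves(
  targets=[
    {"dx": 1,"dy": 20,"dz": -7,"turn": 0,"hand": 5},
    {"dx": 1,"dy": 37,"dz": -7,"turn": 0,"hand": 5},
    {"dx": 1,"dy": 37,"dz": -7,"turn": 0,"hand": 5},
    {"dx": 1,"dy": 37,"dz": -7,"turn": 0,"hand": 30},
    {"dx": 1,"dy": 37,"dz": -7,"turn": 0,"hand": 40},
  ],
)

```text
clock: 30.85
eef_pos: [0.5715, 0.0276, 0.032]
ee_rot: [-0.706, 0.046, -0.047, 0.706]
force: [0.6, -0.3, -0.6]
finger_gap: 0.469
```

Request:
apply_moves(
  targets=[
    {"dx": 0,"dy": -50,"dz": 0,"turn": 0,"hand": 40},
    {"dx": 0,"dy": -95,"dz": 0,"turn": 0,"hand": 40},
    {"dx": 0,"dy": -110,"dz": 0,"turn": 0,"hand": 40},
  ],
)

```text
clock: 31.22
eef_pos: [0.5736, 0.0272, 0.1456]
ee_rot: [-0.706, 0.044, -0.049, 0.706]
force: [0.6, -0.6, 1.0]
finger_gap: 0.468
```

```bash
python3 st.py | grep cup; python3 go.py 496 -396 150 -80
```

```text
cup [302. 183.] 1420 [566.2  38.2] [56.5 56.2] 82.4 0.05630819368978307
t 31.27 pos [573.6  27.2 146. ] ang -7.6 q6 94 gap 40.2mm F [-0.6  0.4  1.5] tilt -1.000
target [ 496. -396.  150.  -80.] dx -21.3 dy -4.4 dz -429.8 turn 72.4
```

View pics/st.png

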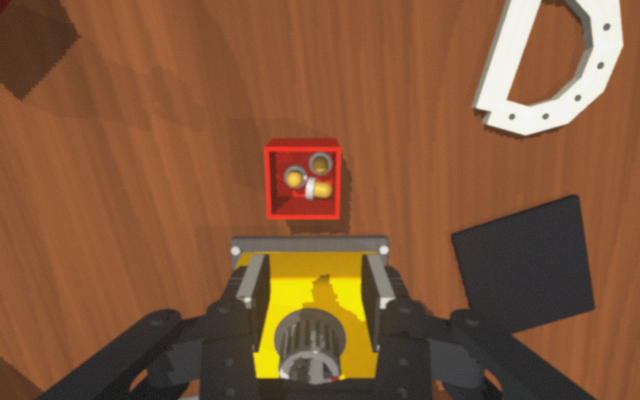

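Request:
apply_moves(
  targets=[
    {"dx": -3,"dy": -10,"dz": -58,"turn": 0,"hand": 40},
    {"dx": -6,"dy": -20,"dz": -118,"turn": 0,"hand": 40},
    {"dx": -9,"dy": -20,"dz": -178,"turn": 0,"hand": 40},
    {"dx": -12,"dy": -20,"dz": -238,"turn": 0,"hand": 40},
    {"dx": -15,"dy": -20,"dz": -298,"turn": 0,"hand": 40},
  ],
)

```text
clock: 31.9
eef_pos: [0.5152, -0.2673, 0.1597]
ee_rot: [-0.705, 0.047, -0.046, 0.706]
force: [1.2, -0.1, 0.4]
finger_gap: 0.469
```

Request:
apply_moves(
  targets=[
    {"dx": -2,"dy": 0,"dz": -50,"turn": 0,"hand": 40},
    {"dx": -4,"dy": 0,"dz": -100,"turn": 0,"hand": 40},
    {"dx": -4,"dy": 0,"dz": -140,"turn": 0,"hand": 40},
    {"dx": -4,"dy": 0,"dz": -155,"turn": 0,"hand": 40},
    {"dx": -4,"dy": 0,"dz": -155,"turn": 0,"hand": 40},
  ],
)

```text
clock: 32.52
eef_pos: [0.4915, -0.419, 0.1599]
ee_rot: [-0.705, 0.048, -0.047, 0.706]
force: [-0.2, 0.2, 0.3]
finger_gap: 0.467
```

```bash
python3 go.py 500 -396 60 -7.6
cat > bit.py <<'E'
from h import *
c=capture('wrist'); P=cloud(c); save(c['img'],'bit')
m=(P[...,2]>.042)&(P[...,2]<.0465)&(c['z_map']>0)
n,l,sz,ce=cv2.connectedComponentsWithStats(m.astype(np.uint8))
k=1+np.argmax(sz[1:,4]); Q=P[l==k]; print('stand',sz[k,4],cv2.minAreaRect((Q[:,:2]*1000).astype(np.float32)))
m=(P[...,2]>.056)&(P[...,2]<.09)&(c['z_map']>0)
n,l,sz,ce=cv2.connectedComponentsWithStats(m.astype(np.uint8))
for k in range(1,n):
    if sz[k,4]>60:
        Q=P[l==k]; print('high',ce[k].round(),sz[k,4],'circ',cv2.minEnclosingCircle((Q[:,:2]*1000).astype(np.float32)),'z',Q[:,2].max().round(4)); T=Q[Q[:,2]>.071]; print(T.mean(0).round(4) if len(T) else '')
E
python3 bit.py
```

```text
t 32.52 pos [ 491.5 -419.   159.9] ang -7.6 q6 51 gap 39.9mm F [-0.2  0.2  0.3] tilt -1.000
target [ 500.  -396.    60.    -7.6] dx 5.5 dy 99.9 dz 23.8 turn -0.0
stand 6222 ((500.2413024902344, -395.5815124511719), (70.11691284179688, 70.34026336669922), 9.643010139465332)
high [322. 163.] 520 circ ((500.1461181640625, -395.3798828125), 9.158578872680664) z 0.0826
[ 0.5004 -0.3946  0.0752]
high [191. 394.] 193 circ ((348.2702331542969, -598.8268432617188), 9.3240966796875) z 0.0716
[ 0.3519 -0.5974  0.0714]
```

View pics/bit.png

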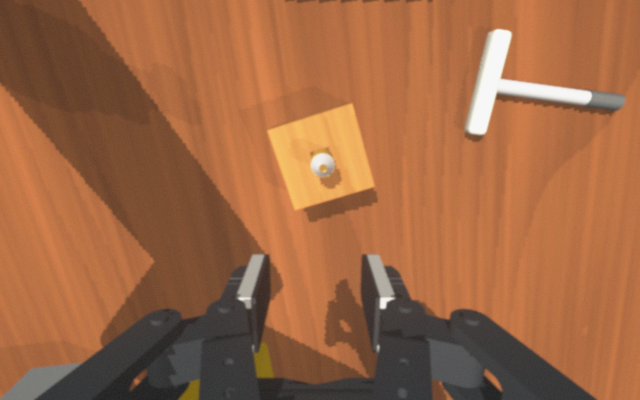

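Request:
apply_moves(
  targets=[
    {"dx": 5.5,"dy": 30,"dz": 24,"turn": 0,"hand": 40},
    {"dx": 5.5,"dy": 80,"dz": 24,"turn": 0,"hand": 40},
    {"dx": 5.5,"dy": 120,"dz": 24,"turn": 0,"hand": 40},
    {"dx": 5.5,"dy": 130,"dz": 24,"turn": 0,"hand": 40},
    {"dx": 5.5,"dy": 130,"dz": 24,"turn": 0,"hand": 40},
  ],
)

```text
clock: 33.2
eef_pos: [0.5009, -0.3949, 0.0313]
ee_rot: [-0.705, 0.046, -0.046, 0.706]
force: [0.3, -0.0, 1.6]
finger_gap: 0.469
```

```bash
python3 go.py 500.2 -395.5 19 -7.6; python3 look.py a28 200 320 110 230; python3 tip.py
```

```text
t 33.20 pos [ 500.9 -394.9   31.3] ang -7.5 q6 53 gap 40.0mm F [ 0.3 -0.   1.6] tilt -1.000
target [ 500.2 -395.5   19.    -7.6] dx -0.6 dy 12.3 dz -0.6 turn 0.1
-1 tip y [-11.9 -11.3 -10.4] inner x [2.4 3.9]
1 tip y [-11.8 -11.2 -10.7] inner x [2.4 4. ]
33.3 [ 0.5023 -0.3969  0.0333] 39.87307086473634
```

View pics/a28.png

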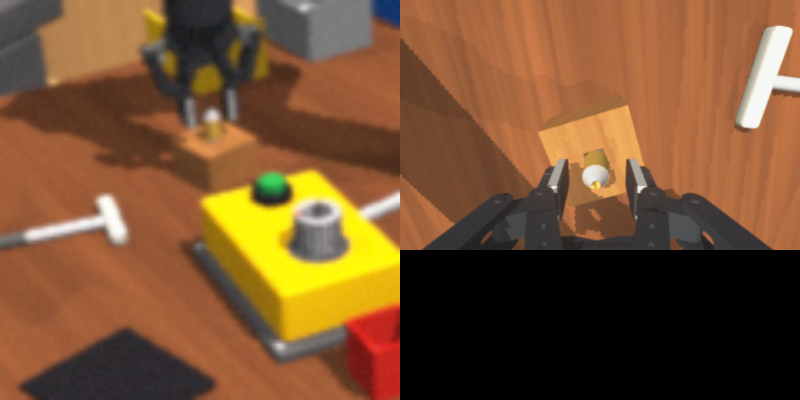

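Request:
apply_moves(
  targets=[
    {"dx": -0.5,"dy": 6,"dz": 0,"turn": 0,"hand": 40},
    {"dx": -0.5,"dy": 12,"dz": 0,"turn": 0,"hand": 40},
    {"dx": -0.5,"dy": 12,"dz": 0,"turn": 0,"hand": 10},
    {"dx": -0.5,"dy": 12,"dz": 0,"turn": 0,"hand": 10},
    {"dx": -0.5,"dy": 12,"dz": 0,"turn": 0,"hand": 10},
  ],
  force=50,
)

```text
clock: 33.98
eef_pos: [0.5002, -0.396, 0.0191]
ee_rot: [-0.706, 0.047, -0.047, 0.706]
force: [0.3, 0.2, -1.1]
finger_gap: 0.19
```

```bash
python3 go.py 500.2 -395.5 19 -7.6; python3 look.py a29 200 320 110 230
```

```text
t 33.98 pos [ 500.2 -396.    19.1] ang -7.6 q6 53 gap 16.2mm F [ 0.3  0.2 -1.1] tilt -1.000
target [ 500.2 -395.5   19.    -7.6] dx -0.1 dy 0.1 dz 0.5 turn 0.0
```

View pics/a29.png

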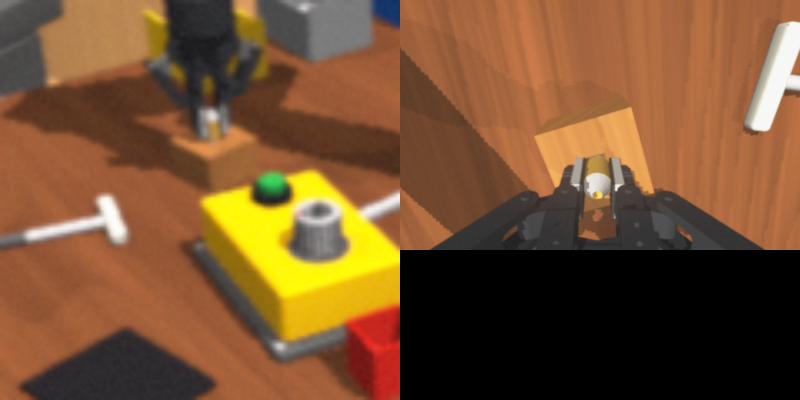

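Request:
apply_moves(
  targets=[
    {"dx": 0,"dy": -20,"dz": 0,"turn": 0,"hand": 10},
    {"dx": 0,"dy": -70,"dz": 0,"turn": 0,"hand": 10},
    {"dx": 0,"dy": -125,"dz": 0,"turn": 0,"hand": 10},
    {"dx": 0,"dy": -136,"dz": 40,"turn": 0,"hand": 10},
    {"dx": 2,"dy": -136,"dz": 100,"turn": 0,"hand": 10},
  ],
)

```text
clock: 34.7
eef_pos: [0.5171, -0.2985, 0.1577]
ee_rot: [0.707, -0.046, 0.049, -0.704]
force: [1.1, 0.9, -1.0]
finger_gap: 0.187
```

```bash
python3 go.py 553.4 -90.5 155 -7.6
```

```text
t 34.70 pos [ 517.1 -298.5  157.7] ang -7.7 q6 62 gap 16.0mm F [ 1.1  0.9 -1. ] tilt -1.000
target [553.4 -90.5 155.   -7.6] dx 8.0 dy 2.2 dz 211.0 turn -0.1
```

Approach short of the chuck so the wrist camera can see it.

Request:
apply_moves(
  targets=[
    {"dx": 2,"dy": 0,"dz": 50,"turn": 0,"hand": 10},
    {"dx": 5,"dy": 0,"dz": 105,"turn": 0,"hand": 10},
    {"dx": 7,"dy": 0,"dz": 150,"turn": 0,"hand": 10},
    {"dx": 7,"dy": 0,"dz": 160,"turn": 0,"hand": 10},
    {"dx": 7,"dy": 0,"dz": 160,"turn": 0,"hand": 10},
  ],
)

```text
clock: 35.33
eef_pos: [0.5434, -0.1393, 0.1553]
ee_rot: [0.706, -0.046, 0.046, -0.705]
force: [0.5, 0.2, -0.8]
finger_gap: 0.191
```

```bash
cat > chuck.py <<'E'
from h import *
from scipy.optimize import least_squares
c=capture('wrist'); P=cloud(c); save(c['img'],'chuck')
m=(P[...,2]>.1065)&(P[...,2]<.1125)&(c['z_map']>0)&(np.abs(P[...,0]-.553)<.04)&(np.abs(P[...,1]+.0905)<.04)
Q=P[m][:,:2]*1000; print('ring',len(Q),cv2.minEnclosingCircle(Q.astype(np.float32)),Q.mean(0))
m=(P[...,2]>.066)&(P[...,2]<.0725)&(c['z_map']>0)&(np.abs(P[...,0]-.55)<.12)&(np.abs(P[...,1]+.13)<.2)
Q=P[m][:,:2]*1000; print('house',cv2.minAreaRect(Q.astype(np.float32)))
E
python3 go.py 553.4 -90.5 155 -7.6; python3 chuck.py
```

```text
t 35.33 pos [ 543.4 -139.3  155.3] ang -7.5 q6 77 gap 16.3mm F [ 0.5  0.2 -0.8] tilt -1.000
target [553.4 -90.5 155.   -7.6] dx 3.5 dy 0.2 dz 49.6 turn 0.1
ring 2561 ((554.1005859375, -90.13902282714844), 23.15599250793457) [554.19043166 -89.35324178]
house ((548.4378662109375, -133.80873107910156), (197.0504608154297, 129.07791137695312), 82.5604019165039)
```

View pics/chuck.png

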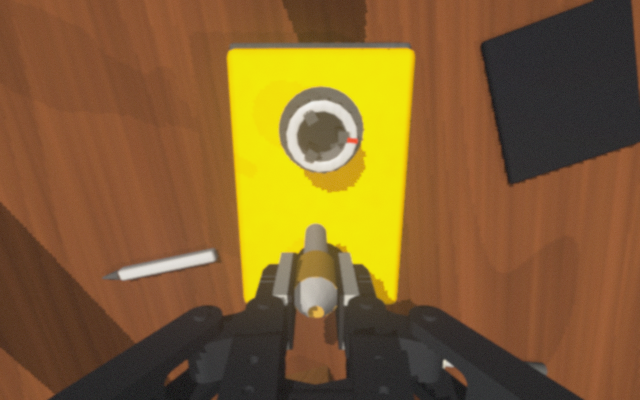

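Run:
```python
from h import *
c=capture('wrist'); P=cloud(c); s=robot.read_state(); print(s['eef_pos'].round(4))
for v in (226,230,236,242,246,255,265,275,285,295,305):
    row=P[v,296:338]; k=(c['z_map'][v,296:338]>0)&(row[:,2]>.13)&(np.abs(row[:,1]+.139)<.04)
    us=np.where(k)[0]+296
    if len(us): print(v,us.min(),us.max(),P[v,316].round(4))
```

```text
[ 0.5435 -0.1405  0.1552]
226 309 323 [ 0.5448 -0.1339  0.1467]
230 306 325 [ 0.5448 -0.1338  0.153 ]
236 305 326 [ 0.5447 -0.134   0.1607]
242 305 326 [ 0.5447 -0.134   0.1684]
246 304 327 [ 0.5447 -0.1339  0.1732]
255 296 337 [ 0.545  -0.1311  0.189 ]
265 296 337 [ 0.545  -0.1304  0.1994]
275 296 337 [ 0.5449 -0.131   0.2066]
285 296 337 [ 0.5448 -0.1322  0.2119]
295 296 337 [ 0.5444 -0.1351  0.2139]
305 296 337 [ 0.5442 -0.1366  0.2181]
```

Request:
apply_moves(
  targets=[
    {"dx": 2,"dy": 0,"dz": 30,"turn": 0,"hand": 10},
    {"dx": 3.4,"dy": 0,"dz": 51,"turn": 0,"hand": 10},
    {"dx": 3.4,"dy": 0,"dz": 51,"turn": 0,"hand": 10},
    {"dx": 3.4,"dy": 0,"dz": 51,"turn": 0,"hand": 10},
  ],
)

```text
clock: 35.92
eef_pos: [0.5535, -0.0908, 0.1552]
ee_rot: [0.706, -0.047, 0.047, -0.705]
force: [-0.3, 0.1, -0.6]
finger_gap: 0.191
```

```bash
python3 go.py 553.6 -89.8 135 -7.6;python3 look.py a30 200 320 110 230
```

```text
t 35.92 pos [553.5 -90.8 155.2] ang -7.6 q6 82 gap 16.3mm F [-0.3  0.1 -0.6] tilt -1.000
target [553.6 -89.8 135.   -7.6] dx -0.0 dy 20.2 dz 1.0 turn -0.0
```

View pics/a30.png

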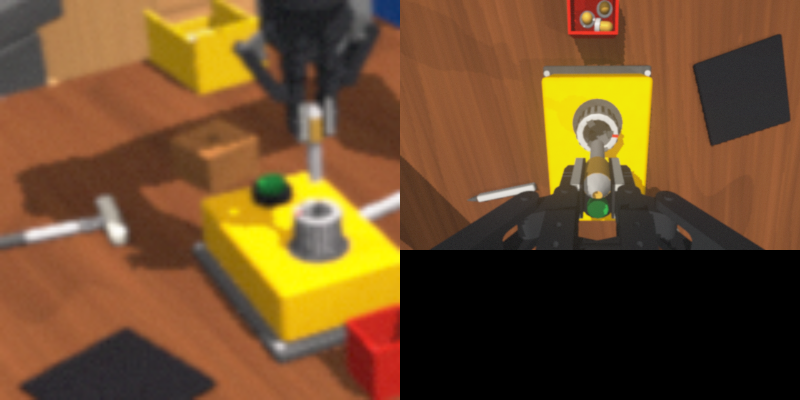

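Request:
apply_moves(
  targets=[
    {"dx": 0,"dy": 15,"dz": 1,"turn": 0,"hand": 10},
    {"dx": 0,"dy": 28,"dz": 1,"turn": 0,"hand": 10},
    {"dx": 0,"dy": 28,"dz": 1,"turn": 0,"hand": 10},
  ],
)

```text
clock: 36.4
eef_pos: [0.5517, -0.088, 0.1249]
ee_rot: [-0.705, 0.048, -0.045, 0.706]
force: [-0.6, -0.5, -1.1]
finger_gap: 0.19
```

```bash
python3 go.py 553.6 -89.8 135 -7.6
python3 - <<'E'
from h import *
a=capture('wrist')['img'][120:320,200:440]; b=capture('scene')['img'][150:230,250:340]
save(np.hstack([cv2.resize(a,(420,350)),cv2.resize(b,(380,350))]),'a31')
E
```

```text
t 36.40 pos [551.7 -88.  124.9] ang -7.6 q6 82 gap 16.2mm F [-0.6 -0.5 -1.1] tilt -1.000
target [553.6 -89.8 135.   -7.6] dx 2.1 dy -10.2 dz -1.5 turn 0.0
```

View pics/a31.png

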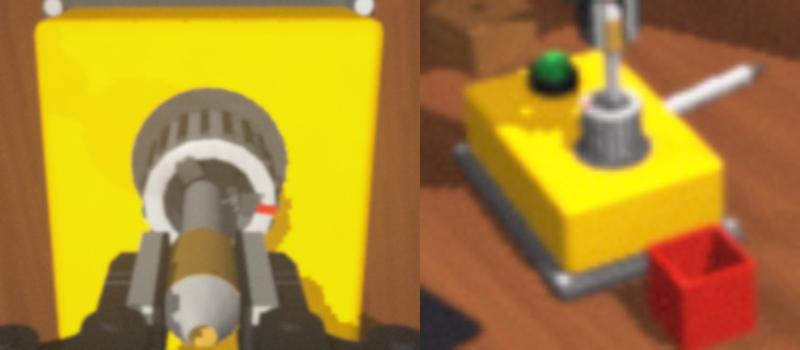

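Request:
apply_moves(
  targets=[
    {"dx": 1,"dy": 8,"dz": -0.5,"turn": 0,"hand": 10},
    {"dx": 1,"dy": 18,"dz": -0.5,"turn": 0,"hand": 10},
    {"dx": 1,"dy": 28,"dz": -0.5,"turn": 0,"hand": 10},
    {"dx": 1,"dy": 34,"dz": -0.5,"turn": 0,"hand": 10},
    {"dx": 1,"dy": 37,"dz": -0.5,"turn": 0,"hand": 10},
  ],
)

```text
clock: 37.12
eef_pos: [0.5541, -0.0889, 0.0895]
ee_rot: [-0.705, 0.047, -0.046, 0.706]
force: [-0.7, -1.4, -1.3]
finger_gap: 0.188
```

```bash
python3 go.py 553.6 -89.8 83 -7.6
python3 - <<'E'
from h import *
a=capture('wrist')['img'][120:320,200:440]; b=capture('scene')['img'][150:230,250:340]
save(np.hstack([cv2.resize(a,(420,350)),cv2.resize(b,(380,350))]),'a32')
E
```

```text
t 37.12 pos [554.1 -88.9  89.5] ang -7.6 q6 82 gap 16.1mm F [-0.7 -1.4 -1.3] tilt -1.000
target [553.6 -89.8  83.   -7.6] dx -0.4 dy 6.5 dz -1.0 turn 0.0
```

View pics/a32.png

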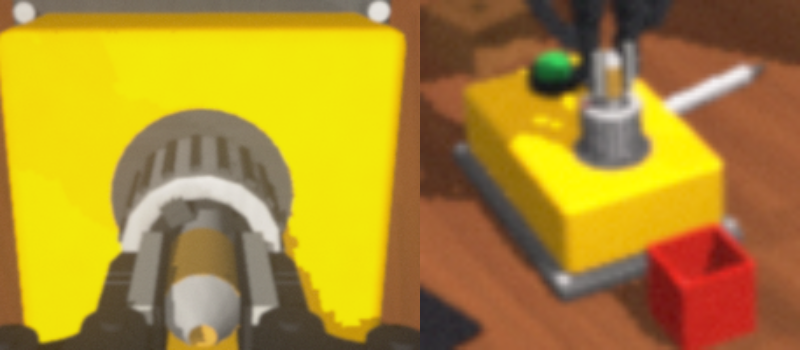

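Request:
apply_moves(
  targets=[
    {"dx": 0,"dy": 2,"dz": -0.5,"turn": 0,"hand": 10},
    {"dx": 0,"dy": 4,"dz": -0.5,"turn": 0,"hand": 10},
    {"dx": 0,"dy": 4,"dz": -0.5,"turn": 0,"hand": 10},
  ],
)

```text
clock: 37.6
eef_pos: [0.5544, -0.0895, 0.0862]
ee_rot: [-0.706, 0.047, -0.047, 0.706]
force: [-0.9, -0.4, -1.7]
finger_gap: 0.19
```

Request:
apply_moves(
  targets=[
    {"dx": 0,"dy": 1,"dz": 0,"turn": 0,"hand": 10},
    {"dx": 0,"dy": 2,"dz": 0,"turn": 0,"hand": 10},
    {"dx": 0,"dy": 3,"dz": 0,"turn": 0,"hand": 10},
  ],
)

```text
clock: 37.98
eef_pos: [0.5547, -0.0896, 0.0838]
ee_rot: [0.706, -0.046, 0.047, -0.706]
force: [-1.7, 0.9, 7.2]
finger_gap: 0.186
```

```bash
python3 go.py 553.6 -89.8 83 -7.6
python3 - <<'E'
from h import *
c=capture('wrist');P=cloud(c); z=P[240:310,300:335,2]; print('top of bit',np.sort(z[(z<.2)].ravel())[-20:].mean())
a=c['img'][120:320,200:440]; b=capture('scene')['img'][150:230,250:340]
save(np.hstack([cv2.resize(a,(420,350)),cv2.resize(b,(380,350))]),'a33')
E
```

```text
t 37.98 pos [554.7 -89.6  83.8] ang -7.6 q6 82 gap 15.9mm F [-1.7  0.9  7.2] tilt -1.000
target [553.6 -89.8  83.   -7.6] dx -1.1 dy 0.8 dz -0.3 turn 0.0
top of bit 0.14662228501748892
```

View pics/a33.png

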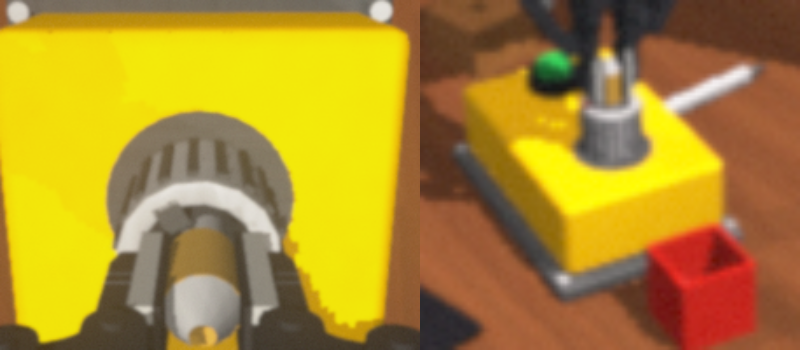

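Request:
apply_moves(
  targets=[
    {"dx": 0,"dy": -1,"dz": 0,"turn": 0,"hand": 18},
    {"dx": 0,"dy": -1,"dz": 0,"turn": 0,"hand": 25},
    {"dx": 0,"dy": -1,"dz": 0,"turn": 0,"hand": 40},
    {"dx": 0,"dy": -1,"dz": 0,"turn": 0,"hand": 50},
  ],
)

```text
clock: 38.58
eef_pos: [0.5544, -0.0895, 0.0841]
ee_rot: [-0.706, 0.047, -0.047, 0.706]
force: [-0.8, 0.6, 0.1]
finger_gap: 0.588
```

Request:
apply_moves(
  targets=[
    {"dx": 0,"dy": -20,"dz": 0,"turn": 0,"hand": 60},
    {"dx": 0,"dy": -60,"dz": 0,"turn": -10,"hand": 85},
    {"dx": 0,"dy": -60,"dz": 0,"turn": -20,"hand": 85},
    {"dx": 0,"dy": -60,"dz": 0,"turn": -30,"hand": 85},
    {"dx": 0,"dy": -60,"dz": 0,"turn": -40,"hand": 85},
  ],
)

```text
clock: 39.2
eef_pos: [0.5545, -0.0895, 0.1443]
ee_rot: [0.678, 0.2, -0.199, -0.678]
force: [0.7, 0.4, 0.2]
finger_gap: 0.997
```

Request:
apply_moves(
  targets=[
    {"dx": 0,"dy": 0,"dz": 0,"turn": -10,"hand": 85},
    {"dx": 0,"dy": 0,"dz": 0,"turn": -20,"hand": 85},
    {"dx": 0,"dy": 0,"dz": 0,"turn": -30,"hand": 85},
    {"dx": 0,"dy": 0,"dz": 0,"turn": -40,"hand": 85},
    {"dx": 0,"dy": 0,"dz": 0,"turn": -50,"hand": 85},
  ],
)

```text
clock: 39.83
eef_pos: [0.5544, -0.0895, 0.1441]
ee_rot: [-0.53, -0.467, 0.468, 0.531]
force: [0.8, 0.7, 0.6]
finger_gap: 0.998
```

Request:
apply_moves(
  targets=[
    {"dx": 0,"dy": 0,"dz": 0,"turn": -10,"hand": 85},
    {"dx": 0,"dy": 0,"dz": 0,"turn": -18,"hand": 85},
    {"dx": 0,"dy": 0,"dz": 0,"turn": -18,"hand": 85},
  ],
)

```text
clock: 40.2
eef_pos: [0.5544, -0.0895, 0.1441]
ee_rot: [-0.453, -0.543, 0.543, 0.453]
force: [-0.5, -0.1, -0.2]
finger_gap: 0.996
```

```bash
python3 go.py 554 -90 51 100
python3 - <<'E'
from h import *
c=capture('wrist');P=cloud(c); save(c['img'],'a34')
c=capture('top'); save(cv2.resize(c['img'][150:260,310:450],None,fx=5,fy=5,interpolation=cv2.INTER_CUBIC),'t34')
m=(P[...,2]>.12)&(P[...,2]<.15)&(np.abs(P[...,0]-.554)<.03)&(np.abs(P[...,1]+.09)<.03); Q=P[m]; print('bit circ',cv2.minEnclosingCircle((Q[:,:2]*1000).astype(np.float32)), Q[:,2].max())
E
```

```text
t 40.20 pos [554.4 -89.5 144.1] ang 100.3 q6 -26 gap 85.1mm F [-0.5 -0.1 -0.2] tilt -1.000
target [554. -90.  51. 100.] dx -0.4 dy 93.1 dz 0.5 turn 0.3
bit circ ((554.5695190429688, -89.4043197631836), 9.346907615661621) 0.1471573483835372
```

View pics/a34.png

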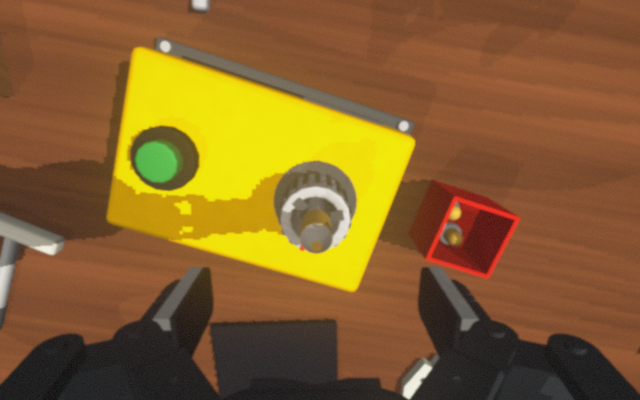

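View pics/t34.png

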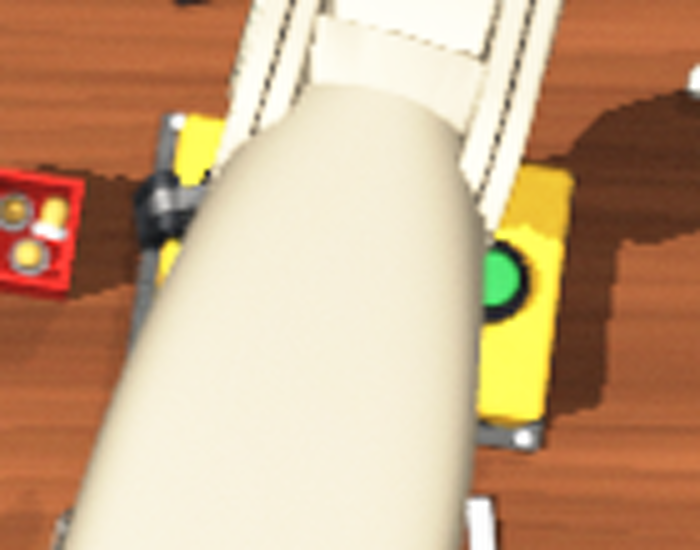

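Request:
apply_moves(
  targets=[
    {"dx": 0,"dy": 40,"dz": 0,"turn": 0,"hand": 80},
    {"dx": 0,"dy": 70,"dz": 0,"turn": 0,"hand": 75},
    {"dx": 0,"dy": 88,"dz": 0,"turn": 0,"hand": 75},
    {"dx": 0,"dy": 92,"dz": 0,"turn": 0,"hand": 75},
    {"dx": 0,"dy": 92,"dz": 0,"turn": 0,"hand": 75},
  ],
)

```text
clock: 40.92
eef_pos: [0.5551, -0.0897, 0.0528]
ee_rot: [0.453, 0.543, -0.543, -0.452]
force: [-0.5, -0.1, -0.5]
finger_gap: 0.877
```

```bash
python3 go.py 554 -90 51 100; python3 look.py a35 240 360 110 230
```

```text
t 40.92 pos [555.1 -89.7  52.8] ang 100.4 q6 -26 gap 74.9mm F [-0.5 -0.1 -0.5] tilt -1.000
target [554. -90.  51. 100.] dx -0.1 dy 1.8 dz 1.2 turn 0.4
```

View pics/a35.png

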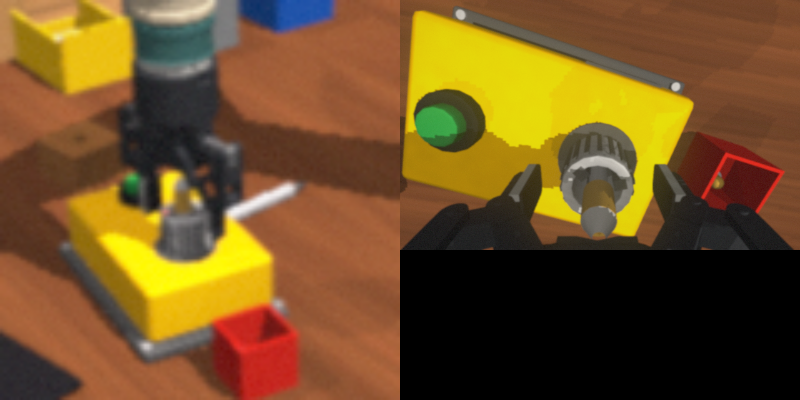

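Request:
apply_moves(
  targets=[
    {"dx": 0,"dy": 0,"dz": 0,"turn": 0,"hand": 30},
    {"dx": 0,"dy": 0,"dz": 0,"turn": 0,"hand": 30},
    {"dx": 0,"dy": 0,"dz": 0,"turn": 0,"hand": 30},
    {"dx": 0,"dy": 0,"dz": 0,"turn": 0,"hand": 30},
  ],
  force=70,
)

```text
clock: 41.52
eef_pos: [0.5551, -0.0897, 0.0535]
ee_rot: [0.453, 0.544, -0.543, -0.452]
force: [-1.7, -0.7, 6.0]
finger_gap: 0.485
```

Request:
apply_moves(
  targets=[
    {"dx": 0,"dy": 0,"dz": 0,"turn": 8,"hand": 30},
    {"dx": 0,"dy": 0,"dz": 0,"turn": 16,"hand": 30},
    {"dx": 0,"dy": 0,"dz": 0,"turn": 24,"hand": 30},
    {"dx": 0,"dy": 0,"dz": 0,"turn": 32,"hand": 30},
    {"dx": 0,"dy": 0,"dz": 0,"turn": 40,"hand": 30},
  ],
)

```text
clock: 42.15
eef_pos: [0.555, -0.0906, 0.0535]
ee_rot: [0.613, 0.354, -0.355, -0.611]
force: [-1.4, -2.2, 5.3]
finger_gap: 0.49
```

```bash
python3 go.py 554 -90 51 100; python3 look.py a36 240 360 110 230; python3 -c "
from bench import robot; print(robot.read_state()['torque'])"
```

```text
t 42.15 pos [555.  -90.6  53.5] ang 60.2 q6 14 gap 41.8mm F [-1.4 -2.2  5.3] tilt -1.000
target [554. -90.  51. 100.] dx 0.1 dy 2.5 dz 1.2 turn -39.8
[-0.30887719  0.38028523 -0.10008626]
```

View pics/a36.png

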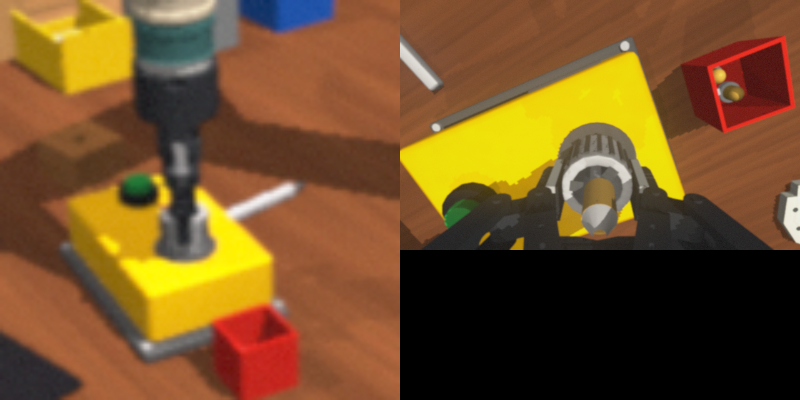

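Request:
apply_moves(
  targets=[
    {"dx": 0,"dy": 0,"dz": 0,"turn": 8,"hand": 30},
    {"dx": 0,"dy": 0,"dz": 0,"turn": 16,"hand": 30},
    {"dx": 0,"dy": 0,"dz": 0,"turn": 24,"hand": 30},
    {"dx": 0,"dy": 0,"dz": 0,"turn": 32,"hand": 30},
    {"dx": 0,"dy": 0,"dz": 0,"turn": 40,"hand": 30},
  ],
)

```text
clock: 42.88
eef_pos: [0.5543, -0.0913, 0.0535]
ee_rot: [0.698, 0.123, -0.124, -0.695]
force: [-3.8, -4.2, 6.0]
finger_gap: 0.488
```

Request:
apply_moves(
  targets=[
    {"dx": 0,"dy": 0,"dz": 0,"turn": 8,"hand": 30},
    {"dx": 0,"dy": 0,"dz": 0,"turn": 16,"hand": 30},
    {"dx": 0,"dy": 0,"dz": 0,"turn": 24,"hand": 30},
    {"dx": 0,"dy": 0,"dz": 0,"turn": 32,"hand": 30},
    {"dx": 0,"dy": 0,"dz": 0,"turn": 40,"hand": 30},
  ],
)

```text
clock: 43.5
eef_pos: [0.5533, -0.0913, 0.0535]
ee_rot: [0.698, -0.122, 0.121, -0.695]
force: [-5.5, -3.9, 9.4]
finger_gap: 0.485
```

```bash
python3 go.py 554 -90 51 100; python3 look.py a37 240 360 110 230; python3 -c "
from bench import robot; print(robot.read_state()['torque'])"
```

```text
t 43.50 pos [553.3 -91.3  53.5] ang -19.8 q6 94 gap 41.4mm F [-5.5 -3.9  9.4] tilt -1.000
target [554. -90.  51. 100.] dx 0.2 dy 2.5 dz 1.5 turn -119.8
[-0.74230412  1.13817451 -0.02814649]
```

View pics/a37.png

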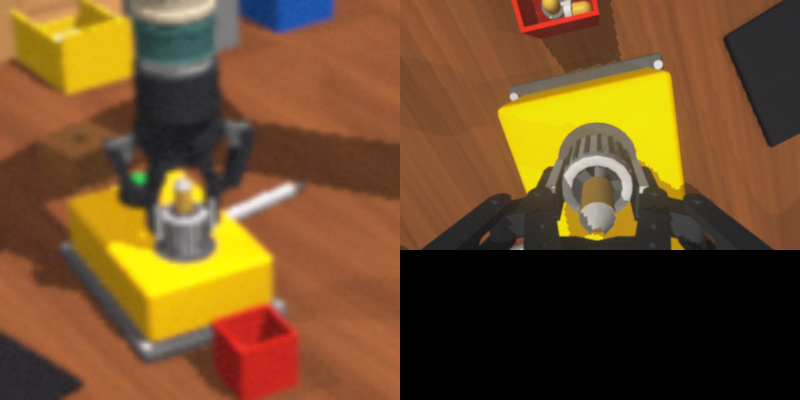

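Request:
apply_moves(
  targets=[
    {"dx": 0,"dy": 0,"dz": 0,"turn": 7,"hand": 30},
    {"dx": 0,"dy": 0,"dz": 0,"turn": 14,"hand": 30},
    {"dx": 0,"dy": 0,"dz": 0,"turn": 21,"hand": 30},
    {"dx": 0,"dy": 0,"dz": 0,"turn": 26,"hand": 30},
    {"dx": 0,"dy": 0,"dz": 0,"turn": 26,"hand": 30},
  ],
)

```text
clock: 44.22
eef_pos: [0.5528, -0.091, 0.0535]
ee_rot: [0.653, -0.275, 0.273, -0.65]
force: [-6.8, -4.2, 10.2]
finger_gap: 0.488
```

```bash
python3 go.py 554 -90 51 100; python3 look.py a38 240 360 110 230; python3 -c "
from bench import robot; print(robot.read_state()['torque'])"
```

```text
t 44.23 pos [552.8 -91.   53.5] ang -45.6 q6 120 gap 41.7mm F [-6.8 -4.2 10.2] tilt -1.000
target [554. -90.  51. 100.] dx 0.2 dy 2.5 dz 1.6 turn -145.6
[-0.57291105  1.43416394  0.06408198]
```

View pics/a38.png

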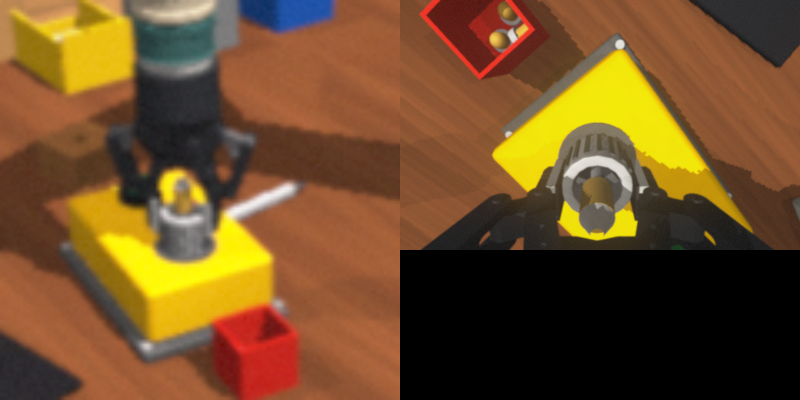

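Request:
apply_moves(
  targets=[
    {"dx": 0,"dy": 0,"dz": 0,"turn": 5,"hand": 30},
    {"dx": 0,"dy": 0,"dz": 0,"turn": 10,"hand": 30},
    {"dx": 0,"dy": 0,"dz": 0,"turn": 10,"hand": 30},
  ],
)

```text
clock: 44.7
eef_pos: [0.5526, -0.0908, 0.0534]
ee_rot: [0.627, -0.33, 0.329, -0.624]
force: [-6.8, -3.4, 9.7]
finger_gap: 0.49
```

```bash
python3 go.py 554 -90 51 100; python3 -c "
from bench import robot; print(robot.read_state()['torque'],robot.read_state()['tau'][5])"
```

```text
t 44.70 pos [552.6 -90.8  53.4] ang -55.6 q6 130 gap 41.9mm F [-6.8 -3.4  9.7] tilt -1.000
target [554. -90.  51. 100.] dx 0.2 dy 2.4 dz 1.6 turn -155.6
[-0.49077976  1.46655248  0.21400361] 0.35996063612401485
```

Request:
apply_moves(
  targets=[
    {"dx": 0,"dy": 0,"dz": 0,"turn": 4,"hand": 30},
    {"dx": 0,"dy": 0,"dz": 0,"turn": 8,"hand": 30},
    {"dx": 0,"dy": 0,"dz": 0,"turn": 8,"hand": 30},
  ],
)

```text
clock: 45.08
eef_pos: [0.5537, -0.09, 0.0534]
ee_rot: [0.602, -0.372, 0.372, -0.601]
force: [-5.4, -0.8, 8.3]
finger_gap: 0.489
```

```bash
python3 go.py 554 -90 51 100; python3 look.py a39 240 360 110 230; python3 -c "
from bench import robot; print(robot.read_state()['torque'],robot.read_state()['tau'][5])"
```

```text
t 45.08 pos [553.7 -90.   53.4] ang -63.5 q6 138 gap 41.8mm F [-5.4 -0.8  8.3] tilt -1.000
target [554. -90.  51. 100.] dx 0.1 dy 2.4 dz 0.2 turn -163.5
[-0.15377457  0.76519056  0.39467846] 0.3908308781683445
```

View pics/a39.png

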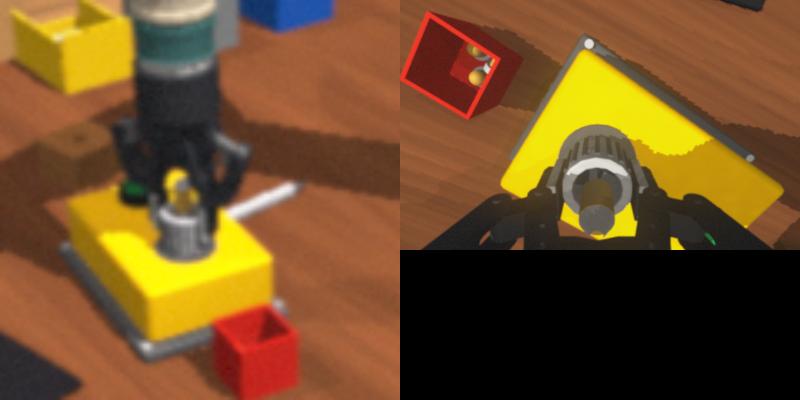

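Request:
apply_moves(
  targets=[
    {"dx": 0,"dy": 0,"dz": 0,"turn": 3,"hand": 30},
    {"dx": 0,"dy": 0,"dz": 0,"turn": 3,"hand": 30},
    {"dx": 0,"dy": 0,"dz": 0,"turn": 3,"hand": 55},
    {"dx": 0,"dy": 0,"dz": 0,"turn": 3,"hand": 75},
    {"dx": 0,"dy": 0,"dz": 0,"turn": 3,"hand": 75},
  ],
)

```text
clock: 45.8
eef_pos: [0.5544, -0.0895, 0.052]
ee_rot: [0.591, -0.388, 0.388, -0.591]
force: [-0.3, 0.4, 0.2]
finger_gap: 0.878
```

Request:
apply_moves(
  targets=[
    {"dx": 0,"dy": -40,"dz": 0,"turn": 0,"hand": 75},
    {"dx": 0,"dy": -95,"dz": 0,"turn": 0,"hand": 75},
    {"dx": 0,"dy": -110,"dz": -30,"turn": 0,"hand": 75},
    {"dx": 0,"dy": -110,"dz": -60,"turn": 0,"hand": 75},
    {"dx": 0,"dy": -110,"dz": -60,"turn": 0,"hand": 75},
  ],
)

```text
clock: 46.42
eef_pos: [0.4979, -0.1137, 0.1623]
ee_rot: [0.591, -0.389, 0.388, -0.591]
force: [-0.2, -0.7, 0.6]
finger_gap: 0.878
```

```bash
python3 go.py 538 -196 130 -60
python3 - <<'E'
from h import *
c=capture('wrist');P=cloud(c); save(c['img'],'a40')
m=(P[...,2]>.125)&(P[...,2]<.15)&(np.abs(P[...,0]-.554)<.03)&(np.abs(P[...,1]+.09)<.03); Q=P[m]; print('bit circ',cv2.minEnclosingCircle((Q[:,:2]*1000).astype(np.float32)), Q[:,2].max())
m=(P[...,2]>.1065)&(P[...,2]<.1115)&(np.abs(P[...,0]-.554)<.03)&(np.abs(P[...,1]+.09)<.03); Q=P[m]; print('ring',cv2.minEnclosingCircle((Q[:,:2]*1000).astype(np.float32)))
im=c['img'].astype(int); r=m&(im[...,0]>150)&(im[...,1]<90)&(im[...,2]<90); 
if r.any(): q=P[r].mean(0); print('mark',q.round(4),np.degrees(np.arctan2(q[1]+.0895,q[0]-.5543)))
E
```

```text
t 46.42 pos [ 497.9 -113.7  162.3] ang -66.7 q6 137 gap 74.9mm F [-0.2 -0.7  0.6] tilt -1.000
target [ 538. -196.  130.  -60.] dx 91.5 dy 32.3 dz 4.2 turn -6.7
bit circ ((554.3505859375, -89.66757202148438), 9.033247947692871) 0.1470326127042751
ring ((553.99755859375, -90.29462432861328), 23.13144302368164)
```

View pics/a40.png

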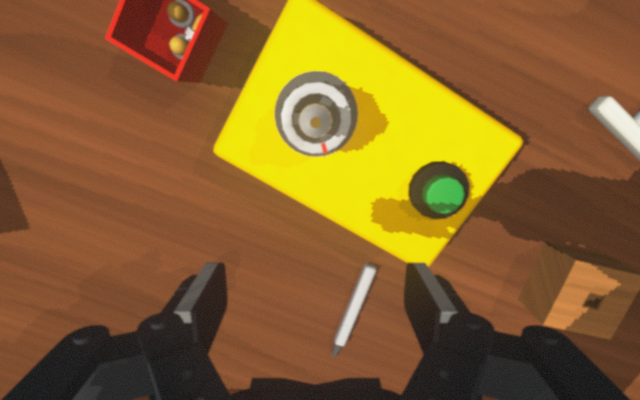

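Run:
```python
from h import *
c=capture('wrist'); im=c['img'].astype(int)
def px2plane(u,v,z0=.110):
    o=c['pose'][:3,3]; d=c['pose'][:3,:3]@np.array([(u-c['cx'])/c['fx'],-(v-c['cy'])/c['fy'],-1]); return o+d*(z0-o[2])/d[2]
v,u=np.mgrid[0:400,0:640]
m=(im[...,0]>150)&(im[...,1]<110)&(im[...,2]<110)&(abs(u-316)<45)&(abs(v-118)<45)
us,vs=u[m].mean(),v[m].mean(); q=px2plane(us,vs); print(m.sum(),us,vs,q.round(4)); a=np.degrees(np.arctan2(q[1]+.0898,q[0]-.5542)); print('mark angle',a,'rel spindle x',a+7.5, np.radians(-(a+7.5)), 'r',np.hypot(q[0]-.5542,q[1]+.0898))
P=cloud(c); 
m=(P[...,2]>.082)&(P[...,2]<.095)&(im[...,1]>im[...,0]+40)&(c['z_map']>0); Q=P[m]; print('button',len(Q),Q.mean(0).round(4),cv2.minEnclosingCircle((Q[:,:2]*1000).astype(np.float32)),np.percentile(Q[:,2],[50,95]))
save(cv2.resize(c['img'][60:230,220:500],None,fx=2.8,fy=2.8,interpolation=cv2.INTER_CUBIC),'a41')
```

```text
22 323.59090909090907 150.27272727272728 [ 0.539  -0.1023  0.11  ]
mark angle -140.51306371460865 rel spindle x -133.01306371460865 2.32151590998492 r 0.019731195062471448
button 1078 [ 0.5407 -0.1952  0.0922] ((539.529541015625, -198.05589294433594), 15.792119026184082) [0.09236506 0.09354492]
```

View pics/a41.png

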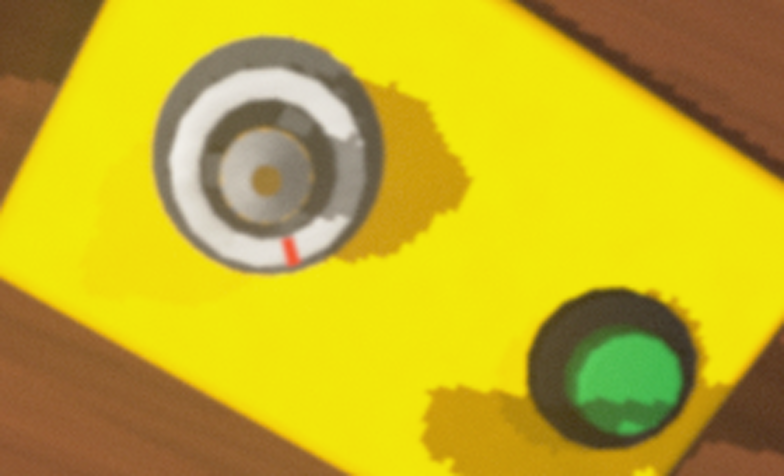

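```bash
python3 go.py 554.4 -89.6 145 -40 554.4 -89.6 52 -40
```

```text
t 46.52 pos [ 499.6 -113.4  162.1] ang -66.6 q6 137 gap 74.8mm F [ 0.6 -0.5  0.2] tilt -1.000
target [554.4 -89.6 145.  -40. ] dx -0.1 dy 17.2 dz 59.7 turn -26.6
target [554.4 -89.6  52.  -40. ] dx -0.1 dy 110.2 dz 59.7 turn -26.6
```

Request:
apply_moves(
  targets=[
    {"dx": 0,"dy": 0,"dz": 40,"turn": -9,"hand": 80},
    {"dx": 0,"dy": 10,"dz": 60,"turn": -18,"hand": 80},
    {"dx": 0,"dy": 17,"dz": 60,"turn": -26.6,"hand": 80},
    {"dx": 0,"dy": 17,"dz": 60,"turn": -26.6,"hand": 80},
    {"dx": 0,"dy": 17,"dz": 60,"turn": -26.6,"hand": 80},
  ],
)

```text
clock: 47.15
eef_pos: [0.5548, -0.0893, 0.1451]
ee_rot: [-0.664, 0.242, -0.242, 0.664]
force: [-0.1, 0.3, -0.1]
finger_gap: 0.935
```

```bash
python3 go.py 554.4 -89.6 52 -40
```

```text
t 47.15 pos [554.8 -89.3 145.1] ang -40.1 q6 114 gap 79.9mm F [-0.1  0.3 -0.1] tilt -1.000
target [554.4 -89.6  52.  -40. ] dx -0.1 dy 93.1 dz -0.5 turn -0.1
```

Request:
apply_moves(
  targets=[
    {"dx": 0,"dy": 40,"dz": -0.5,"turn": 0,"hand": 78},
    {"dx": 0,"dy": 75,"dz": -0.5,"turn": 0,"hand": 75},
    {"dx": 0,"dy": 93,"dz": -0.5,"turn": 0,"hand": 75},
    {"dx": 0,"dy": 96,"dz": -0.5,"turn": 0,"hand": 75},
    {"dx": 0,"dy": 96,"dz": -0.5,"turn": 0,"hand": 75},
  ],
)

```text
clock: 47.78
eef_pos: [0.5552, -0.0902, 0.0503]
ee_rot: [-0.664, 0.241, -0.242, 0.665]
force: [0.2, -0.1, -0.8]
finger_gap: 0.88
```

Request:
apply_moves(
  targets=[
    {"dx": 0,"dy": 0,"dz": 0,"turn": 0,"hand": 30},
    {"dx": 0,"dy": 0,"dz": 0,"turn": 0,"hand": 30},
    {"dx": 0,"dy": 0,"dz": 0,"turn": 0,"hand": 30},
    {"dx": 0,"dy": 0,"dz": 0,"turn": 0,"hand": 30},
  ],
  force=110,
)

```text
clock: 48.28
eef_pos: [0.5543, -0.0893, 0.0512]
ee_rot: [-0.664, 0.241, -0.241, 0.665]
force: [-2.9, 2.2, 9.0]
finger_gap: 0.484
```

```bash
python3 go.py 554.4 -89.6 52 -40;  python3 -c "
from bench import robot; print(robot.read_state()['torque'],robot.read_state()['tau'][5])"
```

```text
t 48.27 pos [554.3 -89.3  51.2] ang -39.9 q6 114 gap 41.4mm F [-2.9  2.2  9. ] tilt -1.000
target [554.4 -89.6  52.  -40. ] dx 0.2 dy -0.8 dz -0.2 turn 0.1
[0.55311997 0.74656398 0.14872619] 0.13103149831295013
```

Request:
apply_moves(
  targets=[
    {"dx": 0,"dy": 0,"dz": 0,"turn": 5,"hand": 30},
    {"dx": 0,"dy": 0,"dz": 0,"turn": 10,"hand": 30},
    {"dx": 0,"dy": 0,"dz": 0,"turn": 15,"hand": 30},
    {"dx": 0,"dy": 0,"dz": 0,"turn": 15,"hand": 30},
  ],
)

```text
clock: 48.78
eef_pos: [0.5544, -0.0895, 0.0511]
ee_rot: [-0.627, 0.326, -0.326, 0.628]
force: [-3.0, 1.2, 7.8]
finger_gap: 0.482
```

```bash
python3 go.py 554.4 -89.6 52 -40;  python3 -c "
from bench import robot; print(robot.read_state()['torque'],robot.read_state()['tau'][5])"
```

```text
t 48.77 pos [554.4 -89.5  51.1] ang -54.9 q6 129 gap 41.2mm F [-3.   1.2  7.8] tilt -1.000
target [554.4 -89.6  52.  -40. ] dx 0.1 dy -0.9 dz -0.1 turn -14.9
[0.37818067 0.77503819 0.12421786] 0.19844812341034412
```

Request:
apply_moves(
  targets=[
    {"dx": 0,"dy": 0,"dz": 0,"turn": 5,"hand": 30},
    {"dx": 0,"dy": 0,"dz": 0,"turn": 10,"hand": 30},
    {"dx": 0,"dy": 0,"dz": 0,"turn": 10,"hand": 30},
  ],
)

```text
clock: 49.15
eef_pos: [0.5545, -0.0896, 0.0511]
ee_rot: [-0.596, 0.379, -0.38, 0.597]
force: [-3.0, 1.7, 7.0]
finger_gap: 0.484
```

```bash
python3 go.py 554.4 -89.6 52 -40;  python3 -c "
from bench import robot; print(robot.read_state()['torque'],robot.read_state()['tau'][5])"; python3 -c "
from h import *
c=capture('wrist'); save(cv2.resize(c['img'][180:400,200:440],None,fx=2.8,fy=2.6),'a42')"
```

```text
t 49.15 pos [554.5 -89.6  51.1] ang -64.9 q6 139 gap 41.3mm F [-3.   1.7  7. ] tilt -1.000
target [554.4 -89.6  52.  -40. ] dx -0.1 dy -0.9 dz -0.1 turn -24.9
[0.36315205 0.67504635 0.24397037] 0.31499999575316906
```

View pics/a42.png

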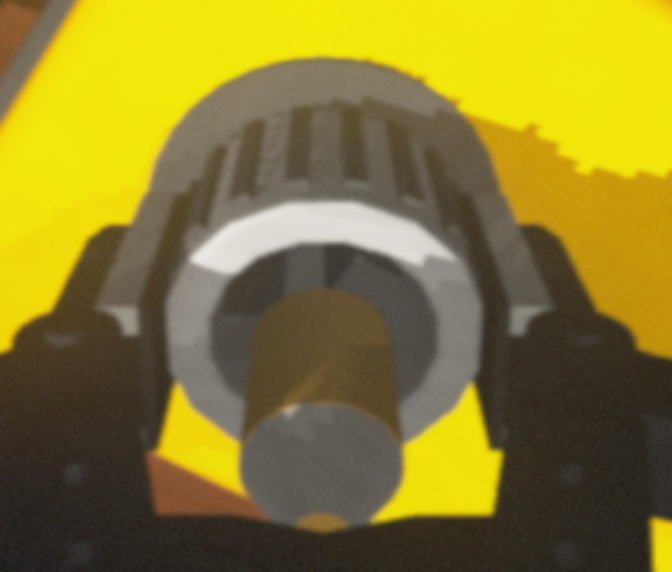

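Request:
apply_moves(
  targets=[
    {"dx": 0,"dy": 0,"dz": 0,"turn": 0,"hand": 45},
    {"dx": 0,"dy": 0,"dz": 0,"turn": 0,"hand": 60},
    {"dx": 0,"dy": 0,"dz": 0,"turn": 0,"hand": 75},
    {"dx": 0,"dy": 0,"dz": 0,"turn": 0,"hand": 75},
  ],
)

```text
clock: 49.7
eef_pos: [0.5542, -0.09, 0.0492]
ee_rot: [0.597, -0.38, 0.38, -0.596]
force: [1.1, 0.1, -0.1]
finger_gap: 0.874
```

Request:
apply_moves(
  targets=[
    {"dx": 0,"dy": -40,"dz": 0,"turn": 0,"hand": 75},
    {"dx": 0,"dy": -95,"dz": 0,"turn": 0,"hand": 60},
    {"dx": 0,"dy": -110,"dz": -30,"turn": 0,"hand": 40},
    {"dx": 0,"dy": -110,"dz": -60,"turn": 0,"hand": 10},
    {"dx": 0,"dy": -110,"dz": -60,"turn": 0,"hand": 0},
  ],
)

```text
clock: 50.32
eef_pos: [0.4984, -0.1156, 0.1594]
ee_rot: [0.596, -0.38, 0.38, -0.596]
force: [-0.4, 0.3, -0.3]
finger_gap: 0.065
```

```bash
python3 go.py 540.5 -196 100 -60
python3 - <<'E'
from h import *
c=capture('wrist'); im=c['img'].astype(int); save(c['img'],'a43')
def px2plane(u,v,z0=.110):
    o=c['pose'][:3,3]; d=c['pose'][:3,:3]@np.array([(u-c['cx'])/c['fx'],-(v-c['cy'])/c['fy'],-1]); return o+d*(z0-o[2])/d[2]
v,u=np.mgrid[0:400,0:640]
P=cloud(c)
m=(im[...,0]>150)&(im[...,1]<110)&(im[...,2]<110)&(np.hypot(P[...,0]-.5542,P[...,1]+.0898)<.024)&(P[...,2]>.1)
us,vs=u[m].mean(),v[m].mean(); q=px2plane(us,vs); a=np.degrees(np.arctan2(q[1]+.0898,q[0]-.5542)); print(m.sum(),us,vs,'mark rel', np.radians(-(a+7.5)))
m=(P[...,2]>.125)&(P[...,2]<.15)&(np.abs(P[...,0]-.554)<.03)&(np.abs(P[...,1]+.09)<.03); Q=P[m]; print('bit circ',cv2.minEnclosingCircle((Q[:,:2]*1000).astype(np.float32)), Q[:,2].max())
m=(P[...,2]>.082)&(P[...,2]<.095)&(im[...,1]>im[...,0]+40)&(c['z_map']>0); Q=P[m]; print('button',len(Q),Q.mean(0).round(4),cv2.minEnclosingCircle((Q[:,:2]*1000).astype(np.float32)))
s=capture('scene'); save(cv2.resize(s['img'][130:250,230:380],(750,600)),'s43')
E
```

```text
t 50.33 pos [ 498.4 -115.6  159.4] ang -65.1 q6 135 gap 5.5mm F [-0.4  0.3 -0.3] tilt -1.000
target [ 540.5 -196.   100.   -60. ] dx 90.6 dy 59.4 dz 4.3 turn -5.1
65 277.73846153846154 150.16923076923078 mark rel -2.845040224717709
bit circ ((554.3662109375, -89.66604614257812), 9.006287574768066) 0.14780090521232822
button 1071 [ 0.5409 -0.1951  0.0923] ((540.415283203125, -196.2689971923828), 13.929237365722656)
```

View pics/a43.png

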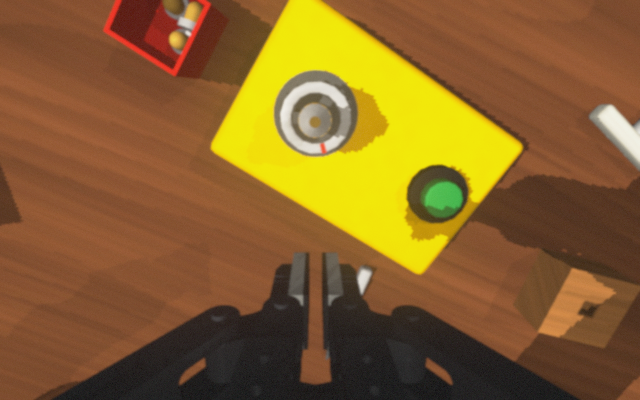

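View pics/s43.png

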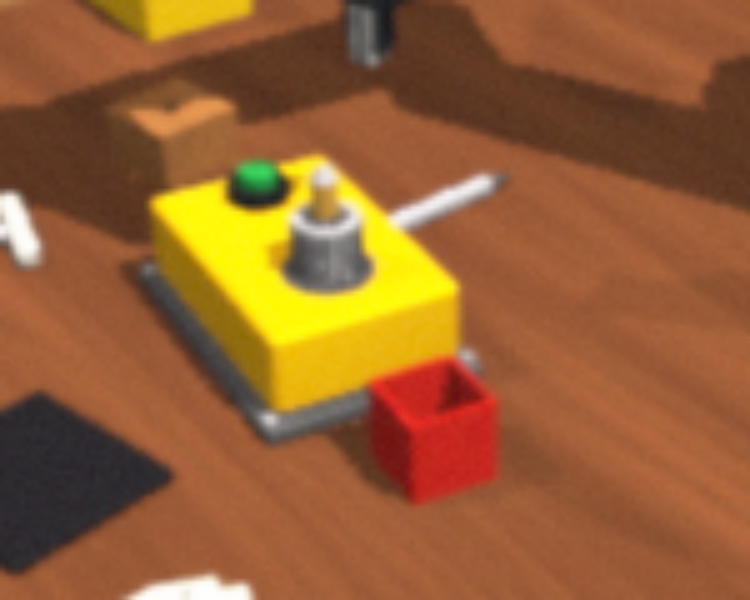

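Request:
apply_moves(
  targets=[
    {"dx": 30,"dy": 0,"dz": 0,"turn": -10,"hand": 0},
    {"dx": 60,"dy": 0,"dz": 2,"turn": -20,"hand": 0},
    {"dx": 90.5,"dy": 0,"dz": 4.5,"turn": -30,"hand": 0},
    {"dx": 90.5,"dy": 0,"dz": 4.5,"turn": -40,"hand": 0},
    {"dx": 90.5,"dy": 0,"dz": 4.5,"turn": -50,"hand": 0},
  ],
)

```text
clock: 51.05
eef_pos: [0.5433, -0.1956, 0.1585]
ee_rot: [-0.701, 0.09, -0.09, 0.702]
force: [-0.7, 0.3, -0.3]
finger_gap: 0.003
```

Request:
apply_moves(
  targets=[
    {"dx": 0,"dy": 30,"dz": 0,"turn": -7,"hand": 0},
    {"dx": 0,"dy": 70,"dz": 0,"turn": -7,"hand": 0},
    {"dx": 0,"dy": 80,"dz": 0,"turn": -7,"hand": 0},
    {"dx": 0,"dy": 80,"dz": 0,"turn": -7,"hand": 0},
  ],
)

```text
clock: 51.55
eef_pos: [0.5422, -0.195, 0.0786]
ee_rot: [-0.705, 0.049, -0.048, 0.706]
force: [-0.1, -0.4, 0.3]
finger_gap: -0.005
```

```bash
python3 go.py 540.7 -195.8 60 -7.6; python3 tip.py;python3 look.py a44 240 360 110 230
```

```text
t 51.55 pos [ 542.2 -195.    78.6] ang -7.9 q6 72 gap -0.5mm F [-0.1 -0.4  0.3] tilt -1.000
target [ 540.7 -195.8   60.    -7.6] dx -1.4 dy 18.6 dz -1.0 turn -0.3
-1 tip y [-12.7  -7.   -5.1] inner x [2.  2.5]
1 tip y [-12.7  -6.5  -5. ] inner x [2.2 2.5]
51.55 [ 0.5422 -0.195   0.0786] -0.45494480762542505
```

View pics/a44.png

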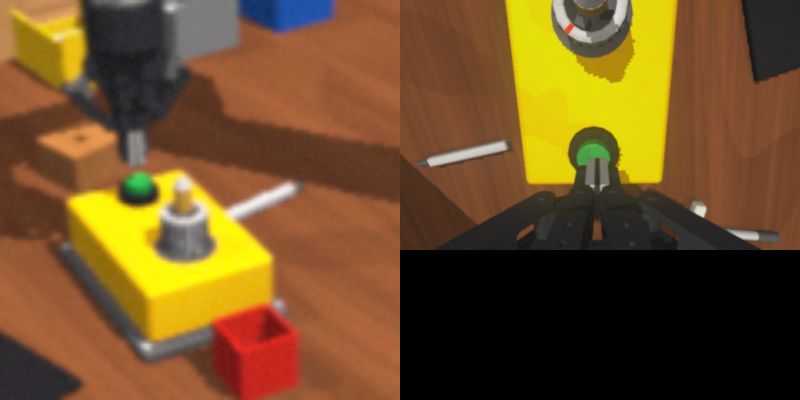

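Request:
apply_moves(
  targets=[
    {"dx": -1,"dy": 8,"dz": -0.5,"turn": 0,"hand": 0},
    {"dx": -1,"dy": 16,"dz": -0.5,"turn": 0,"hand": 0},
    {"dx": -1,"dy": 20,"dz": -0.5,"turn": 0,"hand": 0},
    {"dx": -1,"dy": 20,"dz": -0.5,"turn": 0,"hand": 0},
  ],
)

```text
clock: 52.2
eef_pos: [0.541, -0.1957, 0.0592]
ee_rot: [-0.705, 0.049, -0.049, 0.705]
force: [-0.4, 0.9, 3.1]
finger_gap: -0.003
```

Request:
apply_moves(
  targets=[
    {"dx": 0,"dy": 3,"dz": 0,"turn": 0,"hand": 0},
    {"dx": 0,"dy": 5,"dz": 0,"turn": 0,"hand": 0},
    {"dx": 0,"dy": 5,"dz": 0,"turn": 0,"hand": 0},
  ],
)

```text
clock: 52.58
eef_pos: [0.5411, -0.1958, 0.0558]
ee_rot: [0.706, -0.049, 0.049, -0.705]
force: [-4.4, 1.4, 11.8]
finger_gap: -0.0
```

```bash
python3 go.py 540.7 -195.8 50 -7.6;python3 look.py a45 240 360 110 230
```

```text
t 52.58 pos [ 541.1 -195.8   55.8] ang -8.0 q6 72 gap -0.0mm F [-4.4  1.4 11.8] tilt -1.000
target [ 540.7 -195.8   50.    -7.6] dx -0.4 dy 5.8 dz -0.1 turn -0.4
```

View pics/a45.png

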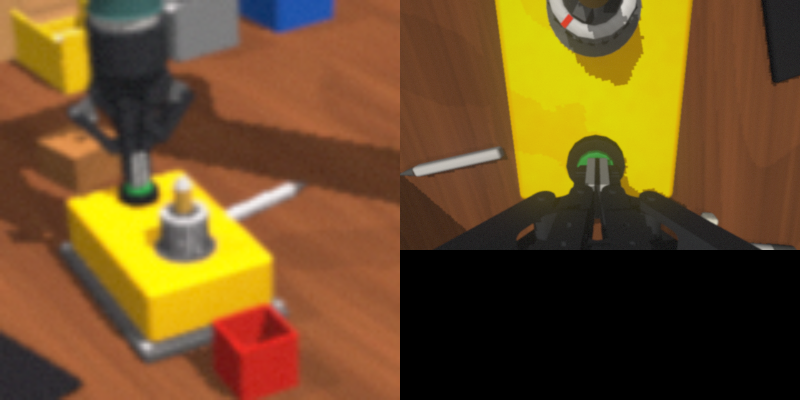

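Request:
apply_moves(
  targets=[
    {"dx": 0,"dy": 2,"dz": 0,"turn": 0,"hand": 0},
    {"dx": 0,"dy": 2,"dz": 0,"turn": 0,"hand": 0},
    {"dx": 0,"dy": -20,"dz": 0,"turn": 0,"hand": 0},
    {"dx": 0,"dy": -70,"dz": 0,"turn": 0,"hand": 0},
    {"dx": 0,"dy": -120,"dz": 0,"turn": 0,"hand": 0},
  ],
)

```text
clock: 53.3
eef_pos: [0.5406, -0.1954, 0.1746]
ee_rot: [-0.705, 0.05, -0.049, 0.706]
force: [1.1, -0.8, -0.6]
finger_gap: -0.002
```

Request:
apply_moves(
  targets=[
    {"dx": 0,"dy": 0,"dz": -50,"turn": 0,"hand": 20},
    {"dx": 0,"dy": 0,"dz": -60,"turn": 0,"hand": 20},
    {"dx": 0,"dy": 0,"dz": -60,"turn": 0,"hand": 20},
    {"dx": 0,"dy": 0,"dz": -60,"turn": 0,"hand": 20},
  ],
)

```text
clock: 53.8
eef_pos: [0.5323, -0.254, 0.1732]
ee_rot: [-0.705, 0.05, -0.048, 0.706]
force: [-0.3, -0.1, -0.5]
finger_gap: 0.236
```

```bash
python3 - <<'E'
from h import *
c=capture('wrist'); im=c['img'].astype(int); P=cloud(c); save(c['img'],'f1')
m=(P[...,2]>.075)&(P[...,2]<.099)&(im[...,1]>im[...,0]+40)&(c['z_map']>0); Q=P[m]; print('button',len(Q),np.median(Q,0).round(4))
m=(P[...,2]>.125)&(P[...,2]<.15)&(np.abs(P[...,0]-.554)<.03)&(np.abs(P[...,1]+.09)<.03); Q=P[m]; print('bit',cv2.minEnclosingCircle((Q[:,:2]*1000).astype(np.float32)), Q[:,2].max())
t=capture('top'); save(t['img'],'f2')
E
python3 go.py 0 0 0 0
```

```text
button 1166 [ 0.5402 -0.1958  0.0923]
t 53.85 pos [ 532.4 -254.   173.3] ang -7.9 q6 66 gap 20.4mm F [ 0.2 -0.7 -0.1] tilt -1.000
target [0. 0. 0. 0.] dx -562.0 dy 174.4 dz 178.1 turn -7.9Traceback (most recent call last):
  File "<stdin>", line 4, in <module>
    return umr_maximum(a, axis, None, out, keepdims, initial, where)
ValueError: zero-size array to reduction operation maximum which has no identity
```

View pics/f1.png

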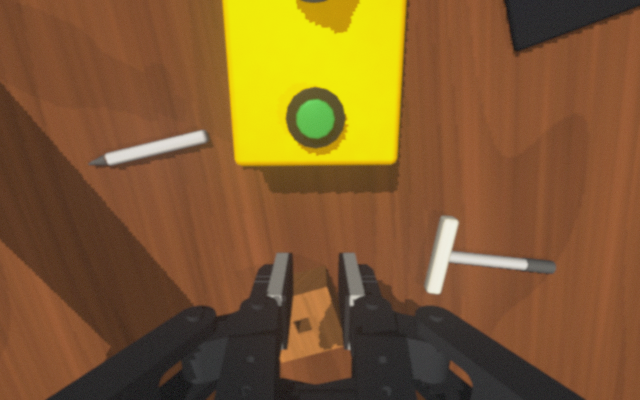

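Run:
```python
from h import *
t=capture('top'); save(t['img'],'f2'); save(cv2.resize(t['img'][160:260,270:440],None,fx=4.5,fy=4.5,interpolation=cv2.INTER_CUBIC),'f3')
```

```text
(no output)
```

View pics/f2.png

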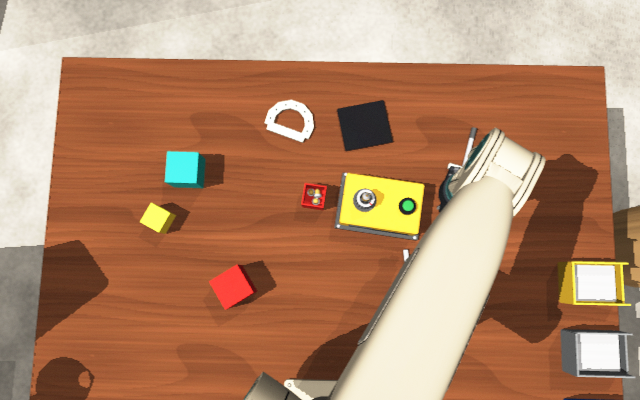

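View pics/f3.png

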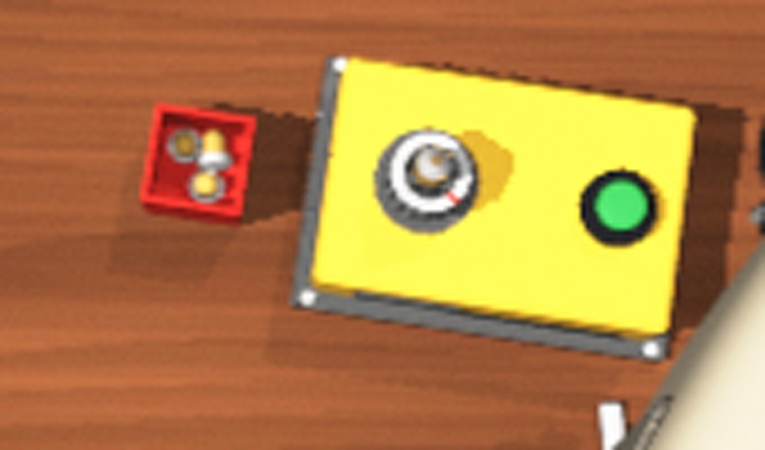

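```bash
python3 -c "
from bench import robot
print(robot.job_done())"
```

```text
the job is handed in; nothing more can be done
None
```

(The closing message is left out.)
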